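Load the six-bay battery charger

TASK

Put the radio batteries on charge: take the loose white dust cover off the grey charger and set it down, right way up, on the square black rubber mat, and raise the charger's red-knobbed contact lever fully. Then, with the lever left up, lay every orange battery pack that is there flat in a bay of its own, the long packs in the row of long bays and the short packs in the row of short bays, and once all are in swing the lever fully back down. Leave the aluminium case, the green brush and the ratchet where they are.

Things in the scene. Friction and masses are not known exactly. Their poses are not given: they have to be found in the camera images.
- charger: grey charger, fixed to the shelf, base 180 (its x) x 255 (y) x 12 high, six bays in two rows. Origin: centre of the underside; x points away from the robot at yaw 0, z up. At the +y end stands its head (x 4 to 82, y 65 to 119, top at z = 86), with the lever on the head's front (-x) face.
- long_row (a point): centre of the LONG row (nearer the robot), at (-37.5, -35, 12) in the charger's frame, at bay floor height; axes as the charger's. Three open-topped bays, each 68 (x) x 29 (y), centred at y = -50, 0 and +50 from here. The ribs around the bays are 8 high, so a pack in a bay stands 14 above them. One pack per bay.
- short_row (a point): centre of the SHORT row, at (39.5, -35, 12) in the charger's frame, at bay floor height; axes as the charger's. Three bays, each 50 (x) x 29 (y), ribs 8 high, centred at y = -50, 0 and +50 from here.
- bar_mid (a point): middle of the aluminium contact bar, 12 (x) x 168 (y) x 10, between the two rows. The lever lifts it: its top is 32 above the shelf with the lever down, 44 with it up. It clears packs that lie in their bays.
- lever (a joint): the charger's small contact lever, hinge: 0 = fully down (stop; arm slopes 0.4 rad below level), 0.85 rad = fully up (stop; 0.45 rad above level); it starts between 0 and 0.2. Stiff friction hinge, stays where it is left; about 2 N at the knob moves it.
- lever_hinge (a point): the lever's pivot on the head's front, at (-2, 92, 70) in the charger's frame; the pivot axis is the charger's y axis.
- lever_knob (a point): centre of the red knob at the lever's end, 75 from the pivot toward the charger's -x: a cylinder 18 in diameter and 18 long along the charger's y. It can be pinched by its flat ends from above and led along its arc, turning between the fingers. 41 above the shelf when down, 103 when up, over the charger's base (top at 12). The arm is 10 wide.
- cover: loose white plastic dust cover standing on the charger's base over the bays: 168 (x) x 164 (y) x 46 high, 4 mm walls, open below and on its +y side; 160 g. Origin: centre of its lower edge plane. On its top, at the centre, a black grip fin 60 long (x) x 14 thick (y) x 26 high: z 46 to 72. Lift it straight up at least 40 before moving sideways.
- mat: black rubber mat, 200 x 200 x 4, fixed on the shelf. Origin: centre of its underside, on the shelf's surface; its sides lie along its x and y.
- long1: long battery pack no. 1: orange block 62 long (its x) x 24 wide (y) x 22 high (z), black band near each end, brass terminals; long and short packs look alike but for their length; 80 g. Origin: centre of its underside. May be absent (None from the start). Either way round is right.
- long2: long battery pack no. 2: orange block 62 long (its x) x 24 wide (y) x 22 high (z), black band near each end, brass terminals; long and short packs look alike but for their length; 80 g. Origin: centre of its underside. May be absent (None from the start). Either way round is right.
- long3: long battery pack no. 3: orange block 62 long (its x) x 24 wide (y) x 22 high (z), black band near each end, brass terminals; long and short packs look alike but for their length; 80 g. Origin: centre of its underside. May be absent (None from the start). Either way round is right.
- short1: short battery pack no. 1: orange block 42 long (its x) x 24 wide (y) x 22 high (z), black band near each end, brass terminals; long and short packs look alike but for their length; 55 g. Origin: centre of its underside. May be absent (None from the start). Either way round is right.
- short2: short battery pack no. 2: orange block 42 long (its x) x 24 wide (y) x 22 high (z), black band near each end, brass terminals; long and short packs look alike but for their length; 55 g. Origin: centre of its underside. May be absent (None from the start). Either way round is right.
- short3: short battery pack no. 3: orange block 42 long (its x) x 24 wide (y) x 22 high (z), black band near each end, brass terminals; long and short packs look alike but for their length; 55 g. Origin: centre of its underside. May be absent (None from the start). Either way round is right.
- case: bystander: small open aluminium case 120 x 180 x 55 with its lid standing up to 160 at the far side. Origin: centre of its underside.
- brush: bystander: green battery brush about 160 long, 25 high. Origin: underside near its middle.
- ratchet: bystander: chrome ratchet about 155 long, 30 high. Origin: underside near its middle.

How it is judged (in metres and radians):
On the way, in this order (a step that is already met when the one before it is completed fails the run):
1. the cover stands on the mat and the lever is up (these two in either order) (horizontal distance between cover and mat below 0.04 m and z of cover in the frame of mat below 0.01 m and angle between cover's own z axis and vertical below 0.1 rad and linear speed of cover below 0.03 m/s and value of joint lever above 0.72 rad), for 0.2 s.
2. with the lever up, every pack present lies in a bay of its own row (x of long1 in the frame of charger between -0.0455 and -0.0295 m and y of long1 in the frame of charger between -0.105 and 0.035 m and z of long1 in the frame of charger between 0.006 and 0.0165 m and angle between the x axis of each of long1, long2, long3, short1, short2, short3 and the x axis of charger, either way round below 0.15 rad and angle between each of long1, long2, long3, short1, short2, short3's own z axis and vertical below 0.15 rad and linear speed of each of long1, long2, long3, short1, short2, short3 below 0.03 m/s and x of long2 in the frame of charger between -0.0455 and -0.0295 m and y of long2 in the frame of charger between -0.105 and 0.035 m and z of long2 in the frame of charger between 0.006 and 0.0165 m and x of long3 in the frame of charger between -0.0455 and -0.0295 m and y of long3 in the frame of charger between -0.105 and 0.035 m and z of long3 in the frame of charger between 0.006 and 0.0165 m and x of short1 in the frame of charger between 0.0315 and 0.0475 m and y of short1 in the frame of charger between -0.105 and 0.035 m and z of short1 in the frame of charger between 0.006 and 0.0165 m and x of short2 in the frame of charger between 0.0315 and 0.0475 m and y of short2 in the frame of charger between -0.105 and 0.035 m and z of short2 in the frame of charger between 0.006 and 0.0165 m and x of short3 in the frame of charger between 0.0315 and 0.0475 m and y of short3 in the frame of charger between -0.105 and 0.035 m and z of short3 in the frame of charger between 0.006 and 0.0165 m and value of joint lever above 0.72 rad), for 0.2 s.
3. the lever is swung fully down (value of joint lever below 0.09 rad), for 0.2 s.
At the end, for the whole second after the job is handed in: All packs present at rest, flat (0.15 rad) on bay floors (4.5 mm) of their own row (8 mm from its centre line); cover upright (0.1 rad) on the mat, centres within 40 mm; lever within 0.09 rad of fully down (x of long1 in the frame of charger between -0.0455 and -0.0295 m and y of long1 in the frame of charger between -0.105 and 0.035 m and z of long1 in the frame of charger between 0.006 and 0.0165 m and angle between the x axis of each of long1, long2, long3, short1, short2, short3 and the x axis of charger, either way round below 0.15 rad and angle between each of long1, long2, long3, short1, short2, short3's own z axis and vertical below 0.15 rad and linear speed of each of long1, long2, long3, short1, short2, short3, cover below 0.03 m/s and x of long2 in the frame of charger between -0.0455 and -0.0295 m and y of long2 in the frame of charger between -0.105 and 0.035 m and z of long2 in the frame of charger between 0.006 and 0.0165 m and x of long3 in the frame of charger between -0.0455 and -0.0295 m and y of long3 in the frame of charger between -0.105 and 0.035 m and z of long3 in the frame of charger between 0.006 and 0.0165 m and x of short1 in the frame of charger between 0.0315 and 0.0475 m and y of short1 in the frame of charger between -0.105 and 0.035 m and z of short1 in the frame of charger between 0.006 and 0.0165 m and x of short2 in the frame of charger between 0.0315 and 0.0475 m and y of short2 in the frame of charger between -0.105 and 0.035 m and z of short2 in the frame of charger between 0.006 and 0.0165 m and x of short3 in the frame of charger between 0.0315 and 0.0475 m and y of short3 in the frame of charger between -0.105 and 0.035 m and z of short3 in the frame of charger between 0.006 and 0.0165 m and horizontal distance between cover and mat below 0.04 m and z of cover in the frame of mat below 0.01 m and angle between cover's own z axis and vertical below 0.1 rad and value of joint lever below 0.09 rad); the robot touches nothing.
It fails at once if the case is moved more than 40 mm (distance of case from where it was at the start of the episode above 0.04 m).
It fails at once if the brush is moved more than 40 mm (distance of brush from where it was at the start of the episode above 0.04 m).
It fails at once if the ratchet is moved more than 40 mm (distance of ratchet from where it was at the start of the episode above 0.04 m).
Of long1, long2, long3, short1, short2, short3 only 4 to 6 are there at a start; the rules pass over those that are not, and their reading is None.
At some moment in a run one of long1, long2, long3, short1, short2, short3 may be knocked a few centimetres aside while the robot is not near it.
Once in a run the grip may slacken for a moment while it holds something.
It also fails if it takes over 210 s, if anything falls off the work surface, if the arm or the gripper's body presses on something with over 40 N, if the wrist force passes 120 N, or if a joint passes its speed limit or range.

ROBOT

A 6-joint arm with a two-finger parallel gripper is mounted at the origin on the work surface. World frame = base frame: x ahead of the robot, y to its left, z up, the work surface at z = 0. Lengths are in mm, angles in degrees, forces in N, time in s.
With the tool pointing down it reaches from about 275 to 825 mm from the base axis. Payload 4.9 kg.
Tool frame: the origin (TCP) lies on the mounting face of the last link; the fingertips stand 173 mm ahead of it and the grasp point (between the pads) lies 155 mm ahead of it (env.grip_point_offset is the distance from the TCP to the grasp point, in mm); z points along the fingers, x is the direction in which the jaws open and shut, and the axes are right-handed (so a half turn about z gives the same grasp; the last joint's range is limited). The gripper opens to 85 mm and grips with 20 to 120 N. Pads are 22 mm wide; open, the fingers measure 114 mm over their backs; the gripper's body (76 mm by 85 mm) begins 54 mm behind the grasp point. The pads swing forward as they close: fully open they stand 13 mm farther back than shut.
Start: joints at [-84.867, 18.69, -11.035, 60.275, 0, 82.311], TCP at [122.076, -536.299, 404.681] pointing down, gripper open.
Joint ranges: [-152.03, 152.03], [-55.5, 102.48], [-74.3, 77.21], [-110.64, 120.58], [-84.22, 78.4], [-180, 180]. Speed limits (degrees/s): [147.25, 147.25, 180, 180, 180, 180].

INTERFACE

Orientations are given as a 3x3 rotation matrix whose columns are the frame's x, y, z axes.
In Python, from bench import env, vision gives the robot as it stands.
- The arm moves only by the tool drive_tool, never from a script. Its argument "targets" is a list of rows, each an object of numbers: "dx", "dy", "dz": the shift along the tool's x, y, z in cm; "ax", "ay", "az": the turn, a rotation vector about the tool's x, y, z in rad; "grip": the opening, from -1 (shut) to 1 (fully open). In form: [{"dx": .., "dy": .., "dz": .., "ax": .., "ay": .., "az": .., "grip": ..}, ...]. A call has 1 to 8 rows; each row shifts and turns the commanded pose from where the row before left it, along the tool's axes as they then stand; what a row does not reach is not made up. A row lasts 1/10 s, in which the tool goes at most 50 mm and 8.59 degrees, less where a joint would pass 70% of its speed; a pose out of reach is approached as far as the arm can. A call is refused whole if a number of a shift passes 5 or a number of a turn 0.15, either way. A call with a gripper value outside its range is refused whole. The fingers move at their own pace and stop on an object; "newtons" is the grip in N (left out, the last holds). Time passes only in rows, so rows that do not move let the fingers close. It gives the time, the measured TCP pose, the force and the opening at its end, in the units of the state.
- env.get_obs(): the state, without advancing time (a new reading comes with each control period).
- vision.camera(name): name is "scene" or "side" or "wrist"; returns the picture (384x512x3 uint8, blue, green, red); there is no depth.
- vision.calibration(name): a dict with "camera_matrix" (3x3 intrinsics, pixels), "R" (3x3) and "t" (3): a world point X has camera coordinates R X + t. Camera axes: x right, y down, z forward; pixel columns grow to the right and rows downward; lengths in mm; the calibration is good to about 2 mm. A picture is of the moment at which its call begins: read the wrist's pose just before it. calibration takes no time and is no camera call; for the wrist camera it gives the pose at the moment of the call.
- env.finish_job(): hands the job in, once; it reports no verdict.
The state is a dict: "time_s": time; "qpos": joint angles; "joint_vel": joint speeds; "tau": joint torques, N m; "position": TCP position; "ee_rot": TCP orientation; "contact_force": force on the tool from outside, world axes, zero at the start; "ft_torque": the same for the moment, N m; "width": opening from 0.0 (shut) to 1.0 (fully open).
Only numpy, scipy, OpenCV 4.12 (cv2) and the standard library are available. Lean on these libraries where they do the work, as an engineer would, in place of code of your own. Each camera call takes 0.05 s, during which the arm holds its last target.

## Working session

There is one attempt and no reset: what is moved stays moved. The work goes in short steps, Python scripts to look and compute and a tool call to move; the robot and the scene stay as the last step left them, time stands still between calls to the robot, and variables do not carry over. Pictures are saved under pics/ and viewed, and the job is handed in when it is done.

Besides the shell and the picture viewer there is one more tool, called after "Emit:" by a JSON object that holds its "api" and its "payload", one argument or row to a line. drive_tool: Moves the arm, as the interface text tells. Its arguments: {"type":"object","properties":{"targets":{"type":"array"},"newtons":{"type":"number"}},"required":["targets"]}

```bash
ls; mkdir -p pics
cat > h.py <<'E'
import numpy as np, cv2
from bench import env, vision
def snap(n,f,scale=1,crop=None):
    im=vision.camera(n)
    cv2.imwrite('pics/raw_'+f+'.png',im)
    if crop: im=im[crop[1]:crop[3],crop[0]:crop[2]]
    if scale!=1: im=cv2.resize(im,None,fx=scale,fy=scale,interpolation=cv2.INTER_CUBIC)
    cv2.imwrite('pics/'+f+'.png',im); return im
def ray(c,u,v):
    K=np.array(c['camera_matrix']);R=np.array(c['R']);t=np.array(c['t']).ravel()
    d=R.T@np.linalg.inv(K)@np.array([u,v,1.]);o=-R.T@t
    return o,d/np.linalg.norm(d)
def atz(c,u,v,z):
    o,d=ray(c,u,v);return o+d*(z-o[2])/d[2]
def tri(c1,p1,c2,p2):
    o1,d1=ray(c1,*p1);o2,d2=ray(c2,*p2)
    A=np.stack([d1,-d2],1);s=np.linalg.lstsq(A,o2-o1,rcond=None)[0]
    a=o1+s[0]*d1;b=o2+s[1]*d2
    return (a+b)/2,np.linalg.norm(a-b)
def proj(c,X):
    K=np.array(c['camera_matrix']);R=np.array(c['R']);t=np.array(c['t']).ravel()
    p=K@(R@np.array(X,float)+t);return p[:2]/p[2]
E
python3 - <<'E'
from h import *
for n in ['scene','side','wrist']:
    c=vision.calibration(n);print(n,{k:np.round(np.array(v),3).tolist() for k,v in c.items()})
    snap(n,n+'0',1.5)
o=env.get_obs();print({k:np.round(v,3).tolist() for k,v in o.items()},env.grip_point_offset)
E
```

```text
pics
scene {'camera_matrix': [[407.11, 0.0, 255.46], [0.0, 407.11, 194.808], [0.0, 0.0, 1.0]], 'R': [[0.029, 0.999, -0.019], [0.757, -0.034, -0.653], [-0.653, 0.005, -0.757]], 't': [-23.558, -420.142, 1701.817]}
side {'camera_matrix': [[366.936, 0.0, 256.558], [0.0, 366.936, 194.317], [0.0, 0.0, 1.0]], 'R': [[-0.839, -0.544, -0.005], [-0.269, 0.423, -0.865], [0.473, -0.724, -0.502]], 't': [529.245, 222.318, 654.524]}
wrist {'camera_matrix': [[307.425, 0.0, 254.128], [0.0, 307.425, 188.827], [0.0, 0.0, 1.0]], 'R': [[0.222, -0.975, -0.002], [-0.922, -0.211, 0.326], [-0.318, -0.071, -0.945]], 't': [-549.466, -42.848, 380.558]}
{'time_s': 0.15, 'qpos': [-84.867, 18.724, -11.075, 60.276, -0.001, 82.312], 'joint_vel': [0.024, -0.179, 0.187, 0.086, -0.005, 0.009], 'tau': [-0.001, -44.371, 26.266, 0.01, -0.0, -0.0], 'position': [122.047, -536.087, 404.088], 'ee_rot': [[0.222, -0.975, -0.0], [-0.975, -0.222, 0.001], [-0.001, -0.0, -1.0]], 'contact_force': [-0.214, 0.296, -0.628], 'ft_torque': [-0.009, 0.017, -0.0], 'width': 1.002} 154.70000000000002
```

View pics/scene0.png

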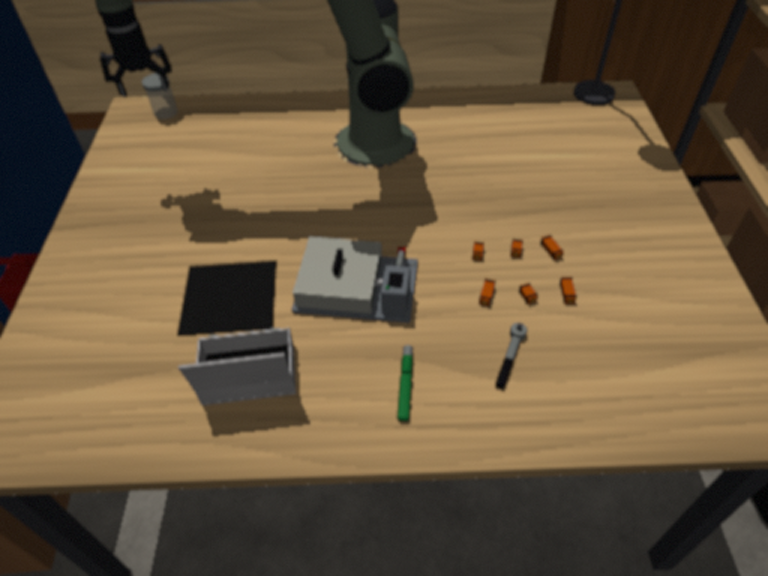

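View pics/side0.png

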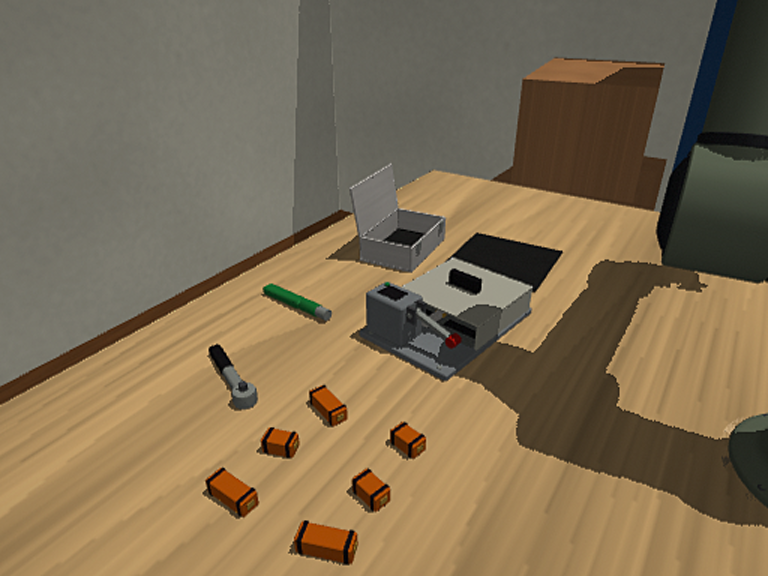

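View pics/wrist0.png

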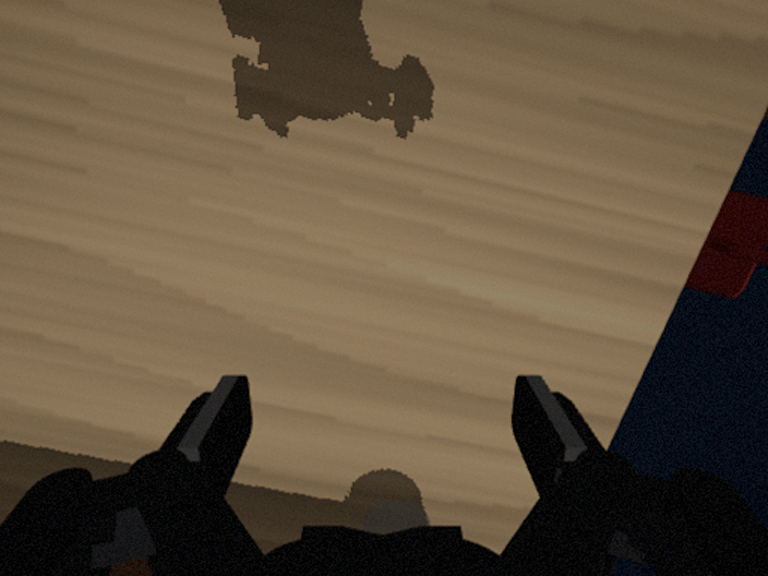

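The scene picture shows all six packs at right (around 478–570, 247–292 in the 1.5x picture). The cover on the charger is at (340,275) with its fin at (338,263), the mat at (228,297), the red knob at (402,250), the case at (240,365), the brush at (405,385) and the ratchet at (512,355). I'll measure from two views.

Run:
```python
import cv2
a=cv2.imread('pics/raw_scene0.png');b=cv2.imread('pics/raw_side0.png')
cv2.imwrite('pics/c1.png',cv2.resize(a[150:230,115:285],None,fx=4.6,fy=4.6,interpolation=cv2.INTER_CUBIC))
cv2.imwrite('pics/c2.png',cv2.resize(a[150:210,305:395],None,fx=8,fy=8,interpolation=cv2.INTER_CUBIC))
cv2.imwrite('pics/c3.png',cv2.resize(b[150:260,235:380],None,fx=5,fy=5,interpolation=cv2.INTER_CUBIC))
cv2.imwrite('pics/c4.png',cv2.resize(b[250:380,130:290],None,fx=4.5,fy=4.5,interpolation=cv2.INTER_CUBIC))
```

```text
(no output)
```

View pics/c1.png

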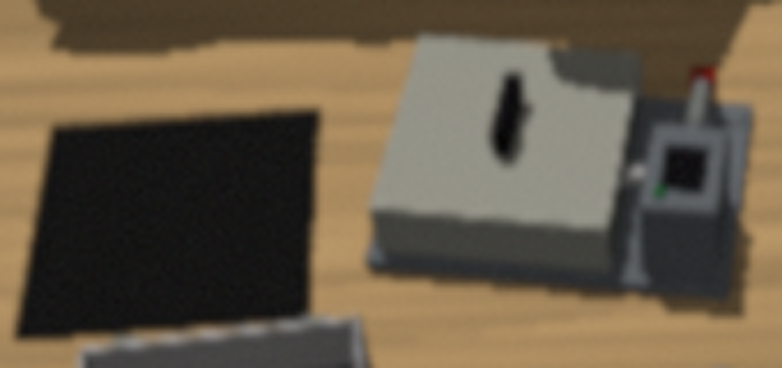

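View pics/c2.png

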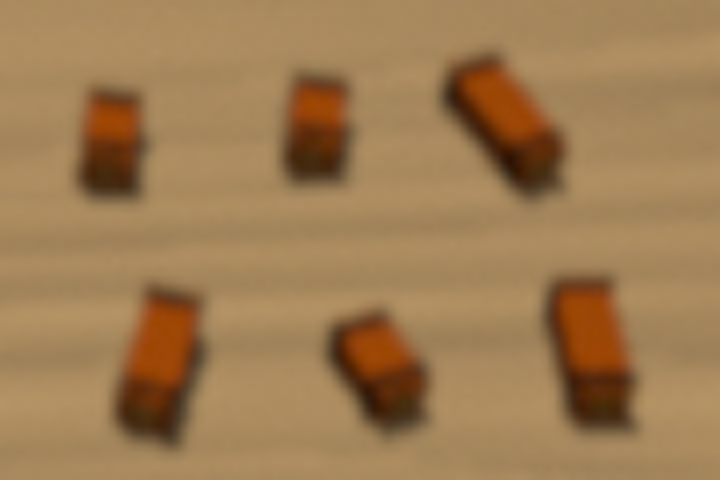

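View pics/c3.png

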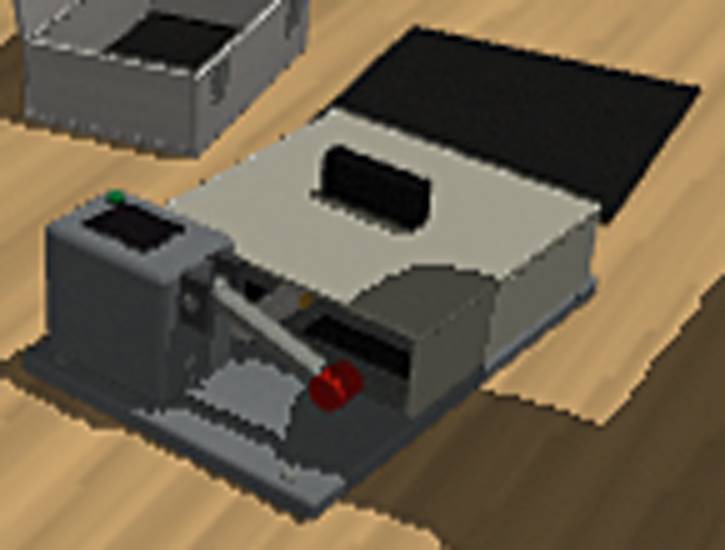

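View pics/c4.png

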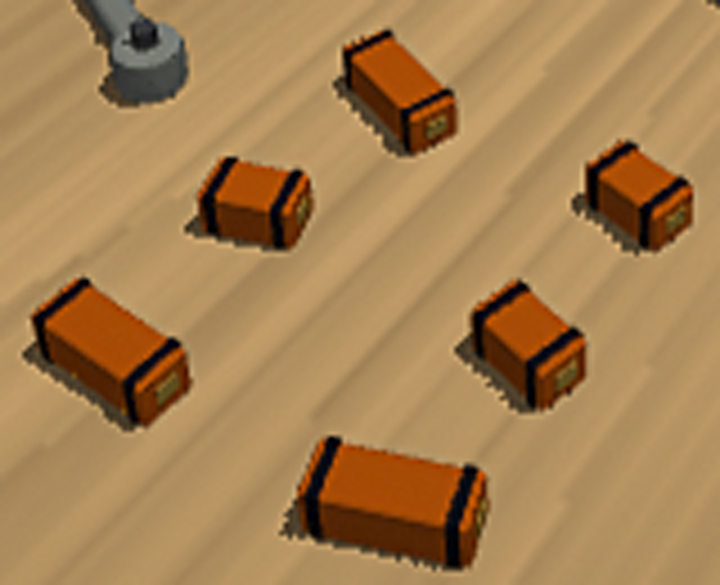

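Run:
```python
from h import *
cs=vision.calibration('side');cc=vision.calibration('scene')
S=lambda x,y:(x/5+235-.4,y/5+150-.4)
C=lambda x,y:(x/4.6+115-.4,y/4.6+150-.4)
P=lambda x,y:(x/4.5+130-.4,y/4.5+250-.4)
Q=lambda x,y:(x/8+305-.45,y/8+150-.45)
def show(n,s,c,z):
    m,e=tri(cs,s,cc,c);print(n,'side',atz(cs,*s,z)[:2].round(1),'scene',atz(cc,*c,z)[:2].round(1),'tri',m.round(1),'gap',e.round(1))
for n,s,c in [('FR',(335,110),(372,208)),('NR',(602,207),(420,36)),('FL',(170,203),(615,228)),('NL',(415,332),(640,55))]: show('cover '+n,S(*s),C(*c),58)
for n,s,c in [('FL?',(417,27),(18,338)),('NR',(700,90),(52,128)),('NL',(607,222),(318,112))]: show('mat '+n,S(*s),C(*c),4)
show('knob',S(337,384),C(703,75),45)
show('basecorner',S(307,510),C(752,105),12)
for n,s in [('head top NL',(160,252)),('headtop FL',(48,228)),('headtop NR',(232,243)),('headtop FR',(113,192))]: print(n,atz(cs,*S(*s),86).round(1))
print('fin', [atz(cs,*S(*p),84).round(1) for p in [(325,150),(335,145),(430,180),(428,195)]])
# packs: top 4 corners
packs={'Lfar':[(345,47),(388,33),(455,92),(408,110)],
'Sa(middle far)':[(232,160),(305,175),(290,208),(207,200)],
'Lleft':[(88,282),(185,343),(132,378),(38,318)],
'Sright':[(588,172),(630,145),(692,183),(650,210)],
'Smid':[(475,312),(520,284),(585,330),(540,365)],
'Lnear':[(330,440),(487,470),(470,510),(303,490)]}
for n,p in packs.items():
    X=np.array([atz(cs,*P(*q),22)[:2] for q in p]); e=np.roll(X,-1,0)-X
    print(n,X.mean(0).round(1),'sides',np.linalg.norm(e,axis=1).round(1),'angs',(np.degrees(np.arctan2(e[:,1],e[:,0]))%180).round(1))
```

```text
cover FR side [ 595.3 -179.6] scene [ 597.  -179.6] tri [ 595.9 -180.    57.3] gap 1.0
cover NR side [ 429.5 -153.5] scene [ 431.2 -155.4] tri [ 430.1 -155.6   56.9] gap 0.1
cover FL side [618.4 -38.3] scene [622.1 -15.5] tri [616.4 -21.2  61.3] gap 17.2
cover NL side [461.2   4.1] scene [458.8   5.5] tri [460.4   5.7  59.3] gap 0.5
mat FL? side [ 652.2 -423. ] scene [ 655.8 -422.4] tri [ 653.5 -424.     2.5] gap 2.2
mat NR side [ 457.  -429.3] scene [ 460.1 -434.4] tri [ 458.2 -435.2    1.5] gap 0.7
mat NL side [ 448.5 -233.9] scene [ 452.9 -236.7] tri [ 449.9 -237.6    1.4] gap 0.9
knob side [480.3  43.3] scene [468.4  50.8] tri [476.   51.   51.8] gap 1.7
basecorner side [467.7  92.9] scene [468.6  87.3] tri [468.3  88.5   9.9] gap 3.3
head top NL [572.8  46.1  86. ]
headtop FL [629.   55.7  86. ]
headtop NR [548.7  21.1  86. ]
headtop FR [622.1   9.8  86. ]
fin [array([556.4, -88.6,  84. ]), array([554.6, -96.3,  84. ]), array([497.8, -88. ,  84. ]), array([492.2, -73.4,  84. ])]
Lfar [576.2 228.4] sides [21.4 53.  23.1 53.7] angs [ 60.5 162.7  63.  160.7]
Sa(middle far) [580.6 317. ] sides [33.5 19.  35.3 23.9] angs [ 17.4 112.2  25.4 107.8]
Lleft [576.9 403.3] sides [52.8 22.6 50.5 22.8] angs [179.   77.  179.7  83.1]
Sright [449.3 227. ] sides [24.2 33.8 23.6 33.2] angs [ 74.3 171.1  72.7 172.3]
Smid [445.4 314.7] sides [21.6 33.6 23.1 35.3] angs [ 72.  171.3  76.7 168.6]
Lnear [446.4 394.5] sides [57.2 16.2 58.1 20.9] angs [ 20.6 104.7  25.2 104.2]
```

Emit:
{"api": "drive_tool", "payload": {
  "targets": [
    {"az":-0.145},
    {"az":-0.145},
    {"az":-0.145},
    {"az":-0.145},
    {"az":-0.145},
    {"az":-0.145},
    {"az":-0.145},
    {"az":-0.145}
  ]
}}

```text
validation failed for argument at $.ta...
```

Emit:
{"api": "drive_tool", "payload": {
  "targets": [
    {"az":-0.145},
    {"az":-0.145},
    {"az":-0.145},
    {"az":-0.145},
    {"az":-0.145},
    {"az":-0.145},
    {"az":-0.145},
    {"az":-0.145}
  ]
}}

```text
validation failed for argument at $.ta...
```

Emit:
{"api": "drive_tool", "payload": {
  "targets": [
    {"az":-0.145},
    {"az":-0.145},
    {"az":-0.14},
    {}
  ]
}}

```text
validation failed for argument at $.ta...
```

```bash
cat >> h.py <<'E'
def st():
    o=env.get_obs();R=np.array(o['ee_rot']);p=np.array(o['position'])
    g=p+R[:,2]*env.grip_point_offset
    print('t',round(float(o['time_s']),2),'tcp',p.round(1),'grip',g.round(1),'yaw',round(float(np.degrees(np.arctan2(R[1,0],R[0,0]))),2),'w',round(float(o['width']),3),'F',np.round(o['contact_force'],1),'q',np.round(o['qpos'],1))
    return p,R,g
def go(x,y,z,yaw=None):
    "required move of GRIP point to x,y,z in cm along present tool axes"
    p,R,g=st();d=R.T@(np.array([x,y,z])-g)/10
    print('tool dx,dy,dz cm',d.round(2))
    if yaw is not None:
        a=np.degrees(np.arctan2(R[1,0],R[0,0]));e=(yaw-a+180)%360-180
        print('az rad',round(-np.radians(e),3))
E
python3 -c "
from h import *
go(470,-90,250,80)"
```

```text
t 0.15 tcp [ 122.  -536.1  404.1] grip [ 122.  -535.9  249.4] yaw -77.18 w 1.002 F [-0.2  0.3 -0.6] q [-84.9  18.7 -11.1  60.3  -0.   82.3]
tool dx,dy,dz cm [-3.576e+01 -4.382e+01 -1.000e-02]
az rad -2.743
```

Emit:
{"api": "drive_tool", "payload": {
  "targets": [
    {"dx":0,"dy":0,"dz":0,"ax":0,"ay":0,"az":-0.145,"grip":1},
    {"dx":0,"dy":0,"dz":0,"ax":0,"ay":0,"az":-0.145,"grip":1},
    {"dx":0,"dy":0,"dz":0,"ax":0,"ay":0,"az":-0.145,"grip":1},
    {"dx":0,"dy":0,"dz":0,"ax":0,"ay":0,"az":-0.145,"grip":1},
    {"dx":0,"dy":0,"dz":0,"ax":0,"ay":0,"az":-0.145,"grip":1},
    {"dx":0,"dy":0,"dz":0,"ax":0,"ay":0,"az":-0.145,"grip":1},
    {"dx":0,"dy":0,"dz":0,"ax":0,"ay":0,"az":-0.145,"grip":1},
    {"dx":0,"dy":0,"dz":0,"ax":0,"ay":0,"az":-0.145,"grip":1}
  ]
}}

```text
time_s: 0.95
position: [122.0, -536.2, 404.3]
ee_rot: [[0.984, -0.18, -0.0], [-0.18, -0.984, 0.001], [-0.0, -0.001, -1.0]]
contact_force: [0.2, -0.2, -0.0]
width: 0.999
```

Emit:
{"api": "drive_tool", "payload": {
  "targets": [
    {"dx":0,"dy":0,"dz":0,"ax":0,"ay":0,"az":-0.145,"grip":1},
    {"dx":0,"dy":0,"dz":0,"ax":0,"ay":0,"az":-0.145,"grip":1},
    {"dx":0,"dy":0,"dz":0,"ax":0,"ay":0,"az":-0.145,"grip":1},
    {"dx":0,"dy":0,"dz":0,"ax":0,"ay":0,"az":-0.145,"grip":1},
    {"dx":0,"dy":0,"dz":0,"ax":0,"ay":0,"az":-0.145,"grip":1},
    {"dx":0,"dy":0,"dz":0,"ax":0,"ay":0,"az":-0.145,"grip":1},
    {"dx":0,"dy":0,"dz":0,"ax":0,"ay":0,"az":-0.145,"grip":1},
    {"dx":0,"dy":0,"dz":0,"ax":0,"ay":0,"az":-0.145,"grip":1}
  ]
}}

```text
time_s: 1.75
position: [122.1, -536.2, 404.3]
ee_rot: [[0.558, 0.83, -0.0], [0.83, -0.558, 0.001], [0.001, -0.0, -1.0]]
contact_force: [0.3, 0.4, 0.4]
width: 1.003
```

Emit:
{"api": "drive_tool", "payload": {
  "targets": [
    {"dx":0,"dy":0,"dz":0,"ax":0,"ay":0,"az":-0.145,"grip":1},
    {"dx":0,"dy":0,"dz":0,"ax":0,"ay":0,"az":-0.145,"grip":1},
    {"dx":0,"dy":0,"dz":0,"ax":0,"ay":0,"az":-0.135,"grip":1},
    {"dx":0,"dy":0,"dz":0,"ax":0,"ay":0,"az":0,"grip":1}
  ]
}}

```text
time_s: 2.15
position: [122.1, -536.2, 404.4]
ee_rot: [[0.172, 0.985, -0.0], [0.985, -0.172, 0.001], [0.001, -0.0, -1.0]]
contact_force: [-0.4, 1.1, 0.9]
width: 1.001
```

```bash
python3 -c "
from h import *
go(450,-75,250,80)"
```

```text
t 2.15 tcp [ 122.1 -536.2  404.4] grip [ 122.1 -536.1  249.7] yaw 80.08 w 1.001 F [-0.4  1.1  0.9] q [-84.9  18.7 -11.1  60.3   0.  -74.9]
tool dx,dy,dz cm [51.07 24.36 -0.  ]
az rad 0.001
```

Emit:
{"api": "drive_tool", "payload": {
  "targets": [
    {"dx":4.2,"dy":2.0,"dz":0,"ax":0,"ay":0,"az":0,"grip":1},
    {"dx":4.2,"dy":2.0,"dz":0,"ax":0,"ay":0,"az":0,"grip":1},
    {"dx":4.2,"dy":2.0,"dz":0,"ax":0,"ay":0,"az":0,"grip":1},
    {"dx":4.2,"dy":2.0,"dz":0,"ax":0,"ay":0,"az":0,"grip":1},
    {"dx":4.2,"dy":2.0,"dz":0,"ax":0,"ay":0,"az":0,"grip":1},
    {"dx":4.2,"dy":2.0,"dz":0,"ax":0,"ay":0,"az":0,"grip":1},
    {"dx":4.2,"dy":2.0,"dz":0,"ax":0,"ay":0,"az":0,"grip":1},
    {"dx":4.2,"dy":2.0,"dz":0,"ax":0,"ay":0,"az":0,"grip":1}
  ]
}}

```text
time_s: 2.95
position: [338.1, -231.1, 404.8]
ee_rot: [[0.176, 0.984, 0.0], [0.984, -0.176, -0.0], [-0.0, 0.0, -1.0]]
contact_force: [0.8, -0.8, -0.9]
width: 1.002
```

Emit:
{"api": "drive_tool", "payload": {
  "targets": [
    {"dx":4.2,"dy":2.0,"dz":0,"ax":0,"ay":0,"az":0,"grip":1},
    {"dx":4.2,"dy":2.0,"dz":0,"ax":0,"ay":0,"az":0,"grip":1},
    {"dx":4.2,"dy":2.0,"dz":0,"ax":0,"ay":0,"az":0,"grip":1},
    {"dx":4.2,"dy":2.0,"dz":0,"ax":0,"ay":0,"az":0,"grip":1},
    {"dx":0,"dy":0,"dz":0,"ax":0,"ay":0,"az":0,"grip":1},
    {"dx":0,"dy":0,"dz":0,"ax":0,"ay":0,"az":0,"grip":1}
  ]
}}

```text
time_s: 3.55
position: [445.3, -80.1, 404.4]
ee_rot: [[0.171, 0.985, -0.001], [0.985, -0.171, -0.0], [-0.0, -0.001, -1.0]]
contact_force: [-0.8, -0.7, -0.3]
width: 1.002
```

```bash
python3 -c "
from h import *
go(450,-75,250,80)
c=vision.calibration('wrist');np.save('w1.npy',c,allow_pickle=True)
snap('wrist','w1',1.5)
print(proj(c,[527,-87,84]),proj(c,[527,-87,12]), (-np.array(c['R']).T@np.array(c['t']).ravel()).round(0))"
```

```text
t 3.55 tcp [445.3 -80.1 404.4] grip [445.2 -80.2 249.7] yaw 80.15 w 1.002 F [-0.8 -0.7 -0.3] q [-19.6   8.4 -24.7  57.   -0.   -9.7]
tool dx,dy,dz cm [ 0.59  0.38 -0.03]
az rad 0.003
[261.26985417 247.57466426] [260.02979247 219.16134029] [361. -66. 373.]
```

View pics/w1.png

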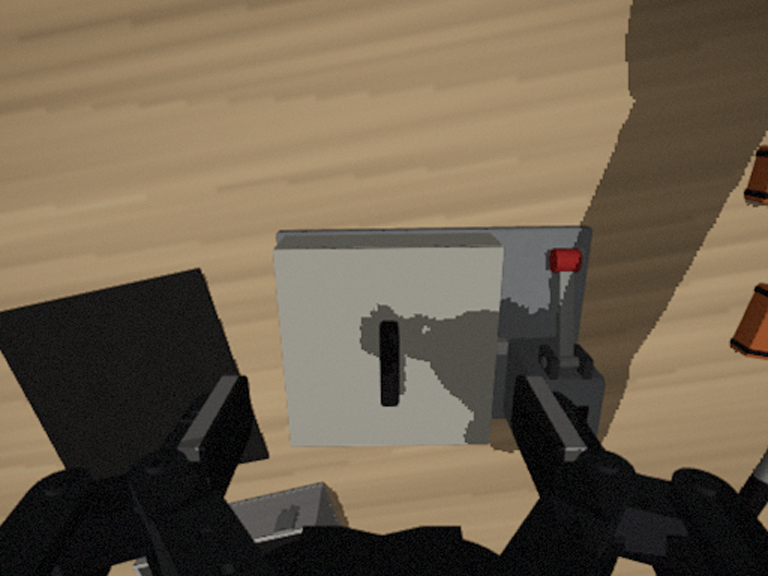

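Run:
```python
from h import *
c=np.load('w1.npy',allow_pickle=True).item()
W=lambda x,y:(x/1.5-.17,y/1.5-.17)
def L(n,pts,z):
    X=np.array([atz(c,*W(*p),z)[:2] for p in pts]);e=np.roll(X,-1,0)-X
    print(n,X.round(1).tolist(),'c',X.mean(0).round(1),'len',np.linalg.norm(e,axis=1).round(1),'ang',np.degrees(np.arctan2(e[:,1],e[:,0])).round(1));return X
L('base',[(277,231),(591,228)],12)
L('cover',[(275,248),(502,247),(490,441),(290,446)],58)
L('fin',[(380,322),(398,322),(398,406),(380,406)],84)
L('mat',[(0,313),(200,269),(268,458)],4)
L('knob',[(565,260)],46)
s=vision.calibration('side')
S=lambda x,y:(x/5+235-.4,y/5+150-.4)
print(tri(c,W(565,260),s,S(337,384)),tri(c,W(275,248),s,S(602,207)),tri(c,W(398,322),s,S(428,195)),tri(c,W(591,228),s,S(307,510)))
```

```text
base [[427.1, -162.0], [467.3, 84.9]] c [447.2 -38.5] len [250.2 250.2] ang [ 80.7 -99.3]
cover [[430.3, -154.1], [456.9, 3.6], [619.3, -20.2], [596.1, -183.2]] c [525.7 -88.5] len [160.  164.2 164.6 168.3] ang [ 80.4  -8.4 -98.1 170.1]
fin [[487.6, -88.9], [489.7, -76.8], [555.9, -87.4], [553.6, -100.4]] c [521.7 -88.4] len [12.3 67.  13.2 67. ] ang [ 80.2  -9.1 -99.8 170.1]
mat [[457.9, -418.3], [449.0, -235.6], [646.4, -227.7]] c [ 517.8 -293.9] len [182.9 197.5 268. ] ang [  92.8    2.3 -134.7]
knob [[478.4, 51.2]] c [478.4  51.2] len [0.] ang [0.]
(array([477.13079663,  49.86127275,  49.95452662]), np.float64(0.3489489154724572)) (array([ 430.10296731, -154.30913273,   57.54963601]), np.float64(0.6312074848573829)) (array([492.26558645, -76.7237408 ,  81.60917603]), np.float64(2.7229801137302965)) (array([469.6182779 ,  87.29074735,   6.88746144]), np.float64(1.5142104913023782))
```

Run:
```python
from h import *
cc=vision.calibration('scene')
for p in [(200,342),(290,330)]: print(atz(cc,p[0]/1.5,p[1]/1.5,55).round(0))
go(524,-88,79,80.4)
```

```text
[ 715. -354.   55.]
[ 693. -180.   55.]
t 3.6 tcp [444.9 -81.  404.4] grip [444.8 -81.  249.7] yaw 80.05 w 0.998 F [-0.1 -0.5  0. ] q [-19.7   8.3 -24.7  57.   -0.   -9.7]
tool dx,dy,dz cm [ 0.69  7.94 17.07]
az rad -0.006
```

Emit:
{"api": "drive_tool", "payload": {
  "targets": [
    {"dx":0.35,"dy":4.0,"dz":2,"ax":0,"ay":0,"az":0,"grip":1},
    {"dx":0.35,"dy":3.95,"dz":2,"ax":0,"ay":0,"az":0,"grip":1},
    {"dx":0,"dy":0,"dz":4,"ax":0,"ay":0,"az":0,"grip":1},
    {"dx":0,"dy":0,"dz":4,"ax":0,"ay":0,"az":0,"grip":1},
    {"dx":0,"dy":0,"dz":3,"ax":0,"ay":0,"az":0,"grip":1},
    {"dx":0,"dy":0,"dz":2,"ax":0,"ay":0,"az":0,"grip":1},
    {"dx":0,"dy":0,"dz":0,"ax":0,"ay":0,"az":0,"grip":1},
    {"dx":0,"dy":0,"dz":0,"ax":0,"ay":0,"az":0,"grip":1}
  ]
}}

```text
time_s: 4.4
position: [524.3, -89.2, 235.0]
ee_rot: [[0.175, 0.985, -0.001], [0.985, -0.175, 0.0], [-0.0, -0.001, -1.0]]
contact_force: [0.1, -0.4, -0.4]
width: 0.999
```

Run:
```python
from h import *
go(524,-88,79,80.4)
snap('side','s1',5,(235,120,390,240))
```

```text
t 4.4 tcp [524.3 -89.2 235. ] grip [524.2 -89.2  80.3] yaw 79.92 w 0.999 F [ 0.1 -0.4 -0.4] q [-17.6  27.  -26.4  36.7  -0.   -7.5]
tool dx,dy,dz cm [ 0.12 -0.04  0.13]
az rad -0.008
```

View pics/s1.png

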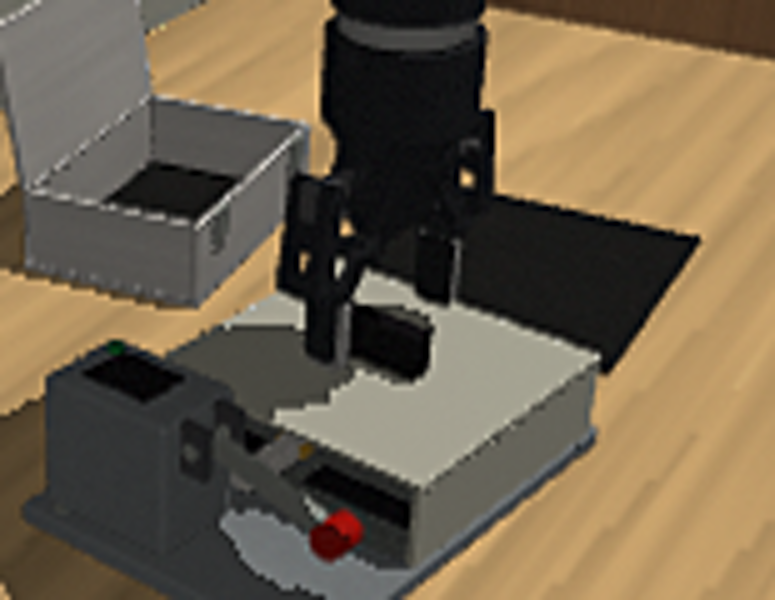

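The side view shows the open fingers either side of the fin (fin near (390,335)). I'll close and lift.

Emit:
{"api": "drive_tool", "payload": {
  "targets": [
    {"dx":0.1,"dy":0,"dz":0.1,"ax":0,"ay":0,"az":0,"grip":-1},
    {"dx":0,"dy":0,"dz":0,"ax":0,"ay":0,"az":0,"grip":-1},
    {"dx":0,"dy":0,"dz":0,"ax":0,"ay":0,"az":0,"grip":-1},
    {"dx":0,"dy":0,"dz":0,"ax":0,"ay":0,"az":0,"grip":-1},
    {"dx":0,"dy":0,"dz":0,"ax":0,"ay":0,"az":0,"grip":-1},
    {"dx":0,"dy":0,"dz":0,"ax":0,"ay":0,"az":0,"grip":-1},
    {"dx":0,"dy":0,"dz":0,"ax":0,"ay":0,"az":0,"grip":-1},
    {"dx":0,"dy":0,"dz":0,"ax":0,"ay":0,"az":0,"grip":-1}
  ],
  "newtons": 70
}}

```text
time_s: 5.25
position: [525.0, -87.3, 234.2]
ee_rot: [[0.172, 0.985, 0.0], [0.985, -0.172, -0.002], [-0.002, 0.001, -1.0]]
contact_force: [-2.6, -3.1, 5.3]
width: 0.149
```

Emit:
{"api": "drive_tool", "payload": {
  "targets": [
    {"dx":0,"dy":0,"dz":-1,"ax":0,"ay":0,"az":0,"grip":-1},
    {"dx":0,"dy":0,"dz":-2,"ax":0,"ay":0,"az":0,"grip":-1},
    {"dx":0,"dy":0,"dz":-2,"ax":0,"ay":0,"az":0,"grip":-1},
    {"dx":0,"dy":0,"dz":-2,"ax":0,"ay":0,"az":0,"grip":-1},
    {"dx":0,"dy":0,"dz":-1,"ax":0,"ay":0,"az":0,"grip":-1},
    {"dx":0,"dy":0,"dz":0,"ax":0,"ay":0,"az":0,"grip":-1},
    {"dx":0,"dy":0,"dz":0,"ax":0,"ay":0,"az":0,"grip":-1}
  ]
}}

```text
time_s: 5.95
position: [524.6, -86.6, 313.1]
ee_rot: [[0.172, 0.985, -0.001], [0.985, -0.172, 0.001], [0.001, -0.001, -1.0]]
contact_force: [-0.9, -0.2, -1.5]
width: 0.148
```

Run:
```python
from h import *
go(551,-331,79+60,92)
snap('side','s2',4,(225,100,400,240))
```

```text
t 5.95 tcp [524.6 -86.6 313.1] grip [524.5 -86.5 158.4] yaw 80.1 w 0.148 F [-0.9 -0.2 -1.5] q [-17.3  21.4 -21.5  47.1   0.   -7.4]
tool dx,dy,dz cm [-23.63   6.82   1.93]
az rad -0.208
```

View pics/s2.png

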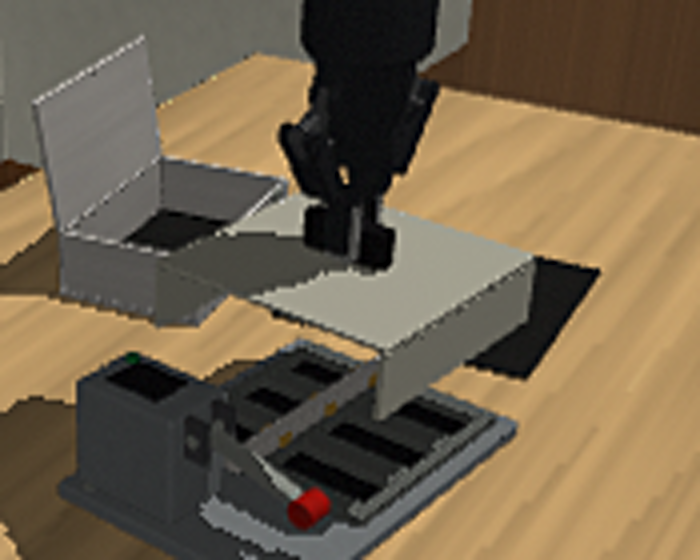

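Emit:
{"api": "drive_tool", "payload": {
  "targets": [
    {"dx":-2,"dy":0.5,"dz":0,"ax":0,"ay":0,"az":0,"grip":-1},
    {"dx":-3.2,"dy":0.9,"dz":0,"ax":0,"ay":0,"az":0,"grip":-1},
    {"dx":-3.4,"dy":1.0,"dz":0,"ax":0,"ay":0,"az":0,"grip":-1},
    {"dx":-3.4,"dy":1.0,"dz":0,"ax":0,"ay":0,"az":0,"grip":-1},
    {"dx":-3.4,"dy":1.0,"dz":0,"ax":0,"ay":0,"az":0,"grip":-1},
    {"dx":-3.4,"dy":1.0,"dz":0,"ax":0,"ay":0,"az":0,"grip":-1},
    {"dx":-3.0,"dy":0.9,"dz":0,"ax":0,"ay":0,"az":0,"grip":-1},
    {"dx":-1.8,"dy":0.5,"dz":0,"ax":0,"ay":0,"az":0,"grip":-1}
  ]
}}

```text
time_s: 6.8
position: [550.9, -333.3, 311.9]
ee_rot: [[0.174, 0.985, -0.001], [0.985, -0.174, 0.001], [0.001, -0.002, -1.0]]
contact_force: [0.1, 0.0, -1.4]
width: 0.146
```

Emit:
{"api": "drive_tool", "payload": {
  "targets": [
    {"dx":0,"dy":0,"dz":0,"ax":0,"ay":0,"az":-0.1,"grip":-1},
    {"dx":0,"dy":0,"dz":0,"ax":0,"ay":0,"az":-0.1,"grip":-1},
    {"dx":0,"dy":0,"dz":2,"ax":0,"ay":0,"az":0,"grip":-1},
    {"dx":0,"dy":0,"dz":2,"ax":0,"ay":0,"az":0,"grip":-1},
    {"dx":0,"dy":0,"dz":2,"ax":0,"ay":0,"az":0,"grip":-1},
    {"dx":0,"dy":0,"dz":0,"ax":0,"ay":0,"az":0,"grip":-1},
    {"dx":0,"dy":0,"dz":0,"ax":0,"ay":0,"az":0,"grip":-1}
  ]
}}

```text
time_s: 7.5
position: [550.9, -330.7, 252.6]
ee_rot: [[-0.027, 1.0, -0.002], [1.0, 0.027, 0.002], [0.002, -0.002, -1.0]]
contact_force: [0.5, -0.4, -1.5]
width: 0.145
```

Run:
```python
from h import *
go(551,-331,71,92)
snap('side','s3',4,(225,80,400,220))
```

```text
t 7.5 tcp [ 550.9 -330.7  252.6] grip [ 550.6 -330.5   97.9] yaw 91.55 w 0.145 F [ 0.5 -0.4 -1.5] q [-37.6  35.7  -7.2  47.3   0.  -39.1]
tool dx,dy,dz cm [-0.06  0.05  2.69]
az rad -0.008
```

View pics/s3.png

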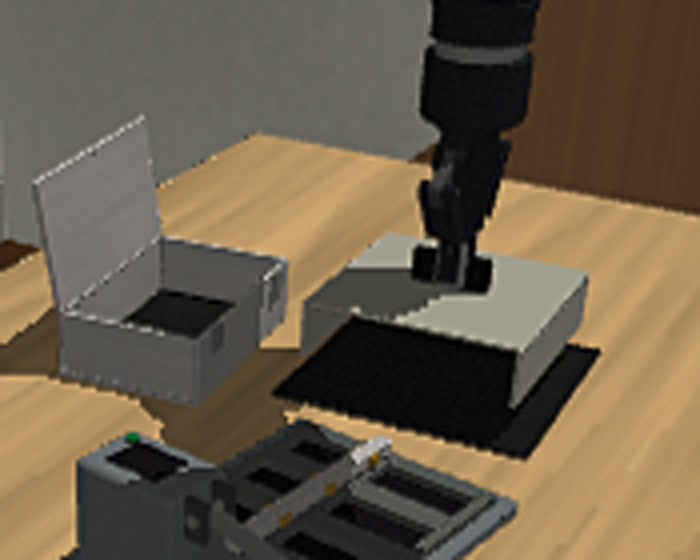

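Emit:
{"api": "drive_tool", "payload": {
  "targets": [
    {"dx":0,"dy":0,"dz":1.2,"ax":0,"ay":0,"az":0,"grip":-1},
    {"dx":0,"dy":0,"dz":0.8,"ax":0,"ay":0,"az":0,"grip":-1},
    {"dx":0,"dy":0,"dz":0.4,"ax":0,"ay":0,"az":0,"grip":-1},
    {"dx":0,"dy":0,"dz":0.2,"ax":0,"ay":0,"az":0,"grip":-1},
    {"dx":0,"dy":0,"dz":0.1,"ax":0,"ay":0,"az":0,"grip":-1},
    {"dx":0,"dy":0,"dz":0,"ax":0,"ay":0,"az":0,"grip":-1},
    {"dx":0,"dy":0,"dz":0,"ax":0,"ay":0,"az":0,"grip":-1}
  ]
}}

```text
time_s: 8.25
position: [551.4, -331.1, 227.0]
ee_rot: [[-0.027, 1.0, 0.0], [1.0, 0.027, -0.0], [-0.0, 0.0, -1.0]]
contact_force: [0.6, -0.3, -1.5]
width: 0.151
```

Emit:
{"api": "drive_tool", "payload": {
  "targets": [
    {"dx":0,"dy":0,"dz":0.1,"ax":0,"ay":0,"az":0,"grip":-1},
    {"dx":0,"dy":0,"dz":0.1,"ax":0,"ay":0,"az":0,"grip":-1},
    {"dx":0,"dy":0,"dz":0,"ax":0,"ay":0,"az":0,"grip":-1},
    {"dx":0,"dy":0,"dz":0,"ax":0,"ay":0,"az":0,"grip":-1}
  ]
}}

```text
time_s: 8.65
position: [551.4, -331.1, 226.2]
ee_rot: [[-0.027, 1.0, 0.001], [1.0, 0.027, -0.001], [-0.001, 0.001, -1.0]]
contact_force: [-2.3, 1.6, 7.0]
width: 0.146
```

Contact. I'll release and rise.

Emit:
{"api": "drive_tool", "payload": {
  "targets": [
    {"dx":0,"dy":0,"dz":0,"ax":0,"ay":0,"az":0,"grip":0.2},
    {"dx":0,"dy":0,"dz":0,"ax":0,"ay":0,"az":0,"grip":0.2},
    {"dx":0,"dy":0,"dz":0,"ax":0,"ay":0,"az":0,"grip":0.2},
    {"dx":0,"dy":0,"dz":0,"ax":0,"ay":0,"az":0,"grip":0.2},
    {"dx":0,"dy":0,"dz":-3,"ax":0,"ay":0,"az":0,"grip":0.2},
    {"dx":0,"dy":0,"dz":-5,"ax":0,"ay":0,"az":0,"grip":0.2},
    {"dx":0,"dy":0,"dz":-5,"ax":0,"ay":0,"az":0,"grip":0.2},
    {"dx":0,"dy":0,"dz":-2,"ax":0,"ay":0,"az":0,"grip":0.2}
  ]
}}

```text
time_s: 9.45
position: [552.2, -331.7, 380.3]
ee_rot: [[-0.027, 1.0, 0.006], [1.0, 0.027, -0.005], [-0.005, 0.006, -1.0]]
contact_force: [-0.4, -0.1, 0.5]
width: 0.6
```

Run:
```python
from h import *
go(450,-20,230,80)
snap('side','s4',4,(205,80,400,230))
```

```text
t 9.45 tcp [ 552.2 -331.7  380.3] grip [ 553.1 -332.4  225.6] yaw 91.56 w 0.6 F [-0.4 -0.1  0.5] q [-37.6  29.4   1.9  62.1   0.  -39.1]
tool dx,dy,dz cm [31.51 -9.45 -0.65]
az rad 0.202
```

View pics/s4.png

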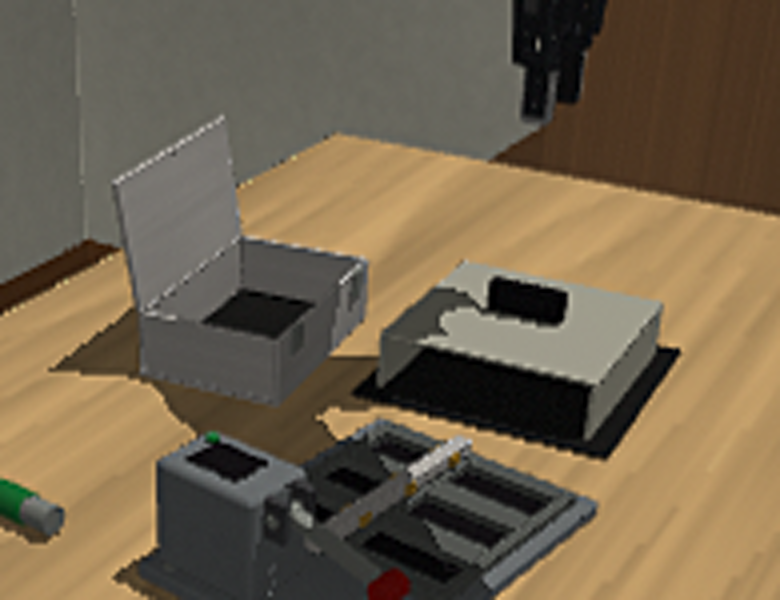

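Emit:
{"api": "drive_tool", "payload": {
  "targets": [
    {"dx":4.5,"dy":-1.35,"dz":0,"ax":0,"ay":0,"az":0,"grip":0.2},
    {"dx":4.5,"dy":-1.35,"dz":0,"ax":0,"ay":0,"az":0,"grip":0.2},
    {"dx":4.5,"dy":-1.35,"dz":0,"ax":0,"ay":0,"az":0,"grip":0.2},
    {"dx":4.5,"dy":-1.35,"dz":0,"ax":0,"ay":0,"az":0,"grip":0.2},
    {"dx":4.5,"dy":-1.35,"dz":0,"ax":0,"ay":0,"az":0,"grip":0.2},
    {"dx":4.5,"dy":-1.35,"dz":0,"ax":0,"ay":0,"az":0,"grip":0.2},
    {"dx":4.5,"dy":-1.35,"dz":0,"ax":0,"ay":0,"az":0,"grip":0.2},
    {"dx":0,"dy":0,"dz":0,"ax":0,"ay":0,"az":0.1,"grip":0.2}
  ]
}}

```text
time_s: 10.3
position: [445.7, -14.5, 374.3]
ee_rot: [[0.069, 0.998, -0.003], [0.998, -0.069, 0.002], [0.002, -0.003, -1.0]]
contact_force: [1.3, -1.0, 0.4]
width: 0.599
```

Emit:
{"api": "drive_tool", "payload": {
  "targets": [
    {"dx":0,"dy":0,"dz":0,"ax":0,"ay":0,"az":0.095,"grip":0.2},
    {"dx":0,"dy":0,"dz":0,"ax":0,"ay":0,"az":0,"grip":0.2},
    {"dx":0,"dy":0,"dz":0,"ax":0,"ay":0,"az":0,"grip":0.2}
  ]
}}

```text
time_s: 10.6
position: [448.2, -18.8, 374.5]
ee_rot: [[0.165, 0.986, -0.0], [0.986, -0.165, 0.0], [0.0, -0.0, -1.0]]
contact_force: [-0.4, 0.1, 0.1]
width: 0.601
```

Run:
```python
from h import *
go(477,50,120,80.4)
c=vision.calibration('wrist');np.save('w2.npy',c,allow_pickle=True)
snap('wrist','w2',1.5)
```

```text
t 10.6 tcp [448.2 -18.8 374.5] grip [448.2 -18.8 219.8] yaw 80.49 w 0.601 F [-0.4  0.1  0.1] q [-11.8   9.4 -28.1  52.5  -0.   -2.3]
tool dx,dy,dz cm [7.26 1.71 9.98]
az rad 0.002
```

View pics/w2.png

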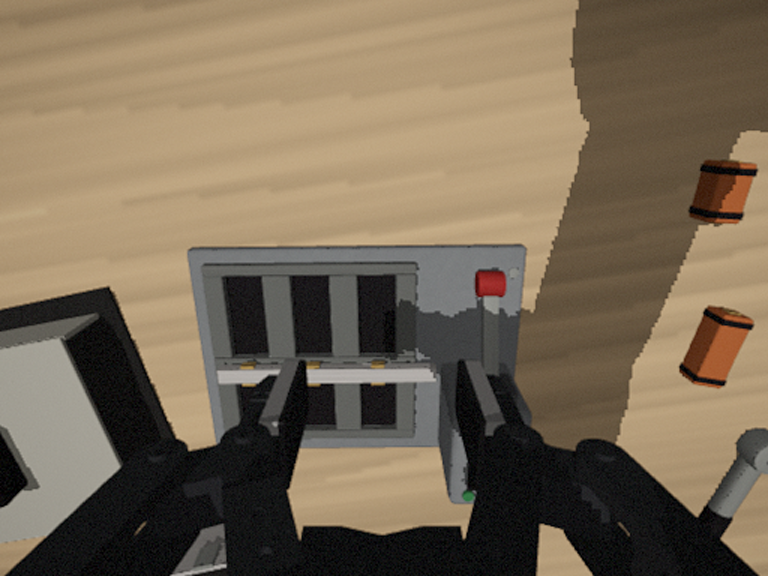

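Run:
```python
import cv2
a=cv2.imread('pics/raw_w2.png')
cv2.imwrite('pics/w2c.png',cv2.resize(a[155:305,115:360],None,fx=3.2,fy=3.2,interpolation=cv2.INTER_CUBIC))
```

```text
(no output)
```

View pics/w2c.png

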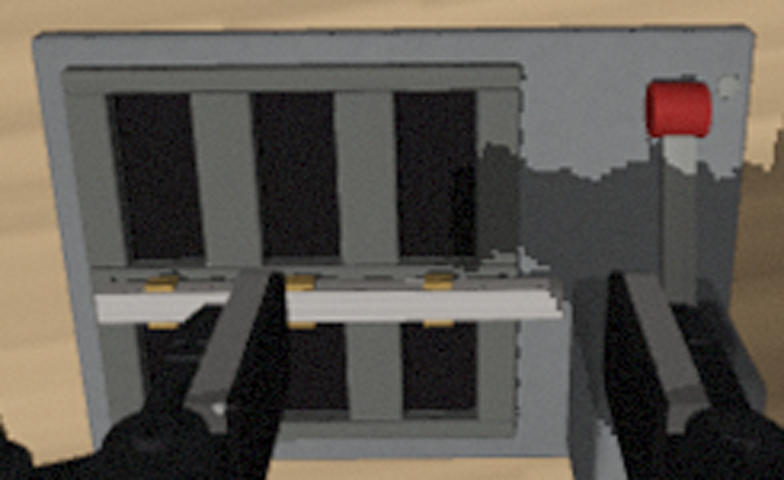

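Run:
```python
from h import *
from scipy.optimize import least_squares
c=np.load('w2.npy',allow_pickle=True).item()
W=lambda x,y:(x/3.2+115-.34,y/3.2+155-.34)
obs=[((-90,-127.5,12),(35,38)),((-90,127.5,12),(752,31))]
for k,(a,b) in zip((-50,0,50),((108,191),(252,335),(395,475))):
    obs+=[((-71.5,-35+k-14.5,20),(a,92)),((-71.5,-35+k+14.5,20),(b,92))]
M=np.array([o[0] for o in obs],float);U=np.array([W(*o[1]) for o in obs])
def w(p,X): 
    C,S=np.cos(p[2]),np.sin(p[2]);return np.stack([p[0]+C*X[:,0]-S*X[:,1],p[1]+S*X[:,0]+C*X[:,1],X[:,2]],1)
f=lambda p:(np.array([proj(c,X) for X in w(p,M)])-U).ravel()
r=least_squares(f,[536,-53,-.168]);print(r.x,np.degrees(r.x[2]),r.fun.reshape(-1,2).round(1))
np.save('ch.npy',r.x)
k=W(679,108);o,d=ray(c,*k);
th=.13
for n,X in [('hinge',(-2,92,70)),('knob.1',(-2-75*np.cos(.3),92,70-75*np.sin(.3))),('knobup',(-2-75*np.cos(.45),92,70+75*np.sin(.45))),('long',(-37.5,-35,12)),('short',(39.5,-35,12))]: print(n,w(r.x,np.array([X],float)).round(1))
print('knob ray z45,50',atz(c,*k,45).round(1),atz(c,*k,50).round(1))
```

```text
[ 5.36433945e+02 -5.17732756e+01 -1.58435903e-01] -9.077708581751683 [[-2.6 -0.4]
 [ 2.8  0.2]
 [-0.6  0.6]
 [-0.3  0.4]
 [-0.4  0.3]
 [-0.2  0.1]
 [ 0.  -0. ]
 [ 1.3 -0.2]]
hinge [[549.   39.4  70. ]]
knob.1 [[478.2  50.7  47.8]]
knobup [[482.3  50.  102.6]]
long [[493.9 -80.4  12. ]]
short [[569.9 -92.6  12. ]]
knob ray z45,50 [478.4  51.6  45. ] [476.5  50.6  50. ]
```

Emit:
{"api": "drive_tool", "payload": {
  "targets": [
    {"dx":3.7,"dy":0.9,"dz":2,"ax":0,"ay":0,"az":0,"grip":0.1},
    {"dx":3.7,"dy":0.9,"dz":3,"ax":0,"ay":0,"az":0,"grip":0.1},
    {"dx":0,"dy":0,"dz":4,"ax":0,"ay":0,"az":0,"grip":0.1},
    {"dx":0,"dy":0,"dz":1,"ax":0,"ay":0,"az":0,"grip":0.1},
    {"dx":0,"dy":0,"dz":0,"ax":0,"ay":0,"az":0,"grip":0.1},
    {"dx":0,"dy":0,"dz":0,"ax":0,"ay":0,"az":0,"grip":0.1}
  ]
}}

```text
time_s: 11.25
position: [478.8, 50.5, 275.7]
ee_rot: [[0.168, 0.986, 0.001], [0.986, -0.168, -0.0], [0.0, 0.001, -1.0]]
contact_force: [0.6, -0.2, 0.2]
width: 0.55
```

Run:
```python
from h import *
go(477.5,50.8,48,80.9)
snap('side','s5',5,(235,100,380,220))
c=vision.calibration('wrist');np.save('w3.npy',c,allow_pickle=True)
snap('wrist','w3',1.5)
```

```text
t 11.25 tcp [478.8  50.5 275.7] grip [478.9  50.5 121. ] yaw 80.33 w 0.55 F [ 0.6 -0.2  0.2] q [ -2.8  19.3 -31.5  39.2  -0.    6.9]
tool dx,dy,dz cm [ 0.01 -0.15  7.3 ]
az rad -0.01
```

View pics/s5.png

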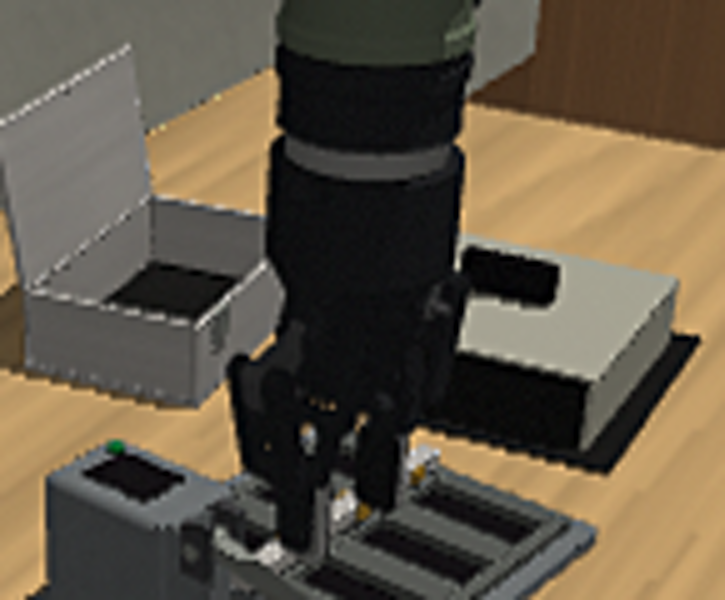

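View pics/w3.png

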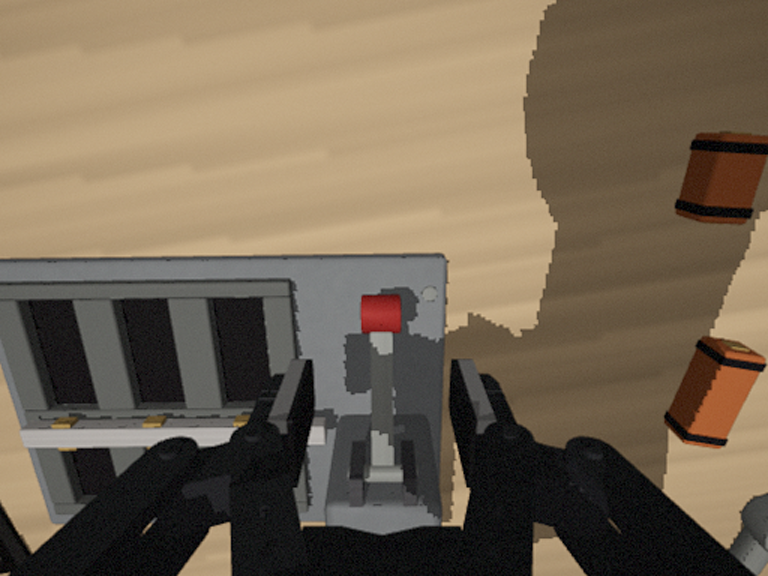

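Run:
```python
from h import *
c2=np.load('w2.npy',allow_pickle=True).item();c3=np.load('w3.npy',allow_pickle=True).item()
print(tri(c2,(679/3.2+115-.34,108/3.2+155-.34),c3,(381/1.5-.17,313/1.5-.17)))
```

```text
(array([476.15556426,  50.41409703,  51.01263029]), np.float64(0.07112205302921454))
```

Emit:
{"api": "drive_tool", "payload": {
  "targets": [
    {"dx":0,"dy":-0.15,"dz":3,"ax":0,"ay":0,"az":0,"grip":0.1},
    {"dx":0,"dy":0,"dz":3,"ax":0,"ay":0,"az":0,"grip":0.1},
    {"dx":0,"dy":0,"dz":1.2,"ax":0,"ay":0,"az":0,"grip":0.1},
    {"dx":0,"dy":0,"dz":0,"ax":0,"ay":0,"az":0,"grip":0.1},
    {"dx":0,"dy":0,"dz":0,"ax":0,"ay":0,"az":0,"grip":-1},
    {"dx":0,"dy":0,"dz":0,"ax":0,"ay":0,"az":0,"grip":-1},
    {"dx":0,"dy":0,"dz":0,"ax":0,"ay":0,"az":0,"grip":-1},
    {"dx":0,"dy":0,"dz":0,"ax":0,"ay":0,"az":0,"grip":-1}
  ],
  "newtons": 40
}}

```text
time_s: 12.15
position: [477.7, 50.9, 203.8]
ee_rot: [[0.167, 0.986, 0.003], [0.986, -0.167, -0.002], [-0.002, 0.003, -1.0]]
contact_force: [0.7, -4.7, 2.7]
width: 0.201
```

Run:
```python
from h import *
go(477.5,50.8,48,80.9)
```

```text
t 12.15 tcp [477.7  50.9 203.8] grip [478.1  50.6  49.1] yaw 80.37 w 0.201 F [ 0.7 -4.7  2.7] q [ -2.7  25.4 -35.7  28.7  -0.1   6.9]
tool dx,dy,dz cm [ 0.01 -0.07  0.11]
az rad -0.009
```

Emit:
{"api": "drive_tool", "payload": {
  "targets": [
    {"dx":0,"dy":-0.2,"dz":-1,"ax":0,"ay":0,"az":0,"grip":-1},
    {"dx":0,"dy":-0.07,"dz":-1,"ax":0,"ay":0,"az":0,"grip":-1},
    {"dx":0,"dy":0.07,"dz":-1,"ax":0,"ay":0,"az":0,"grip":-1},
    {"dx":0,"dy":0.2,"dz":-1,"ax":0,"ay":0,"az":0,"grip":-1},
    {"dx":0,"dy":0.35,"dz":-1,"ax":0,"ay":0,"az":0,"grip":-1},
    {"dx":0,"dy":0.1,"dz":-0.3,"ax":0,"ay":0,"az":0,"grip":-1},
    {"dx":0,"dy":0,"dz":0,"ax":0,"ay":0,"az":0,"grip":-1}
  ]
}}

```text
time_s: 12.85
position: [480.8, 50.4, 255.9]
ee_rot: [[0.167, 0.986, -0.002], [0.986, -0.167, -0.001], [-0.002, -0.002, -1.0]]
contact_force: [-2.2, -4.9, -1.3]
width: 0.201
```

Run:
```python
from h import *
go(482,50,103,80.9)
snap('side','s6',5,(235,100,380,220))
```

```text
t 12.85 tcp [480.8  50.4 255.9] grip [480.5  50.2 101.2] yaw 80.36 w 0.201 F [-2.2 -4.9 -1.3] q [ -2.8  21.1 -32.3  36.7  -0.1   6.9]
tool dx,dy,dz cm [ 0.01  0.15 -0.18]
az rad -0.009
```

View pics/s6.png

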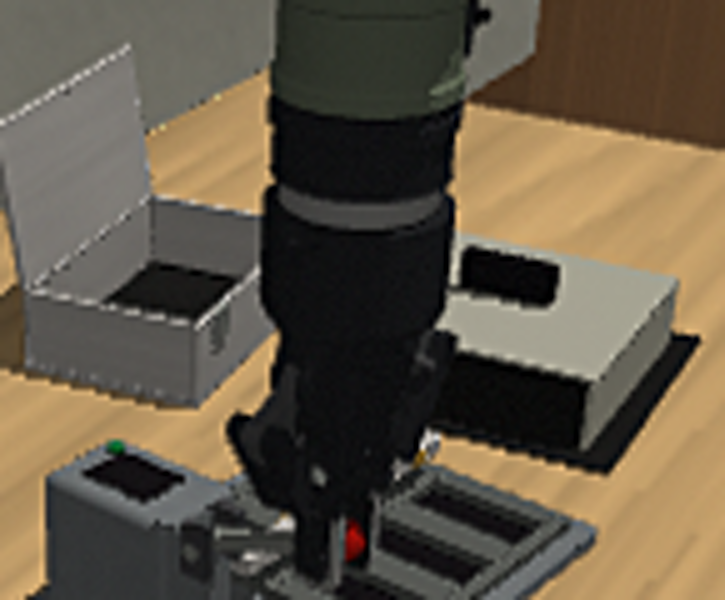

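Emit:
{"api": "drive_tool", "payload": {
  "targets": [
    {"dx":0,"dy":0.15,"dz":-0.3,"ax":0,"ay":0,"az":0,"grip":-1},
    {"dx":0,"dy":0.1,"dz":-0.2,"ax":0,"ay":0,"az":0,"grip":-1},
    {"dx":0,"dy":0,"dz":0,"ax":0,"ay":0,"az":0,"grip":-1},
    {"dx":0,"dy":0,"dz":0,"ax":0,"ay":0,"az":0,"grip":-1}
  ]
}}

```text
time_s: 13.3
position: [483.0, 50.0, 260.4]
ee_rot: [[0.167, 0.986, -0.003], [0.986, -0.167, -0.001], [-0.002, -0.002, -1.0]]
contact_force: [-1.5, -4.7, -3.7]
width: 0.199
```

Run:
```python
from h import *
go(482,50,103,80.9)
```

```text
t 13.3 tcp [483.   50.  260.4] grip [482.6  49.8 105.7] yaw 80.37 w 0.199 F [-1.5 -4.7 -3.7] q [ -2.8  20.9 -31.7  37.5  -0.1   6.8]
tool dx,dy,dz cm [ 0.01 -0.06  0.27]
az rad -0.009
```

Emit:
{"api": "drive_tool", "payload": {
  "targets": [
    {"dx":0,"dy":0,"dz":0,"ax":0,"ay":0,"az":0,"grip":0.1},
    {"dx":0,"dy":0,"dz":0,"ax":0,"ay":0,"az":0,"grip":0.1},
    {"dx":0,"dy":0,"dz":0,"ax":0,"ay":0,"az":0,"grip":0.1},
    {"dx":0,"dy":0,"dz":-4,"ax":0,"ay":0,"az":0,"grip":0.1},
    {"dx":0,"dy":0,"dz":-4,"ax":0,"ay":0,"az":0,"grip":0.1},
    {"dx":3,"dy":-1.5,"dz":-3,"ax":0,"ay":0,"az":0,"grip":0.1},
    {"dx":4,"dy":-1.5,"dz":-2,"ax":0,"ay":0,"az":0,"grip":0.5},
    {"dx":4.5,"dy":-1,"dz":-1,"ax":0,"ay":0,"az":0,"grip":0.5}
  ]
}}

```text
time_s: 14.1
position: [463.4, 171.4, 403.6]
ee_rot: [[0.169, 0.986, 0.004], [0.986, -0.169, 0.002], [0.002, 0.004, -1.0]]
contact_force: [1.8, -0.3, -0.9]
width: 0.748
```

Emit:
{"api": "drive_tool", "payload": {
  "targets": [
    {"dx":4.5,"dy":0,"dz":0,"ax":0,"ay":0,"az":0,"grip":0.5},
    {"dx":4.5,"dy":0,"dz":0,"ax":0,"ay":0,"az":0,"grip":0.5},
    {"dx":4.5,"dy":0,"dz":0,"ax":0,"ay":0,"az":0,"grip":0.5},
    {"dx":0,"dy":0,"dz":0,"ax":0,"ay":0,"az":0,"grip":0.5},
    {"dx":0,"dy":0,"dz":0,"ax":0,"ay":0,"az":0,"grip":0.5}
  ]
}}

```text
time_s: 14.6
position: [485.7, 304.5, 400.4]
ee_rot: [[0.165, 0.986, -0.0], [0.986, -0.165, -0.0], [-0.0, -0.0, -1.0]]
contact_force: [0.2, -0.0, -0.0]
width: 0.746
```

Run:
```python
from h import *
st()
c=vision.calibration('wrist');np.save('w4.npy',c,allow_pickle=True)
snap('wrist','w4',1.5)
snap('side','s7',1.5)
```

```text
t 14.6 tcp [485.7 304.5 400.4] grip [485.6 304.5 245.7] yaw 80.52 w 0.746 F [ 0.2 -0.  -0. ] q [24.7 21.3 -7.8 60.9  0.  34.2]
```

View pics/w4.png

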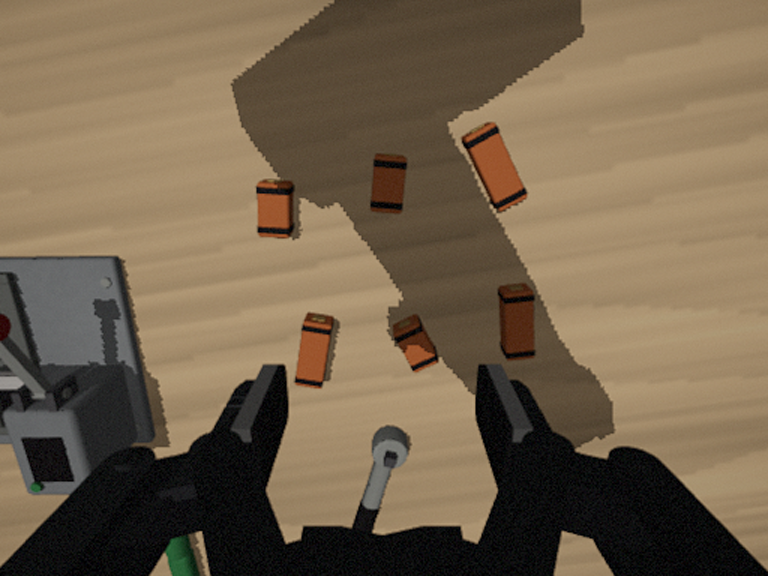

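View pics/s7.png

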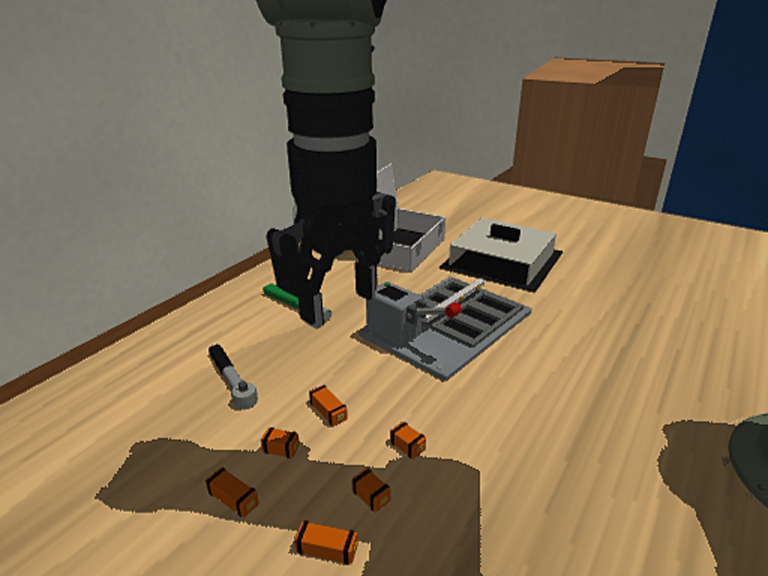

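Run:
```python
import cv2
a=cv2.imread('pics/raw_w4.png')
b=cv2.convertScaleAbs(a,alpha=1.6)
cv2.imwrite('pics/w4c.png',cv2.resize(b[75:265,160:370],None,fx=3.8,fy=3.15,interpolation=cv2.INTER_CUBIC))
```

```text
(no output)
```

View pics/w4c.png

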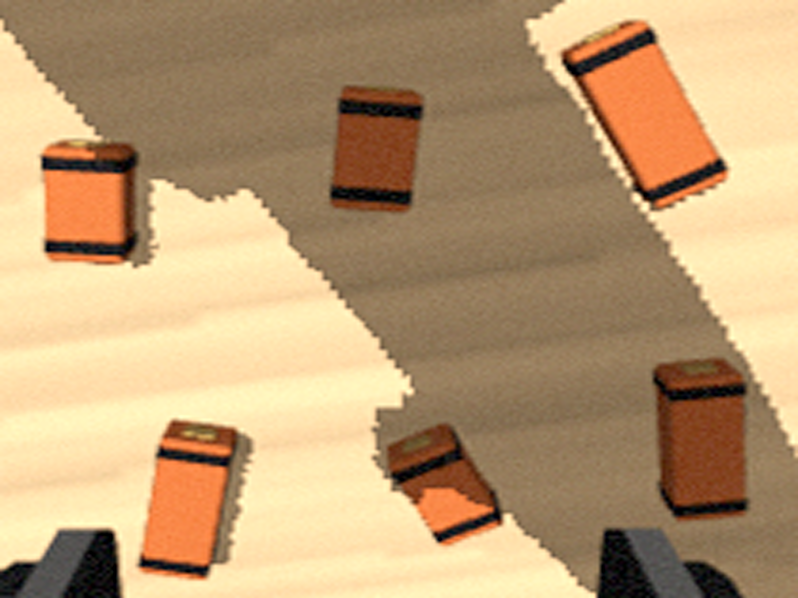

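```bash
cat > packs.py <<'E'
from h import *
from scipy.optimize import least_squares
def fit(c,px,L,guess,z=22):
    # px: near-left, near-right, far-right, far-left; tool-y-ish is pack x
    M=np.array([(-L/2,12),(-L/2,-12),(L/2,-12),(L/2,12)])  # pack y = left? set by yaw sign below
    U=np.array(px)
    X=np.array([atz(c,*p,z)[:2] for p in U])
    ctr=X.mean(0);ax=(X[2]+X[3]-X[0]-X[1])/2
    Lm=np.linalg.norm(ax);wm=np.linalg.norm((X[1]+X[2]-X[0]-X[3])/2)
    wv=(X[1]+X[2]-X[0]-X[3])/2
    return ctr,np.degrees(np.arctan2(ax[1],ax[0])),Lm,wm,np.degrees(np.arctan2(wv[1],wv[0]))-90
E
python3 - <<'E'
from packs import *
c=np.load('w4.npy',allow_pickle=True).item()
W=lambda x,y:(x/3.8+160-.37,y/3.15+75-.34)
P={'S1':[(43,155),(135,157),(132,262),(45,258)],'S2':[(340,103),(422,105),(411,211),(332,208)],'L1':[(567,67),(652,38),(727,178),(657,208)],
'L2':[(160,450),(234,455),(207,578),(141,573)],'S3':[(397,475),(460,450),(500,520),(442,545)],'L3':[(656,388),(744,385),(747,515),(672,518)]}
for n,p in P.items():
    r=fit(c,[W(*q) for q in p],0,0);print(n,r[0].round(1),'yaw',r[1].round(1),'L',r[2].round(1),'w',r[3].round(1),'yaw2',r[4].round(1))
E
```

```text
S1 [450.7 228.1] yaw -14.0 L 37.7 w 26.6 yaw2 -11.8
S2 [446.9 315.6] yaw -13.5 L 36.9 w 23.6 yaw2 -11.6
L1 [448.6 396.3] yaw 20.7 L 55.5 w 23.9 yaw2 15.6
L2 [576.6 230.2] yaw -20.0 L 56.4 w 23.3 yaw2 -15.0
S3 [583.3 318.3] yaw 16.1 L 34.5 w 22.7 yaw2 19.9
L3 [577.5 402.9] yaw -0.8 L 56.5 w 26.4 yaw2 -6.7
```

```bash
cat >> h.py <<'E'
ch=np.load('ch.npy')
def cw(x,y):
    C,S=np.cos(ch[2]),np.sin(ch[2]);return ch[0]+C*x-S*y,ch[1]+S*x+C*y
def bay(row,k):
    return cw(-37.5 if row=='L' else 39.5,-35+50*k)
E
python3 - <<'E'
from h import *
go(450,227.6,27,77.5)
for r in 'LS':
    for k in (-1,0,1): print(r,k,np.round(bay(r,k),1))
E
```

```text
t 14.7 tcp [485.8 302.8 400.6] grip [485.7 302.8 245.9] yaw 80.36 w 0.752 F [-0.4  0.6  0.2] q [24.6 21.2 -7.9 60.9 -0.  34.2]
tool dx,dy,dz cm [-8.   -2.25 21.89]
az rad 0.05
L -1 [ 486.  -129.8]
L 0 [493.9 -80.4]
L 1 [501.8 -31. ]
S -1 [ 562.  -141.9]
S 0 [569.9 -92.6]
S 1 [577.8 -43.2]
```

Emit:
{"api": "drive_tool", "payload": {
  "targets": [
    {"dx":-4,"dy":-1.1,"dz":2,"ax":0,"ay":0,"az":0,"grip":0.4},
    {"dx":-4,"dy":-1.1,"dz":3,"ax":0,"ay":0,"az":0.05,"grip":0.4},
    {"dx":0,"dy":0,"dz":4,"ax":0,"ay":0,"az":0,"grip":0.4},
    {"dx":0,"dy":0,"dz":4,"ax":0,"ay":0,"az":0,"grip":0.4},
    {"dx":0,"dy":0,"dz":0,"ax":0,"ay":0,"az":0,"grip":0.4},
    {"dx":0,"dy":0,"dz":0,"ax":0,"ay":0,"az":0,"grip":0.4}
  ]
}}

```text
time_s: 15.3
position: [451.4, 228.2, 272.0]
ee_rot: [[0.218, 0.976, -0.001], [0.976, -0.218, -0.0], [-0.001, -0.001, -1.0]]
contact_force: [1.1, -0.8, 1.0]
width: 0.705
```

Run:
```python
from h import *
go(450,227.6,27,77.5)
c=vision.calibration('wrist');np.save('w5.npy',c,allow_pickle=True)
snap('wrist','w5',1.5)
print(proj(c,(450,227.6,22))*1.5)
```

```text
t 15.3 tcp [451.4 228.2 272. ] grip [451.2 228.2 117.3] yaw 77.43 w 0.705 F [ 1.1 -0.8  1. ] q [ 18.5  21.8 -28.1  40.1   0.   31. ]
tool dx,dy,dz cm [-0.08 -0.1   9.03]
az rad -0.001
[380.45630746 298.05282918]
```

View pics/w5.png

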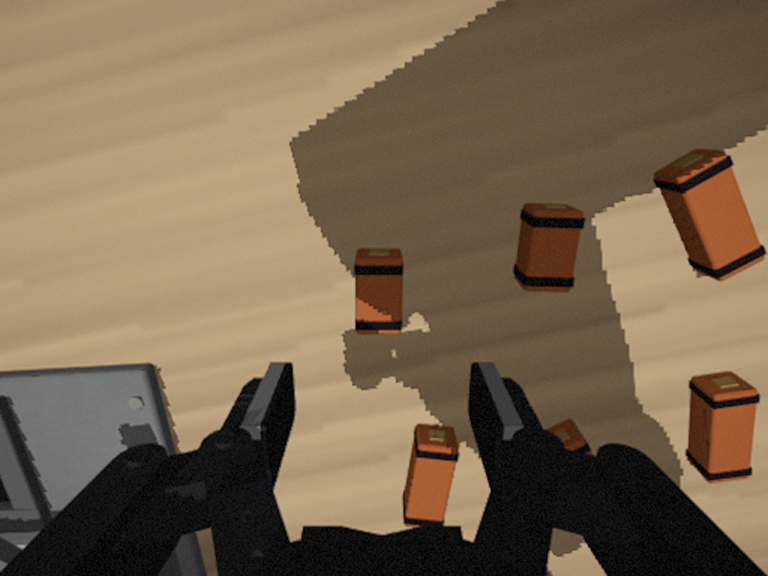

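Emit:
{"api": "drive_tool", "payload": {
  "targets": [
    {"dx":-0.1,"dy":-0.1,"dz":4,"ax":0,"ay":0,"az":0,"grip":0.4},
    {"dx":0,"dy":0,"dz":3,"ax":0,"ay":0,"az":0,"grip":0.4},
    {"dx":0,"dy":0,"dz":2,"ax":0,"ay":0,"az":0,"grip":0.4},
    {"dx":0,"dy":0,"dz":0,"ax":0,"ay":0,"az":0,"grip":0.4},
    {"dx":0,"dy":0,"dz":0,"ax":0,"ay":0,"az":0,"grip":-1},
    {"dx":0,"dy":0,"dz":0,"ax":0,"ay":0,"az":0,"grip":-1},
    {"dx":0,"dy":0,"dz":0,"ax":0,"ay":0,"az":0,"grip":-1},
    {"dx":0,"dy":0,"dz":0,"ax":0,"ay":0,"az":0,"grip":-1}
  ],
  "newtons": 60
}}

```text
time_s: 16.15
position: [451.4, 228.8, 183.6]
ee_rot: [[0.216, 0.976, 0.004], [0.976, -0.216, 0.001], [0.002, 0.004, -1.0]]
contact_force: [-0.8, -1.0, 6.7]
width: 0.263
```

Run:
```python
from h import *
go(450,227.6,27,77.5)
```

```text
t 16.15 tcp [451.4 228.8 183.6] grip [452.1 229.   28.9] yaw 77.52 w 0.263 F [-0.8 -1.   6.7] q [ 18.5  29.3 -32.8  27.7  -0.   31. ]
tool dx,dy,dz cm [-0.18 -0.17  0.19]
az rad 0.0
```

Emit:
{"api": "drive_tool", "payload": {
  "targets": [
    {"dx":0,"dy":0,"dz":-2,"ax":0,"ay":0,"az":0,"grip":-1},
    {"dx":0,"dy":0,"dz":-4,"ax":0,"ay":0,"az":0,"grip":-1},
    {"dx":0,"dy":0,"dz":-4,"ax":0,"ay":0,"az":0,"grip":-1},
    {"dx":0,"dy":0,"dz":-4,"ax":0,"ay":0,"az":0,"grip":-1},
    {"dx":0,"dy":0,"dz":0,"ax":0,"ay":0,"az":0,"grip":-1}
  ]
}}

```text
time_s: 16.65
position: [452.4, 229.3, 328.0]
ee_rot: [[0.216, 0.976, 0.011], [0.976, -0.216, 0.004], [0.006, 0.01, -1.0]]
contact_force: [-0.3, 0.0, -0.5]
width: 0.266
```

Run:
```python
from h import *
go(*bay('S',-1),130,80.9)
snap('side','s8',5,(240,150,390,270))
```

```text
t 16.65 tcp [452.4 229.3 328. ] grip [454.2 229.8 173.3] yaw 77.54 w 0.266 F [-0.3  0.  -0.5] q [ 18.5  17.8 -24.4  47.1   0.   31. ]
tool dx,dy,dz cm [-34.    18.51   4.31]
az rad -0.059
```

View pics/s8.png

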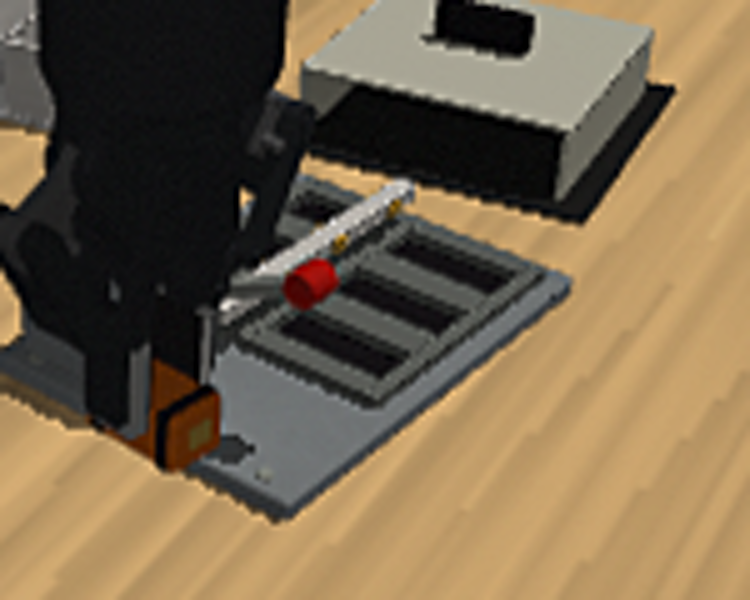

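Emit:
{"api": "drive_tool", "payload": {
  "targets": [
    {"dx":-3,"dy":1.5,"dz":0,"ax":0,"ay":0,"az":0,"grip":-1},
    {"dx":-4,"dy":2.2,"dz":0,"ax":0,"ay":0,"az":0,"grip":-1},
    {"dx":-4,"dy":2.2,"dz":0,"ax":0,"ay":0,"az":0,"grip":-1},
    {"dx":-4,"dy":2.2,"dz":0,"ax":0,"ay":0,"az":0,"grip":-1},
    {"dx":-4,"dy":2.2,"dz":0,"ax":0,"ay":0,"az":0,"grip":-1},
    {"dx":-4,"dy":2.2,"dz":0,"ax":0,"ay":0,"az":0,"grip":-1},
    {"dx":-4,"dy":2.2,"dz":0,"ax":0,"ay":0,"az":0,"grip":-1},
    {"dx":-4,"dy":2.2,"dz":0,"ax":0,"ay":0,"az":0,"grip":-1}
  ]
}}

```text
time_s: 17.5
position: [548.0, -112.6, 320.5]
ee_rot: [[0.216, 0.976, -0.001], [0.976, -0.216, 0.001], [0.0, -0.001, -1.0]]
contact_force: [1.4, -0.7, -0.5]
width: 0.255
```

Emit:
{"api": "drive_tool", "payload": {
  "targets": [
    {"dx":-3,"dy":1.6,"dz":0,"ax":0,"ay":0,"az":0,"grip":-1},
    {"dx":0,"dy":0,"dz":2,"ax":0,"ay":0,"az":-0.06,"grip":-1},
    {"dx":0,"dy":0,"dz":3,"ax":0,"ay":0,"az":0,"grip":-1},
    {"dx":0,"dy":0,"dz":0,"ax":0,"ay":0,"az":0,"grip":-1},
    {"dx":0,"dy":0,"dz":0,"ax":0,"ay":0,"az":0,"grip":-1}
  ]
}}

```text
time_s: 18.0
position: [556.8, -143.2, 270.7]
ee_rot: [[0.157, 0.988, -0.003], [0.988, -0.157, 0.001], [0.001, -0.003, -1.0]]
contact_force: [-0.4, 0.4, -0.2]
width: 0.265
```

Run:
```python
from h import *
go(*bay('S',-1),70,80.9)
c=vision.calibration('wrist');np.save('w6.npy',c,allow_pickle=True)
snap('wrist','w6',1.5)
snap('side','s9',5,(240,130,390,250))
```

```text
t 18.0 tcp [ 556.8 -143.2  270.7] grip [ 556.3 -143.1  116. ] yaw 80.96 w 0.265 F [-0.4  0.4 -0.2] q [-21.8  28.2 -17.5  44.4  -0.  -12.7]
tool dx,dy,dz cm [0.2  0.56 4.6 ]
az rad 0.001
```

View pics/w6.png

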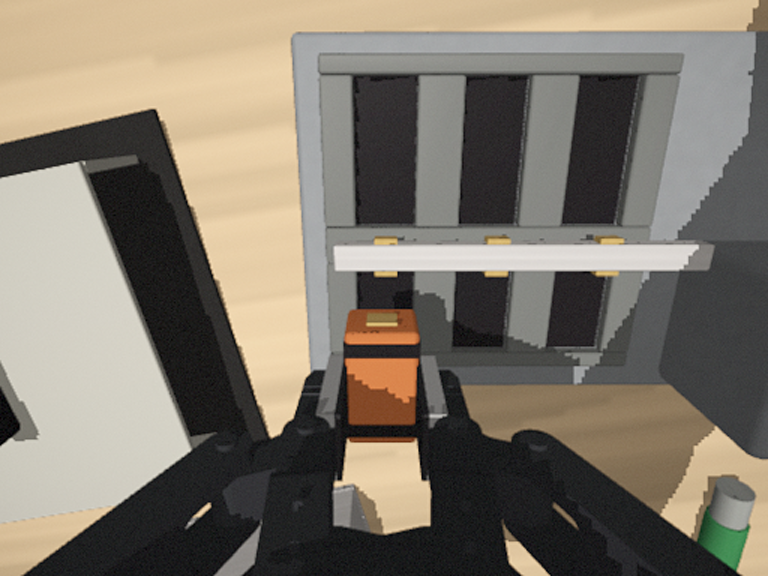

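View pics/s9.png

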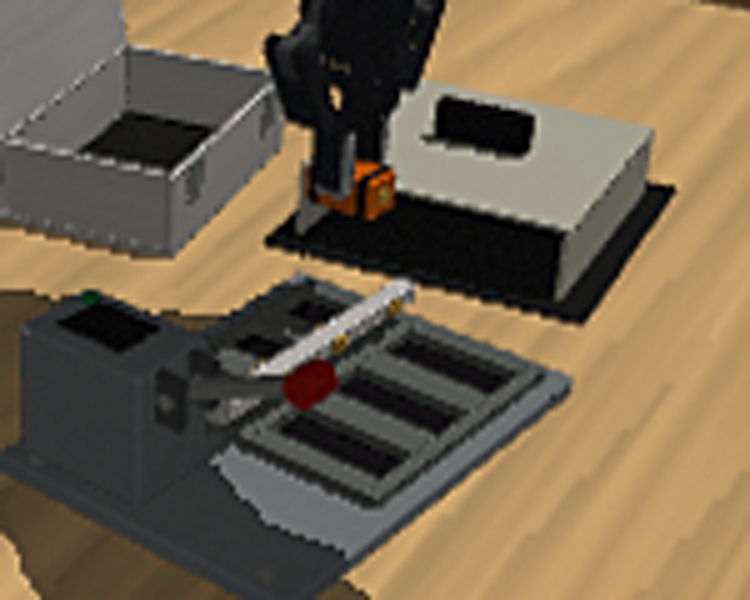

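Run:
```python
import cv2
a=cv2.imread('pics/raw_w6.png')
cv2.imwrite('pics/w6c.png',cv2.resize(a[15:175,190:460],None,fx=2.9,fy=2.9,interpolation=cv2.INTER_CUBIC))
cv2.imwrite('pics/w6d.png',cv2.resize(a[145:305,190:410],None,fx=3.5,fy=3.5,interpolation=cv2.INTER_CUBIC))
```

```text
(no output)
```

View pics/w6c.png

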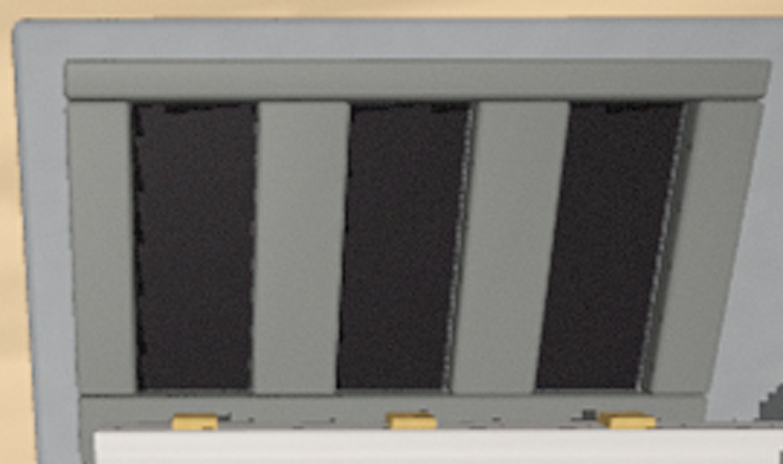

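View pics/w6d.png

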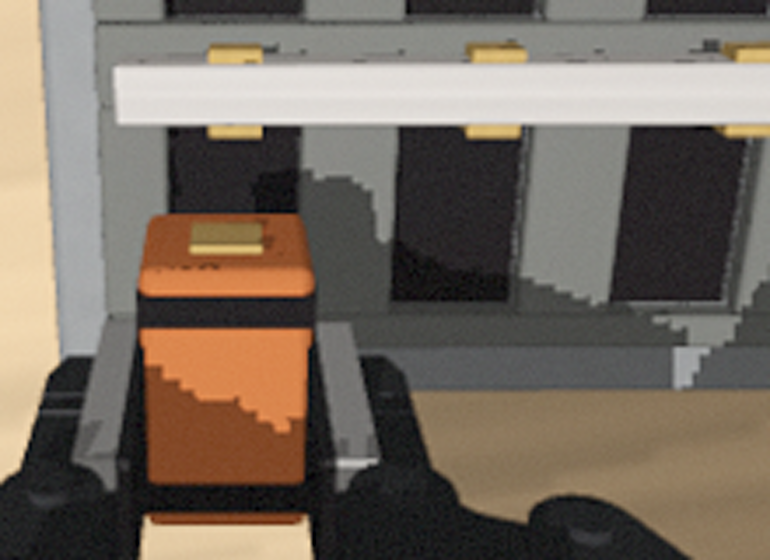

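Run:
```python
from h import *
from scipy.optimize import least_squares
c=np.load('w6.npy',allow_pickle=True).item()
A=lambda x,y:(x/2.9+190-.33,y/2.9+15-.33)
D=lambda x,y:(x/3.5+190-.36,y/3.5+145-.36)
obs=[]
for yb,xs in zip((-99.5,-70.5,-49.5,-20.5,.5,29.5),((128,134),(258,252),(348,336),(476,453),(568,535),(697,652))):
    obs+=[((-71.5,yb,20),A(xs[0],101)),((-3.5,yb,20),A(xs[1],393))]
obs+=[((64.5,-49.5,20),D(389,313)),((64.5,-20.5,20),D(516,313)),((64.5,.5,20),D(608,313)),((64.5,29.5,20),D(733,313))]
M=np.array([o[0] for o in obs],float);U=np.array([o[1] for o in obs])
def w(p,X):
    C,S=np.cos(p[2]),np.sin(p[2]);return np.stack([p[0]+C*X[:,0]-S*X[:,1],p[1]+S*X[:,0]+C*X[:,1],X[:,2]+(p[3] if len(p)>3 else 0)],1)
f=lambda p:(np.array([proj(c,X) for X in w(p,M)])-U).ravel()
for g in ([536,-53,-.168],[536,-53,-.168,0]):
    r=least_squares(f,g);print(r.x.round(3),np.degrees(r.x[2]).round(2),'\n',r.fun.reshape(-1,2).round(1).tolist())
    if len(g)==3: np.save('ch.npy',r.x)
o=env.get_obs();R=np.array(o['ee_rot'])
# pack in charger frame: near-face top edge & bottom edge mid
ch=r.x
def inv(X): 
    C,S=np.cos(ch[2]),np.sin(ch[2]);d=X[:2]-ch[:2];return np.array([C*d[0]+S*d[1],-S*d[0]+C*d[1]]).round(1)
p,R,g=st()
print('grip in ch',inv(g))
for n,q,z in [('bot near',(226,214),89),('top near L',(137,294),111),('top near R',(315,294),111),('top far',(226,514),111),('topL',(148,485),111),('topR',(305,485),111)]: print(n,inv(atz(c,*D(*q),z)))
```

```text
[ 5.35654e+02 -5.26670e+01 -1.53000e-01] -8.76 
 [[-0.2, -0.6], [0.1, 1.2], [-0.7, -0.8], [-0.6, 1.1], [0.4, -0.9], [-0.6, 0.9], [0.7, -1.1], [-1.0, 0.8], [1.1, -1.3], [-0.3, 0.6], [1.0, -1.5], [-0.7, 0.4], [-0.1, 1.1], [-0.0, 0.9], [0.0, 0.8], [0.7, 0.6]]
[ 5.35908e+02 -5.22140e+01 -1.53000e-01 -1.94200e+00] -8.77 
 [[0.7, 0.0], [1.0, 0.9], [-0.2, -0.2], [-0.1, 0.7], [0.6, -0.3], [-0.4, 0.6], [0.5, -0.5], [-1.1, 0.4], [0.6, -0.7], [-0.7, 0.3], [0.1, -0.9], [-1.4, 0.1], [0.2, 0.1], [-0.0, -0.0], [-0.2, -0.2], [0.2, -0.3]]
t 18.1 tcp [ 557.8 -143.4  272.4] grip [ 558.  -143.5  117.7] yaw 80.98 w 0.26 F [ 0.7 -0.1 -0.4] q [-21.8  28.1 -17.4  44.4   0.  -12.7]
grip in ch [ 35.7 -86.8]
bot near [ 10.8 -86.9]
top near L [ 13.2 -98.8]
top near R [ 13.3 -75.2]
top far [ 48.1 -87.1]
topL [ 43.1 -98.1]
topR [ 43.2 -75.9]
```

Run:
```python
from h import *
from scipy.optimize import least_squares
ch=np.array([535.8,-52.4,-.153]);np.save('ch.npy',ch)
import h; h.ch=ch
c=np.load('w6.npy',allow_pickle=True).item()
D=lambda x,y:(x/3.5+190-.36,y/3.5+145-.36)
obs=lambda a,zt:[((a,zt-22),(226,214)),((a,zt),(226,267)),((a+42,zt),(226,521))]
def f(p):
    r=[]
    for (x,z),q in obs(*p):
        X,Y=cw(x,-87);r.append(proj(c,(X,Y,z))[1]-D(*q)[1])
    return r
r=least_squares(f,[12,111]);print(r.x,r.fun,'center x',r.x[0]+21)
Z=np.mean(r.x[1]); 
W=(np.array(atz(c,*D(148,485),Z))-np.array(atz(c,*D(305,485),Z)));print('width',np.linalg.norm(W))
```

```text
[ 13.8287407  102.51889926] [-0.81844317  0.88869487 -0.18488645] center x 34.828740700222006
width 23.686390642079953
```

Emit:
{"api": "drive_tool", "payload": {
  "targets": [
    {"dx":0.19,"dy":0.53,"dz":2,"ax":0,"ay":0,"az":0,"grip":-1},
    {"dx":0,"dy":0,"dz":3,"ax":0,"ay":0,"az":0,"grip":-1},
    {"dx":0,"dy":0,"dz":0.8,"ax":0,"ay":0,"az":0,"grip":-1},
    {"dx":0,"dy":0,"dz":0,"ax":0,"ay":0,"az":0,"grip":-1},
    {"dx":0,"dy":0,"dz":0,"ax":0,"ay":0,"az":0,"grip":-1}
  ]
}}

```text
time_s: 18.6
position: [563.5, -142.6, 214.7]
ee_rot: [[0.157, 0.988, 0.001], [0.988, -0.157, -0.001], [-0.0, 0.002, -1.0]]
contact_force: [0.7, 0.7, -0.9]
width: 0.26
```

Run:
```python
from h import *
go(*cw(41,-85),41,81.2)
c=vision.calibration('wrist');np.save('w7.npy',c,allow_pickle=True)
snap('wrist','w7',3.2,(160,120,400,300))
snap('side','s10',7,(270,160,370,240))
```

```text
t 18.6 tcp [ 563.5 -142.6  214.7] grip [ 563.7 -142.7   60. ] yaw 80.97 w 0.26 F [ 0.7  0.7 -0.9] q [-21.5  32.7 -19.6  37.6  -0.  -12.4]
tool dx,dy,dz cm [-0.   -0.04  1.9 ]
az rad -0.004
```

View pics/w7.png

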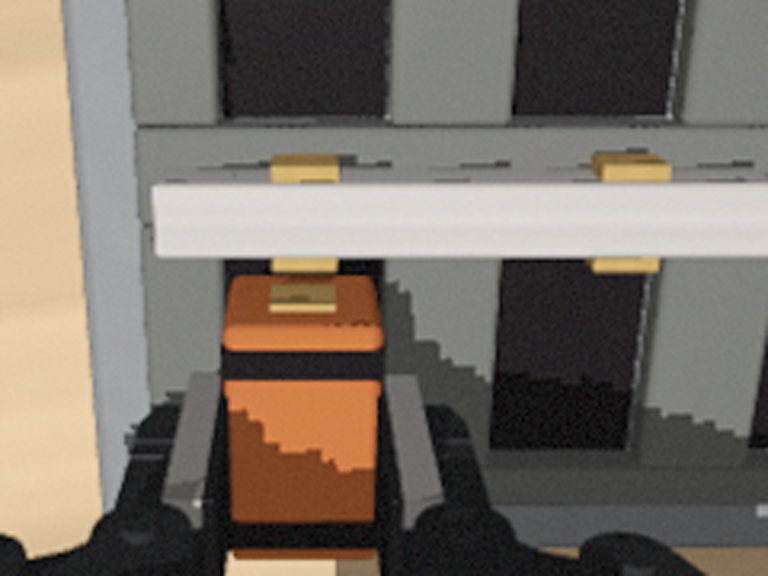

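View pics/s10.png

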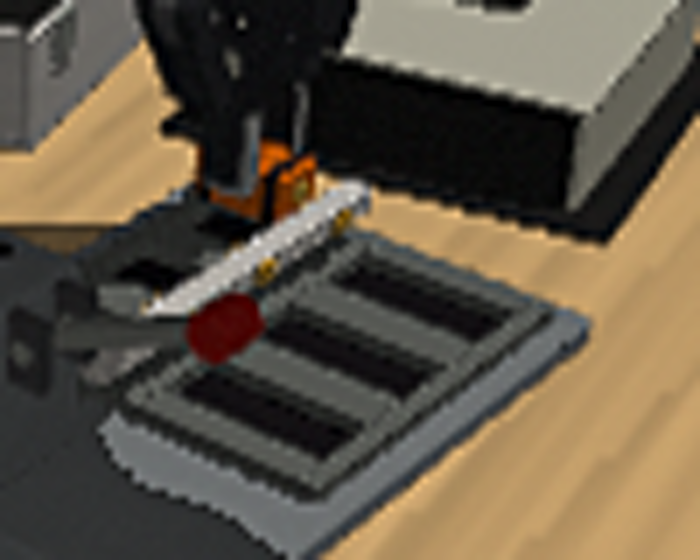

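Emit:
{"api": "drive_tool", "payload": {
  "targets": [
    {"dx":0,"dy":0,"dz":0.8,"ax":0,"ay":0,"az":0,"grip":-1},
    {"dx":0,"dy":0,"dz":0.6,"ax":0,"ay":0,"az":0,"grip":-1},
    {"dx":0,"dy":0,"dz":0.3,"ax":0,"ay":0,"az":0,"grip":-1},
    {"dx":0,"dy":0,"dz":0.1,"ax":0,"ay":0,"az":0,"grip":-1},
    {"dx":0,"dy":0,"dz":0,"ax":0,"ay":0,"az":0,"grip":-1},
    {"dx":0,"dy":0,"dz":0,"ax":0,"ay":0,"az":0,"grip":-1}
  ]
}}

```text
time_s: 19.3
position: [562.6, -142.4, 195.7]
ee_rot: [[0.157, 0.988, -0.001], [0.988, -0.157, 0.0], [0.0, -0.001, -1.0]]
contact_force: [-2.4, 0.5, 5.3]
width: 0.26
```

Run:
```python
from h import *
go(*cw(41,-85),41,81.2)
```

```text
t 19.3 tcp [ 562.6 -142.4  195.7] grip [ 562.4 -142.3   41. ] yaw 80.96 w 0.26 F [-2.4  0.5  5.3] q [-21.5  34.2 -20.5  35.4  -0.  -12.4]
tool dx,dy,dz cm [-0.02  0.1  -0.  ]
az rad -0.004
```

Emit:
{"api": "drive_tool", "payload": {
  "targets": [
    {"dx":0,"dy":0,"dz":0,"ax":0,"ay":0,"az":0,"grip":-0.05},
    {"dx":0,"dy":0,"dz":0,"ax":0,"ay":0,"az":0,"grip":-0.05},
    {"dx":0,"dy":0,"dz":0,"ax":0,"ay":0,"az":0,"grip":-0.05},
    {"dx":0,"dy":0,"dz":-2,"ax":0,"ay":0,"az":0,"grip":-0.05},
    {"dx":0,"dy":0,"dz":-4,"ax":0,"ay":0,"az":0,"grip":-0.05},
    {"dx":0,"dy":-1,"dz":-5,"ax":0,"ay":0,"az":0,"grip":0.4},
    {"dx":0,"dy":-3,"dz":-3,"ax":0,"ay":0,"az":0,"grip":0.4},
    {"dx":0,"dy":0,"dz":0,"ax":0,"ay":0,"az":0,"grip":0.4}
  ]
}}

```text
time_s: 20.1
position: [522.8, -136.1, 338.7]
ee_rot: [[0.157, 0.988, 0.005], [0.988, -0.157, -0.002], [-0.001, 0.005, -1.0]]
contact_force: [0.4, -0.1, 0.2]
width: 0.699
```

Run:
```python
from h import *
go(440,300,200,80)
c=vision.calibration('wrist');np.save('w8.npy',c,allow_pickle=True)
snap('wrist','w8',1.5)
snap('side','s11',1.5)
```

```text
t 20.1 tcp [ 522.8 -136.1  338.7] grip [ 523.5 -136.5  184. ] yaw 80.94 w 0.699 F [ 0.4 -0.1  0.2] q [-22.4  20.6 -18.5  50.6  -0.  -13.4]
tool dx,dy,dz cm [ 41.79 -15.11  -1.73]
az rad 0.016
```

View pics/w8.png

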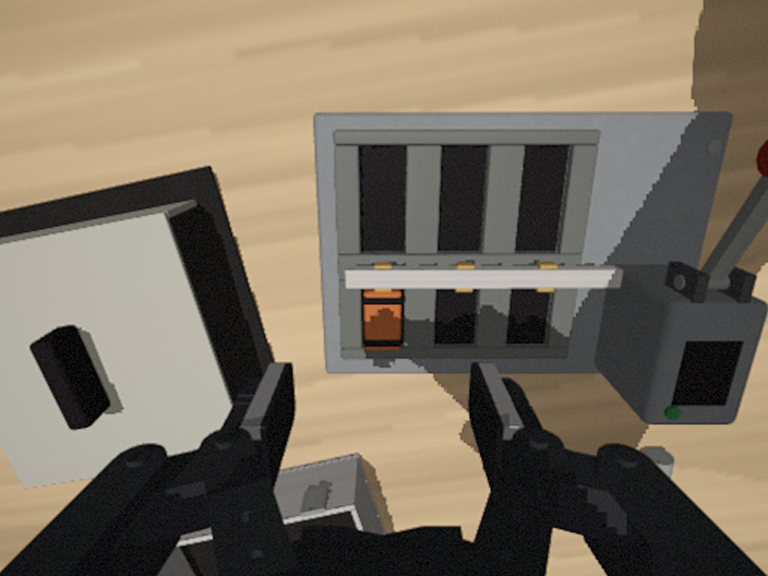

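View pics/s11.png

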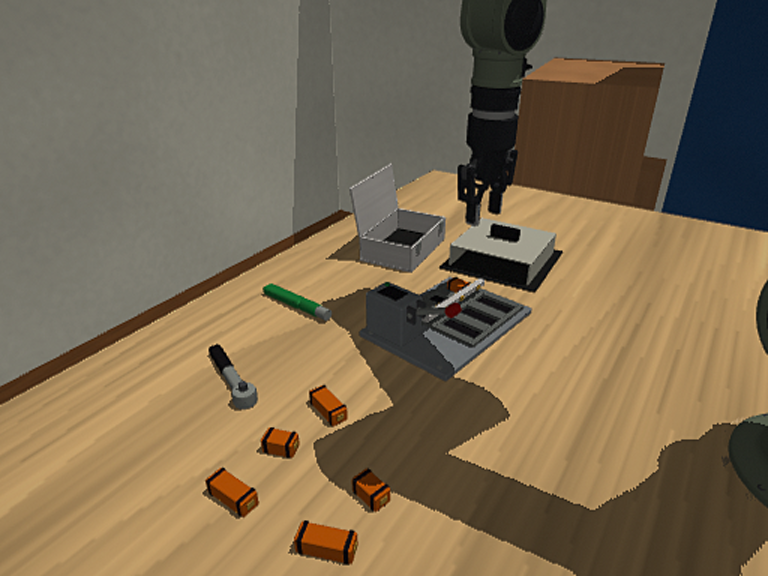

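Emit:
{"api": "drive_tool", "payload": {
  "targets": [
    {"dx":4.3,"dy":-1.55,"dz":0,"ax":0,"ay":0,"az":0,"grip":0.4},
    {"dx":4.3,"dy":-1.55,"dz":0,"ax":0,"ay":0,"az":0,"grip":0.4},
    {"dx":4.3,"dy":-1.55,"dz":0,"ax":0,"ay":0,"az":0,"grip":0.4},
    {"dx":4.3,"dy":-1.55,"dz":0,"ax":0,"ay":0,"az":0,"grip":0.4},
    {"dx":4.3,"dy":-1.55,"dz":0,"ax":0,"ay":0,"az":0,"grip":0.4},
    {"dx":4.3,"dy":-1.55,"dz":0,"ax":0,"ay":0,"az":0,"grip":0.4},
    {"dx":4.3,"dy":-1.55,"dz":0,"ax":0,"ay":0,"az":0,"grip":0.4},
    {"dx":4.3,"dy":-1.55,"dz":0,"ax":0,"ay":0,"az":0,"grip":0.4}
  ]
}}

```text
time_s: 21.0
position: [454.8, 224.9, 332.5]
ee_rot: [[0.157, 0.988, -0.002], [0.988, -0.157, -0.001], [-0.001, -0.002, -1.0]]
contact_force: [1.0, 0.3, 0.3]
width: 0.698
```

Emit:
{"api": "drive_tool", "payload": {
  "targets": [
    {"dx":4.3,"dy":-1.55,"dz":1,"ax":0,"ay":0,"az":0,"grip":0.4},
    {"dx":4.3,"dy":-1.55,"dz":2,"ax":0,"ay":0,"az":0,"grip":0.4},
    {"dx":0,"dy":0,"dz":2,"ax":0,"ay":0,"az":0.05,"grip":0.4},
    {"dx":0,"dy":0,"dz":0,"ax":0,"ay":0,"az":0,"grip":0.4},
    {"dx":0,"dy":0,"dz":0,"ax":0,"ay":0,"az":0,"grip":0.4}
  ]
}}

```text
time_s: 21.5
position: [437.9, 312.5, 282.9]
ee_rot: [[0.206, 0.979, -0.003], [0.979, -0.206, -0.002], [-0.002, -0.003, -1.0]]
contact_force: [-0.1, -0.6, 0.7]
width: 0.701
```

Run:
```python
from h import *
go(445.5,315.3,28,78)
c=vision.calibration('wrist');np.save('w9.npy',c,allow_pickle=True)
snap('wrist','w9',1.5)
print(proj(c,(445.5,315.3,22))*1.5)
```

```text
t 21.5 tcp [437.9 312.5 282.9] grip [437.4 312.3 128.2] yaw 78.14 w 0.701 F [-0.1 -0.6  0.7] q [ 27.7  24.  -22.5  43.6  -0.   39.5]
tool dx,dy,dz cm [ 0.49  0.75 10.02]
az rad 0.002
[391.02068142 305.51732147]
```

View pics/w9.png

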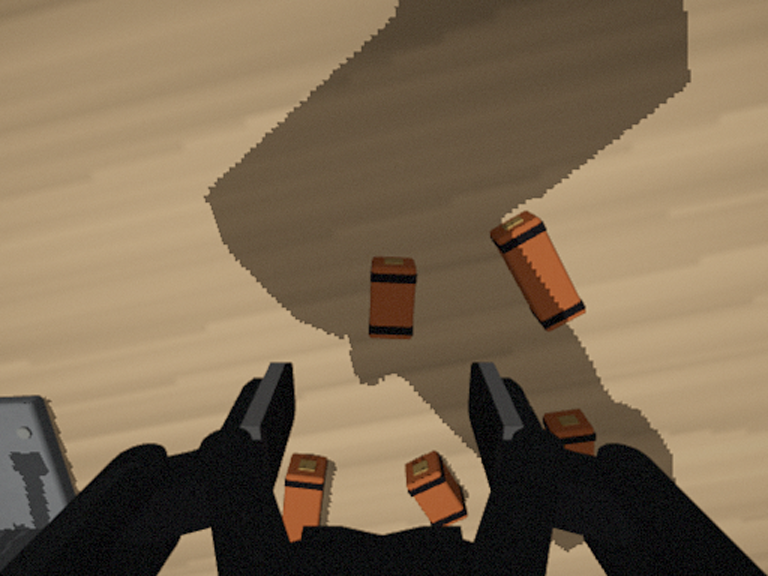

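Emit:
{"api": "drive_tool", "payload": {
  "targets": [
    {"dx":0.5,"dy":0.75,"dz":3,"ax":0,"ay":0,"az":0.03,"grip":0.4},
    {"dx":0,"dy":0,"dz":4,"ax":0,"ay":0,"az":0,"grip":0.4},
    {"dx":0,"dy":0,"dz":2,"ax":0,"ay":0,"az":0,"grip":0.4},
    {"dx":0,"dy":0,"dz":1,"ax":0,"ay":0,"az":0,"grip":0.4},
    {"dx":0,"dy":0,"dz":0,"ax":0,"ay":0,"az":0,"grip":-1},
    {"dx":0,"dy":0,"dz":0,"ax":0,"ay":0,"az":0,"grip":-1},
    {"dx":0,"dy":0,"dz":0,"ax":0,"ay":0,"az":0,"grip":-1},
    {"dx":0,"dy":0,"dz":0,"ax":0,"ay":0,"az":0,"grip":-1}
  ]
}}

```text
time_s: 22.35
position: [447.4, 316.5, 186.2]
ee_rot: [[0.236, 0.972, 0.003], [0.972, -0.236, 0.001], [0.002, 0.003, -1.0]]
contact_force: [-0.2, -1.3, 6.0]
width: 0.258
```

Run:
```python
from h import *
go(445.5,315.3,28,78)
```

```text
t 22.35 tcp [447.4 316.5 186.2] grip [447.9 316.7  31.5] yaw 76.37 w 0.258 F [-0.2 -1.3  6. ] q [ 27.6  32.3 -26.2  31.3  -0.   41.2]
tool dx,dy,dz cm [-0.19 -0.2   0.35]
az rad -0.028
```

Emit:
{"api": "drive_tool", "payload": {
  "targets": [
    {"dx":0,"dy":0,"dz":-2,"ax":0,"ay":0,"az":0,"grip":-1},
    {"dx":0,"dy":0,"dz":-4,"ax":0,"ay":0,"az":0,"grip":-1},
    {"dx":0,"dy":0,"dz":-4,"ax":0,"ay":0,"az":0,"grip":-1},
    {"dx":0,"dy":0,"dz":-4,"ax":0,"ay":0,"az":0,"grip":-1},
    {"dx":0,"dy":0,"dz":0,"ax":0,"ay":0,"az":0,"grip":-1}
  ]
}}

```text
time_s: 22.85
position: [448.4, 317.3, 330.8]
ee_rot: [[0.235, 0.972, 0.01], [0.972, -0.235, 0.005], [0.007, 0.008, -1.0]]
contact_force: [0.3, 0.5, -0.5]
width: 0.26
```

Run:
```python
from h import *
go(*bay('S',0),120,81.2)
```

```text
t 22.85 tcp [448.4 317.3 330.8] grip [449.9 318.1 176.1] yaw 76.4 w 0.26 F [ 0.3  0.5 -0.5] q [ 27.6  21.8 -18.   49.6   0.   41.2]
tool dx,dy,dz cm [-37.19  21.25   5.51]
az rad -0.084
```

Emit:
{"api": "drive_tool", "payload": {
  "targets": [
    {"dx":-3.5,"dy":2.0,"dz":0,"ax":0,"ay":0,"az":0,"grip":-1},
    {"dx":-4.2,"dy":2.4,"dz":0,"ax":0,"ay":0,"az":0,"grip":-1},
    {"dx":-4.2,"dy":2.4,"dz":0,"ax":0,"ay":0,"az":0,"grip":-1},
    {"dx":-4.2,"dy":2.4,"dz":0,"ax":0,"ay":0,"az":0,"grip":-1},
    {"dx":-4.2,"dy":2.4,"dz":0,"ax":0,"ay":0,"az":0,"grip":-1},
    {"dx":-4.2,"dy":2.4,"dz":0,"ax":0,"ay":0,"az":0,"grip":-1},
    {"dx":-4.2,"dy":2.4,"dz":0,"ax":0,"ay":0,"az":0,"grip":-1},
    {"dx":-4.2,"dy":2.4,"dz":0,"ax":0,"ay":0,"az":0,"grip":-1}
  ]
}}

```text
time_s: 23.65
position: [551.7, -49.8, 324.2]
ee_rot: [[0.236, 0.972, 0.0], [0.972, -0.236, 0.0], [0.0, 0.0, -1.0]]
contact_force: [1.0, -0.1, -0.6]
width: 0.259
```

Emit:
{"api": "drive_tool", "payload": {
  "targets": [
    {"dx":-4.2,"dy":2.4,"dz":0,"ax":0,"ay":0,"az":0,"grip":-1},
    {"dx":0,"dy":0,"dz":3,"ax":0,"ay":0,"az":-0.084,"grip":-1},
    {"dx":0,"dy":0,"dz":3,"ax":0,"ay":0,"az":0,"grip":-1},
    {"dx":0,"dy":0,"dz":0,"ax":0,"ay":0,"az":0,"grip":-1},
    {"dx":0,"dy":0,"dz":0,"ax":0,"ay":0,"az":0,"grip":-1},
    {"dx":0,"dy":0,"dz":0,"ax":0,"ay":0,"az":0,"grip":-1}
  ]
}}

```text
time_s: 24.25
position: [565.7, -94.2, 265.9]
ee_rot: [[0.153, 0.988, 0.002], [0.988, -0.153, -0.001], [-0.0, 0.002, -1.0]]
contact_force: [-0.1, -0.0, -0.4]
width: 0.257
```

Run:
```python
from h import *
go(*bay('S',0),63,81.2)
snap('wrist','w10',1.5)
```

```text
t 24.25 tcp [565.7 -94.2 265.9] grip [566.1 -94.2 111.2] yaw 81.22 w 0.257 F [-0.1 -0.  -0.4] q [-16.8  28.3 -18.2  43.3   0.   -8. ]
tool dx,dy,dz cm [0.18 0.31 4.82]
az rad 0.0
```

View pics/w10.png

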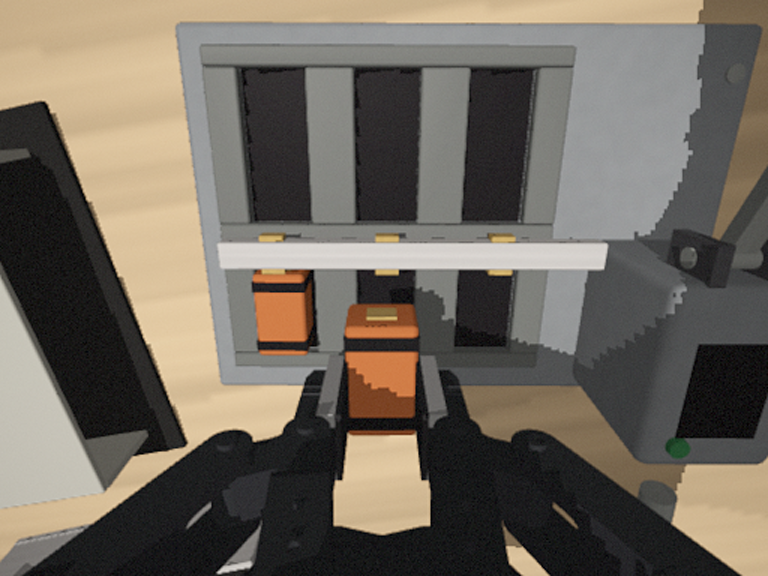

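Emit:
{"api": "drive_tool", "payload": {
  "targets": [
    {"dx":0.18,"dy":0.4,"dz":2,"ax":0,"ay":0,"az":0,"grip":-1},
    {"dx":0,"dy":0,"dz":2,"ax":0,"ay":0,"az":0,"grip":-1},
    {"dx":0,"dy":0,"dz":0.8,"ax":0,"ay":0,"az":0,"grip":-1},
    {"dx":0,"dy":0,"dz":0,"ax":0,"ay":0,"az":0,"grip":-1},
    {"dx":0,"dy":0,"dz":0,"ax":0,"ay":0,"az":0,"grip":-1}
  ]
}}

```text
time_s: 24.8
position: [569.8, -93.2, 217.5]
ee_rot: [[0.153, 0.988, 0.001], [0.988, -0.153, -0.0], [-0.0, 0.001, -1.0]]
contact_force: [0.3, -0.1, -1.2]
width: 0.26
```

Run:
```python
from h import *
go(*cw(41,-35),43.5,81.2)
snap('wrist','w11',2.4,(130,90,430,300))
```

```text
t 24.8 tcp [569.8 -93.2 217.5] grip [570.  -93.2  62.8] yaw 81.21 w 0.26 F [ 0.3 -0.1 -1.2] q [-16.6  32.2 -20.1  37.6  -0.   -7.8]
tool dx,dy,dz cm [0.01 0.09 1.93]
az rad 0.0
```

View pics/w11.png

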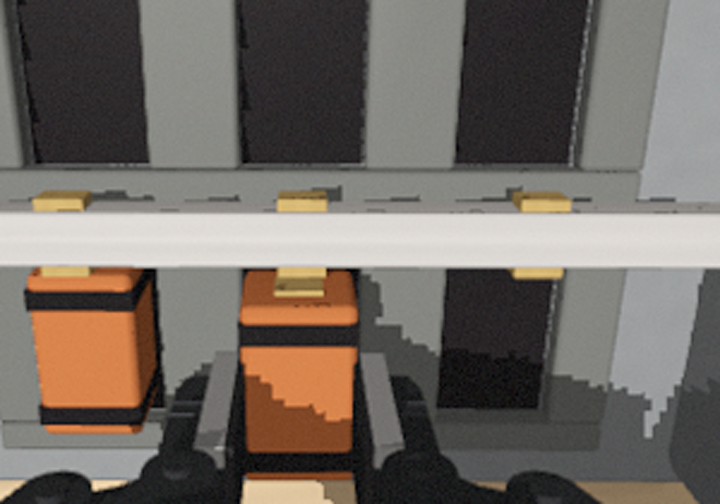

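Emit:
{"api": "drive_tool", "payload": {
  "targets": [
    {"dx":0.04,"dy":0.05,"dz":1,"ax":0,"ay":0,"az":0,"grip":-1},
    {"dx":0,"dy":0,"dz":0.5,"ax":0,"ay":0,"az":0,"grip":-1},
    {"dx":0,"dy":0,"dz":0.3,"ax":0,"ay":0,"az":0,"grip":-1},
    {"dx":0,"dy":0,"dz":0.15,"ax":0,"ay":0,"az":0,"grip":-1},
    {"dx":0,"dy":0,"dz":0,"ax":0,"ay":0,"az":0,"grip":-1},
    {"dx":0,"dy":0,"dz":0,"ax":0,"ay":0,"az":0,"grip":-1}
  ]
}}

```text
time_s: 25.45
position: [569.6, -92.8, 198.2]
ee_rot: [[0.153, 0.988, -0.0], [0.988, -0.153, -0.0], [-0.0, -0.0, -1.0]]
contact_force: [-5.0, 1.5, 13.4]
width: 0.258
```

Emit:
{"api": "drive_tool", "payload": {
  "targets": [
    {"dx":0,"dy":0,"dz":0,"ax":0,"ay":0,"az":0,"grip":-0.05},
    {"dx":0,"dy":0,"dz":0,"ax":0,"ay":0,"az":0,"grip":-0.05},
    {"dx":0,"dy":0,"dz":0,"ax":0,"ay":0,"az":0,"grip":-0.05},
    {"dx":0,"dy":0,"dz":-2,"ax":0,"ay":0,"az":0,"grip":-0.05},
    {"dx":0,"dy":0,"dz":-4,"ax":0,"ay":0,"az":0,"grip":-0.05},
    {"dx":0,"dy":-1,"dz":-4,"ax":0,"ay":0,"az":0,"grip":0.1},
    {"dx":0,"dy":-3,"dz":-3,"ax":0,"ay":0,"az":0,"grip":0.1},
    {"dx":0,"dy":0,"dz":0,"ax":0,"ay":0,"az":0,"grip":0.1}
  ]
}}

```text
time_s: 26.25
position: [529.4, -86.5, 330.6]
ee_rot: [[0.153, 0.988, 0.004], [0.988, -0.153, -0.001], [-0.001, 0.004, -1.0]]
contact_force: [0.3, 0.3, -0.5]
width: 0.555
```

Run:
```python
from h import *
go(575,316,130,109)
snap('wrist','w12',1.5)
c=np.load('w4.npy',allow_pickle=True).item()
print('ratchet head',atz(c,390/1.5,445/1.5,25).round(0))
```

```text
t 26.25 tcp [529.4 -86.5 330.6] grip [530.  -86.7 175.9] yaw 81.19 w 0.555 F [ 0.3  0.3 -0.5] q [-17.2  20.7 -19.7  49.4  -0.   -8.4]
tool dx,dy,dz cm [40.49 -1.74  4.56]
az rad -0.485
ratchet head [673. 281.  25.]
```

View pics/w12.png

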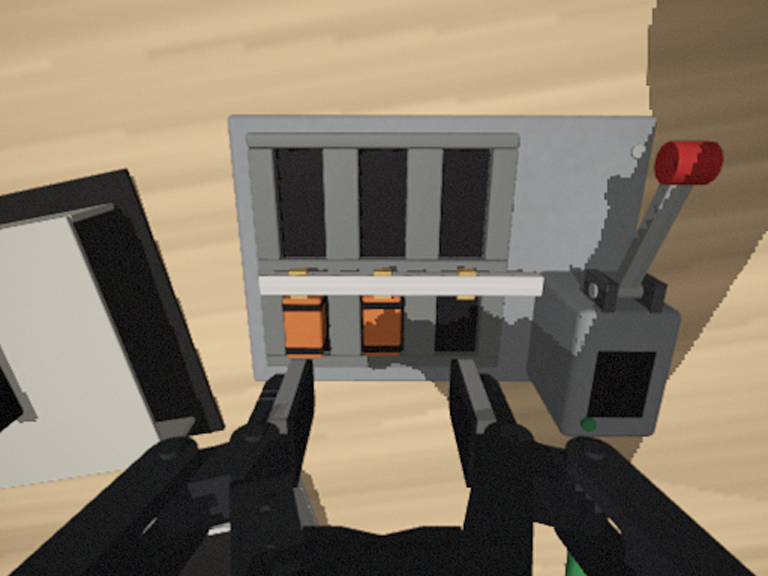

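Emit:
{"api": "drive_tool", "payload": {
  "targets": [
    {"dx":4.5,"dy":-0.2,"dz":0,"ax":0,"ay":0,"az":0,"grip":0.1},
    {"dx":4.5,"dy":-0.2,"dz":0,"ax":0,"ay":0,"az":0,"grip":0.1},
    {"dx":4.5,"dy":-0.2,"dz":0,"ax":0,"ay":0,"az":0,"grip":0.1},
    {"dx":4.5,"dy":-0.2,"dz":0,"ax":0,"ay":0,"az":0,"grip":0.1},
    {"dx":4.5,"dy":-0.2,"dz":0,"ax":0,"ay":0,"az":0,"grip":0.1},
    {"dx":4.5,"dy":-0.2,"dz":0,"ax":0,"ay":0,"az":0,"grip":0.1},
    {"dx":4.5,"dy":-0.2,"dz":0,"ax":0,"ay":0,"az":0,"grip":0.1},
    {"dx":4.5,"dy":-0.2,"dz":0,"ax":0,"ay":0,"az":0,"grip":0.1}
  ]
}}

```text
time_s: 27.1
position: [570.0, 273.5, 324.7]
ee_rot: [[0.153, 0.988, -0.002], [0.988, -0.153, -0.001], [-0.001, -0.002, -1.0]]
contact_force: [1.2, -0.2, -0.0]
width: 0.551
```

Emit:
{"api": "drive_tool", "payload": {
  "targets": [
    {"dx":4.5,"dy":-0.2,"dz":0,"ax":0,"ay":0,"az":0,"grip":0.1},
    {"dx":0,"dy":0,"dz":1,"ax":0,"ay":0,"az":-0.125,"grip":0.1},
    {"dx":0,"dy":0,"dz":1,"ax":0,"ay":0,"az":-0.12,"grip":0.1},
    {"dx":0,"dy":0,"dz":1,"ax":0,"ay":0,"az":-0.12,"grip":0.1},
    {"dx":0,"dy":0,"dz":1.5,"ax":0,"ay":0,"az":-0.12,"grip":0.1},
    {"dx":0,"dy":0,"dz":0,"ax":0,"ay":0,"az":0,"grip":0.1},
    {"dx":0,"dy":0,"dz":0,"ax":0,"ay":0,"az":0,"grip":0.1}
  ]
}}

```text
time_s: 27.8
position: [574.6, 316.2, 280.3]
ee_rot: [[-0.323, 0.946, -0.002], [0.946, 0.323, -0.001], [-0.0, -0.002, -1.0]]
contact_force: [-0.3, -0.6, 0.7]
width: 0.548
```

Run:
```python
from h import *
go(581,317.5,28,109)
c=vision.calibration('wrist');np.save('w13.npy',c,allow_pickle=True)
snap('wrist','w13',1.5)
print(proj(c,(581,317.5,22))*1.5)
```

```text
t 27.8 tcp [574.6 316.2 280.3] grip [574.2 316.1 125.6] yaw 108.83 w 0.548 F [-0.3 -0.6  0.7] q [22.4 35.4 -3.2 51.6  0.   3.5]
tool dx,dy,dz cm [-0.08  0.71  9.76]
az rad -0.003
[380.10959859 307.01572449]
```

View pics/w13.png

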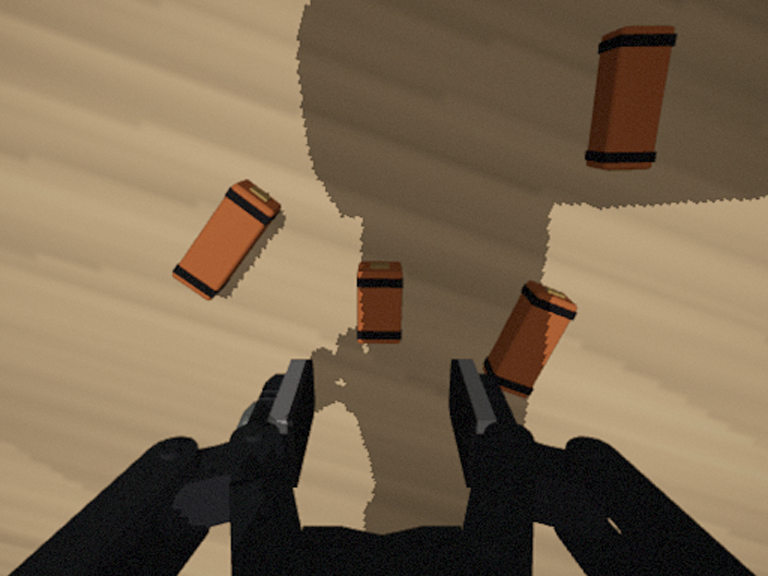

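Emit:
{"api": "drive_tool", "payload": {
  "targets": [
    {"dx":-0.08,"dy":0.65,"dz":3,"ax":0,"ay":0,"az":0,"grip":0.1},
    {"dx":0,"dy":0,"dz":4,"ax":0,"ay":0,"az":0,"grip":0.1},
    {"dx":0,"dy":0,"dz":2,"ax":0,"ay":0,"az":0,"grip":0.1},
    {"dx":0,"dy":0,"dz":0.8,"ax":0,"ay":0,"az":0,"grip":0.1},
    {"dx":0,"dy":0,"dz":0,"ax":0,"ay":0,"az":0,"grip":-1},
    {"dx":0,"dy":0,"dz":0,"ax":0,"ay":0,"az":0,"grip":-1},
    {"dx":0,"dy":0,"dz":0,"ax":0,"ay":0,"az":0,"grip":-1},
    {"dx":0,"dy":0,"dz":0,"ax":0,"ay":0,"az":0,"grip":-1}
  ]
}}

```text
time_s: 28.65
position: [581.7, 317.8, 185.4]
ee_rot: [[-0.325, 0.946, 0.002], [0.946, 0.325, 0.001], [0.0, 0.003, -1.0]]
contact_force: [0.3, -0.5, -0.1]
width: 0.256
```

Run:
```python
from h import *
go(581,317.5,28,109)
```

```text
t 28.65 tcp [581.7 317.8 185.4] grip [582.  318.   30.7] yaw 108.97 w 0.256 F [ 0.3 -0.5 -0.1] q [22.3 41.8 -6.8 41.3  0.   3.3]
tool dx,dy,dz cm [-0.01 -0.11  0.27]
az rad -0.001
```

Emit:
{"api": "drive_tool", "payload": {
  "targets": [
    {"dx":0,"dy":0,"dz":-2,"ax":0,"ay":0,"az":0,"grip":-1},
    {"dx":0,"dy":0,"dz":-4,"ax":0,"ay":0,"az":0,"grip":-1},
    {"dx":0,"dy":0,"dz":-4,"ax":0,"ay":0,"az":0,"grip":-1},
    {"dx":0,"dy":0,"dz":-4,"ax":0,"ay":0,"az":0.12,"grip":-1},
    {"dx":0,"dy":0,"dz":0,"ax":0,"ay":0,"az":0.12,"grip":-1},
    {"dx":0,"dy":0,"dz":0,"ax":0,"ay":0,"az":0.12,"grip":-1},
    {"dx":0,"dy":0,"dz":0,"ax":0,"ay":0,"az":0.12,"grip":-1},
    {"dx":0,"dy":0,"dz":0,"ax":0,"ay":0,"az":0,"grip":-1}
  ]
}}

```text
time_s: 29.45
position: [581.1, 317.6, 324.8]
ee_rot: [[0.148, 0.989, 0.001], [0.989, -0.148, 0.001], [0.001, 0.001, -1.0]]
contact_force: [0.2, -0.5, -0.1]
width: 0.259
```

Run:
```python
from h import *
go(*cw(40.5,15),120,81.2)
```

```text
t 29.45 tcp [581.1 317.6 324.8] grip [581.2 317.7 170.1] yaw 81.49 w 0.259 F [ 0.2 -0.5 -0.1] q [22.3 33.7  0.9 57.1  0.  30.8]
tool dx,dy,dz cm [-35.79   5.04   4.99]
az rad 0.005
```

Emit:
{"api": "drive_tool", "payload": {
  "targets": [
    {"dx":-3,"dy":0.4,"dz":0,"ax":0,"ay":0,"az":0,"grip":-1},
    {"dx":-4.4,"dy":0.6,"dz":0,"ax":0,"ay":0,"az":0,"grip":-1},
    {"dx":-4.4,"dy":0.6,"dz":0,"ax":0,"ay":0,"az":0,"grip":-1},
    {"dx":-4.4,"dy":0.6,"dz":0,"ax":0,"ay":0,"az":0,"grip":-1},
    {"dx":-4.4,"dy":0.6,"dz":0,"ax":0,"ay":0,"az":0,"grip":-1},
    {"dx":-4.4,"dy":0.6,"dz":0,"ax":0,"ay":0,"az":0,"grip":-1},
    {"dx":-4.4,"dy":0.6,"dz":0,"ax":0,"ay":0,"az":0,"grip":-1},
    {"dx":-4.4,"dy":0.6,"dz":0,"ax":0,"ay":0,"az":0,"grip":-1}
  ]
}}

```text
time_s: 30.25
position: [576.2, -25.3, 324.5]
ee_rot: [[0.145, 0.989, 0.001], [0.989, -0.145, -0.0], [0.0, 0.001, -1.0]]
contact_force: [0.8, 0.0, 0.1]
width: 0.255
```

Emit:
{"api": "drive_tool", "payload": {
  "targets": [
    {"dx":-2,"dy":0.4,"dz":0,"ax":0,"ay":0,"az":0,"grip":-1},
    {"dx":0,"dy":0,"dz":3,"ax":0,"ay":0,"az":0.005,"grip":-1},
    {"dx":0,"dy":0,"dz":3,"ax":0,"ay":0,"az":0,"grip":-1},
    {"dx":0,"dy":0,"dz":0,"ax":0,"ay":0,"az":0,"grip":-1},
    {"dx":0,"dy":0,"dz":0,"ax":0,"ay":0,"az":0,"grip":-1},
    {"dx":0,"dy":0,"dz":0,"ax":0,"ay":0,"az":0,"grip":-1}
  ]
}}

```text
time_s: 30.85
position: [578.2, -43.8, 265.6]
ee_rot: [[0.152, 0.988, 0.002], [0.988, -0.152, -0.0], [-0.0, 0.002, -1.0]]
contact_force: [0.2, -0.5, -1.6]
width: 0.257
```

Run:
```python
from h import *
go(*cw(40.5,15),62,81.2)
snap('wrist','w14',1.5)
```

```text
t 30.85 tcp [578.2 -43.8 265.6] grip [578.6 -43.9 110.9] yaw 81.26 w 0.257 F [ 0.2 -0.5 -1.6] q [-11.6  28.9 -17.3  43.7  -0.   -2.9]
tool dx,dy,dz cm [ 0.   -0.06  4.89]
az rad 0.001
```

View pics/w14.png

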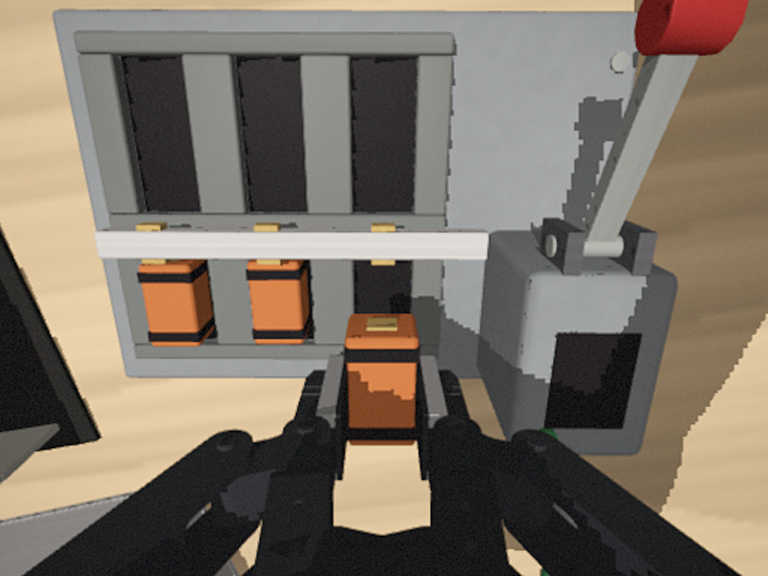

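Run:
```python
import h
from h import *
c=vision.calibration('wrist')
def inv(X):
    C,S=np.cos(ch[2]),np.sin(ch[2]);d=X[:2]-ch[:2];return np.array([C*d[0]+S*d[1],-S*d[0]+C*d[1]]).round(1)
im=cv2.imread('pics/raw_w14.png');cv2.imwrite('pics/w14c.png',cv2.resize(im[150:310,80:300],None,fx=3.5,fy=3.5,interpolation=cv2.INTER_CUBIC))
for n,q in [('S1 far',(180,344)),('S2 far',(281,341)),('S2 near',(280,263)),('held far',(382,444))]:
    print(n,inv(atz(c,q[0]/1.5,q[1]/1.5,34 if 'S' in n else 104)))
print('held near bottom',inv(atz(c,382/1.5,314/1.5,81)),inv(atz(c,382/1.5,336/1.5,103)))
```

```text
S1 far [ 57.2 -82.5]
S2 far [ 55.6 -33.7]
S2 near [ 16.4 -31.3]
held far [59.6 14.8]
held near bottom [21.3 14.8] [19.4 14.8]
```

View pics/w14c.png

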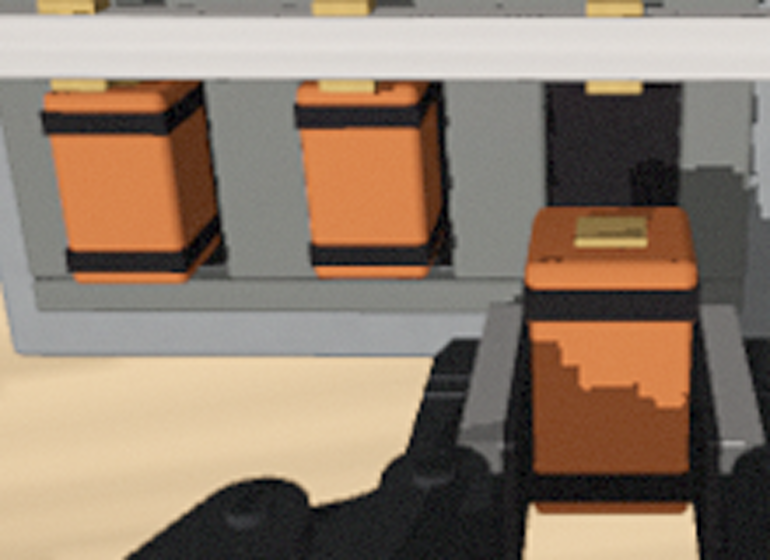

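Emit:
{"api": "drive_tool", "payload": {
  "targets": [
    {"dx":0.03,"dy":-0.05,"dz":2,"ax":0,"ay":0,"az":0,"grip":-1},
    {"dx":0,"dy":0,"dz":2,"ax":0,"ay":0,"az":0,"grip":-1},
    {"dx":0,"dy":0,"dz":1.5,"ax":0,"ay":0,"az":0,"grip":-1},
    {"dx":0,"dy":0,"dz":0.7,"ax":0,"ay":0,"az":0,"grip":-1},
    {"dx":0,"dy":0,"dz":0.4,"ax":0,"ay":0,"az":0,"grip":-1},
    {"dx":0,"dy":0,"dz":0.2,"ax":0,"ay":0,"az":0,"grip":-1},
    {"dx":0,"dy":0,"dz":0,"ax":0,"ay":0,"az":0,"grip":-1},
    {"dx":0,"dy":0,"dz":0,"ax":0,"ay":0,"az":0,"grip":-1}
  ]
}}

```text
time_s: 31.7
position: [577.5, -43.5, 197.2]
ee_rot: [[0.153, 0.988, 0.002], [0.988, -0.153, -0.0], [0.0, 0.002, -1.0]]
contact_force: [-1.6, 0.7, 5.2]
width: 0.258
```

Run:
```python
from h import *
go(*cw(40.5,15),42.7,81.2)
```

```text
t 31.7 tcp [577.5 -43.5 197.2] grip [577.8 -43.6  42.5] yaw 81.2 w 0.258 F [-1.6  0.7  5.2] q [-11.6  33.9 -20.7  35.3   0.   -2.8]
tool dx,dy,dz cm [-0.01  0.03 -0.02]
az rad 0.0
```

Emit:
{"api": "drive_tool", "payload": {
  "targets": [
    {"dx":0,"dy":0,"dz":0,"ax":0,"ay":0,"az":0,"grip":-0.05},
    {"dx":0,"dy":0,"dz":0,"ax":0,"ay":0,"az":0,"grip":-0.05},
    {"dx":0,"dy":0,"dz":0,"ax":0,"ay":0,"az":0,"grip":-0.05},
    {"dx":0,"dy":0,"dz":-2,"ax":0,"ay":0,"az":0,"grip":-0.05},
    {"dx":0,"dy":0,"dz":-4,"ax":0,"ay":0,"az":0,"grip":-0.05},
    {"dx":0,"dy":0,"dz":-5,"ax":0,"ay":0,"az":0,"grip":0.2},
    {"dx":0,"dy":-1,"dz":-3,"ax":0,"ay":0,"az":0,"grip":0.2},
    {"dx":3,"dy":-1,"dz":0,"ax":0,"ay":0,"az":0,"grip":0.2}
  ]
}}

```text
time_s: 32.5
position: [563.8, -13.0, 341.5]
ee_rot: [[0.158, 0.987, 0.01], [0.988, -0.157, -0.003], [-0.001, 0.011, -1.0]]
contact_force: [-0.2, 0.4, -0.4]
width: 0.598
```

Emit:
{"api": "drive_tool", "payload": {
  "targets": [
    {"dx":4.2,"dy":-0.6,"dz":0,"ax":0,"ay":0,"az":0,"grip":0.2},
    {"dx":4.2,"dy":-0.6,"dz":0,"ax":0,"ay":0,"az":0,"grip":0.2},
    {"dx":4.2,"dy":-0.6,"dz":0,"ax":0,"ay":0,"az":0,"grip":0.2},
    {"dx":4.2,"dy":-0.6,"dz":0,"ax":0,"ay":0,"az":0,"grip":0.2},
    {"dx":4.2,"dy":-0.6,"dz":1,"ax":0,"ay":0,"az":0.08,"grip":0.2},
    {"dx":3,"dy":-0.5,"dz":2,"ax":0,"ay":0,"az":0.08,"grip":0.2},
    {"dx":0,"dy":0,"dz":2,"ax":0,"ay":0,"az":0,"grip":0.2},
    {"dx":0,"dy":0,"dz":0,"ax":0,"ay":0,"az":0,"grip":0.2}
  ]
}}

```text
time_s: 33.3
position: [565.0, 232.4, 283.3]
ee_rot: [[0.307, 0.952, -0.004], [0.952, -0.307, -0.001], [-0.003, -0.004, -1.0]]
contact_force: [-0.9, 0.3, -1.0]
width: 0.599
```

Run:
```python
from h import *
go(575.5,229.5,28,72)
c=vision.calibration('wrist');np.save('w15.npy',c,allow_pickle=True)
snap('wrist','w15',1.5)
print(proj(c,(575.5,229.5,22))*1.5)
```

```text
t 33.3 tcp [565.  232.4 283.3] grip [564.3 232.2 128.6] yaw 72.14 w 0.599 F [-0.9  0.3 -1. ] q [ 15.4  30.9 -10.8  48.6  -0.   33.3]
tool dx,dy,dz cm [ 0.11  1.18 10.05]
az rad 0.002
[384.03801005 312.71563442]
```

View pics/w15.png

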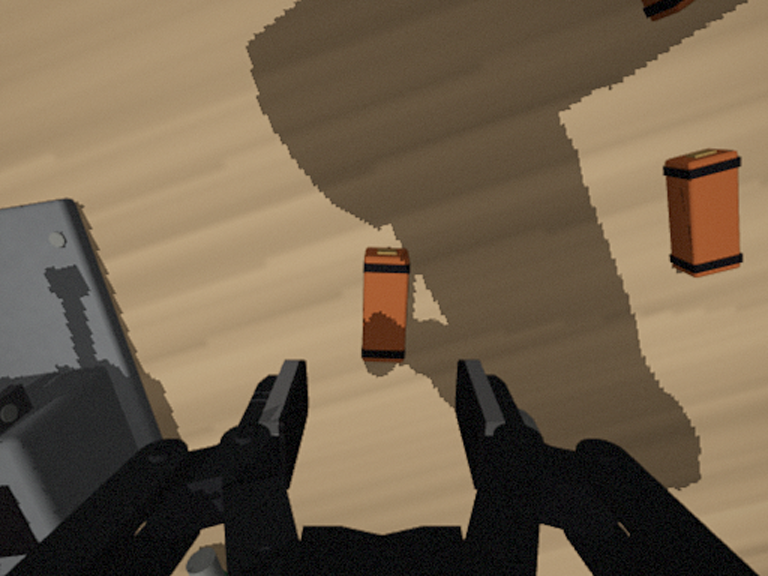

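Emit:
{"api": "drive_tool", "payload": {
  "targets": [
    {"dx":0.18,"dy":1.1,"dz":3,"ax":0,"ay":0,"az":0.03,"grip":0.2},
    {"dx":0,"dy":0,"dz":4,"ax":0,"ay":0,"az":0,"grip":0.2},
    {"dx":0,"dy":0,"dz":2.2,"ax":0,"ay":0,"az":0,"grip":0.2},
    {"dx":0,"dy":0,"dz":0.9,"ax":0,"ay":0,"az":0,"grip":0.2},
    {"dx":0,"dy":0,"dz":0,"ax":0,"ay":0,"az":0,"grip":-1},
    {"dx":0,"dy":0,"dz":0,"ax":0,"ay":0,"az":0,"grip":-1},
    {"dx":0,"dy":0,"dz":0,"ax":0,"ay":0,"az":0,"grip":-1},
    {"dx":0,"dy":0,"dz":0,"ax":0,"ay":0,"az":0,"grip":-1}
  ]
}}

```text
time_s: 34.15
position: [578.4, 230.1, 186.9]
ee_rot: [[0.337, 0.941, 0.003], [0.941, -0.337, 0.001], [0.002, 0.003, -1.0]]
contact_force: [-0.5, -0.4, 5.0]
width: 0.256
```

Run:
```python
from h import *
go(575.5,229.5,28,72)
```

```text
t 34.15 tcp [578.4 230.1 186.9] grip [578.9 230.2  32.2] yaw 70.3 w 0.256 F [-0.5 -0.4  5. ] q [ 14.9  38.2 -13.9  37.7  -0.   34.6]
tool dx,dy,dz cm [-0.18 -0.3   0.42]
az rad -0.03
```

Emit:
{"api": "drive_tool", "payload": {
  "targets": [
    {"dx":0,"dy":0,"dz":-2,"ax":0,"ay":0,"az":0,"grip":-1},
    {"dx":0,"dy":0,"dz":-4,"ax":0,"ay":0,"az":0,"grip":-1},
    {"dx":0,"dy":0,"dz":-4,"ax":0,"ay":0,"az":-0.1,"grip":-1},
    {"dx":0,"dy":0,"dz":-4,"ax":0,"ay":0,"az":-0.09,"grip":-1},
    {"dx":0,"dy":0,"dz":0,"ax":0,"ay":0,"az":0,"grip":-1},
    {"dx":0,"dy":0,"dz":0,"ax":0,"ay":0,"az":0,"grip":-1}
  ]
}}

```text
time_s: 34.75
position: [577.7, 230.2, 326.5]
ee_rot: [[0.154, 0.988, 0.003], [0.988, -0.154, 0.001], [0.001, 0.003, -1.0]]
contact_force: [-1.0, -1.6, -2.1]
width: 0.256
```

Run:
```python
from h import *
go(*cw(-37.5,-85),120,81.2)
```

```text
t 34.75 tcp [577.7 230.2 326.5] grip [578.2 230.3 171.8] yaw 81.16 w 0.256 F [-1.  -1.6 -2.1] q [14.9 29.4 -6.3 54.1  0.  23.8]
tool dx,dy,dz cm [-37.1   -3.61   5.12]
az rad -0.001
```

Emit:
{"api": "drive_tool", "payload": {
  "targets": [
    {"dx":-3.1,"dy":-0.3,"dz":0,"ax":0,"ay":0,"az":0,"grip":-1},
    {"dx":-4.3,"dy":-0.4,"dz":0,"ax":0,"ay":0,"az":0,"grip":-1},
    {"dx":-4.3,"dy":-0.4,"dz":0,"ax":0,"ay":0,"az":0,"grip":-1},
    {"dx":-4.3,"dy":-0.4,"dz":0,"ax":0,"ay":0,"az":0,"grip":-1},
    {"dx":-4.3,"dy":-0.4,"dz":0,"ax":0,"ay":0,"az":0,"grip":-1},
    {"dx":-4.3,"dy":-0.4,"dz":0,"ax":0,"ay":0,"az":0,"grip":-1},
    {"dx":-4.3,"dy":-0.4,"dz":0,"ax":0,"ay":0,"az":0,"grip":-1},
    {"dx":-4.3,"dy":-0.4,"dz":0,"ax":0,"ay":0,"az":0,"grip":-1}
  ]
}}

```text
time_s: 35.55
position: [494.5, -94.6, 323.3]
ee_rot: [[0.154, 0.988, -0.003], [0.988, -0.154, 0.001], [0.001, -0.003, -1.0]]
contact_force: [0.8, 0.4, 0.0]
width: 0.257
```

Emit:
{"api": "drive_tool", "payload": {
  "targets": [
    {"dx":-3.9,"dy":-0.5,"dz":0,"ax":0,"ay":0,"az":0,"grip":-1},
    {"dx":0,"dy":0,"dz":3,"ax":0,"ay":0,"az":0,"grip":-1},
    {"dx":0,"dy":0,"dz":3,"ax":0,"ay":0,"az":0,"grip":-1},
    {"dx":0,"dy":0,"dz":0,"ax":0,"ay":0,"az":0,"grip":-1},
    {"dx":0,"dy":0,"dz":0,"ax":0,"ay":0,"az":0,"grip":-1},
    {"dx":0,"dy":0,"dz":0,"ax":0,"ay":0,"az":0,"grip":-1}
  ]
}}

```text
time_s: 36.15
position: [485.5, -131.0, 265.7]
ee_rot: [[0.153, 0.988, 0.001], [0.988, -0.153, -0.0], [-0.0, 0.001, -1.0]]
contact_force: [0.1, -0.3, -0.1]
width: 0.253
```

```bash
cat >> h.py <<'E'
def inv(X):
    C,S=np.cos(ch[2]),np.sin(ch[2]);d=X[:2]-ch[:2];return np.array([C*d[0]+S*d[1],-S*d[0]+C*d[1]]).round(1)
E
python3 - <<'E'
from h import *
go(*cw(-37.5,-85),44,81.2)
c=vision.calibration('wrist');np.save('w16.npy',c,allow_pickle=True)
snap('wrist','w16',1.5)
E
```

```text
t 36.15 tcp [ 485.5 -131.   265.7] grip [ 485.6 -131.   111. ] yaw 81.22 w 0.253 F [ 0.1 -0.3 -0.1] q [-23.5  22.  -29.   39.    0.  -14.7]
tool dx,dy,dz cm [0.04 0.01 6.7 ]
az rad 0.0
```

View pics/w16.png

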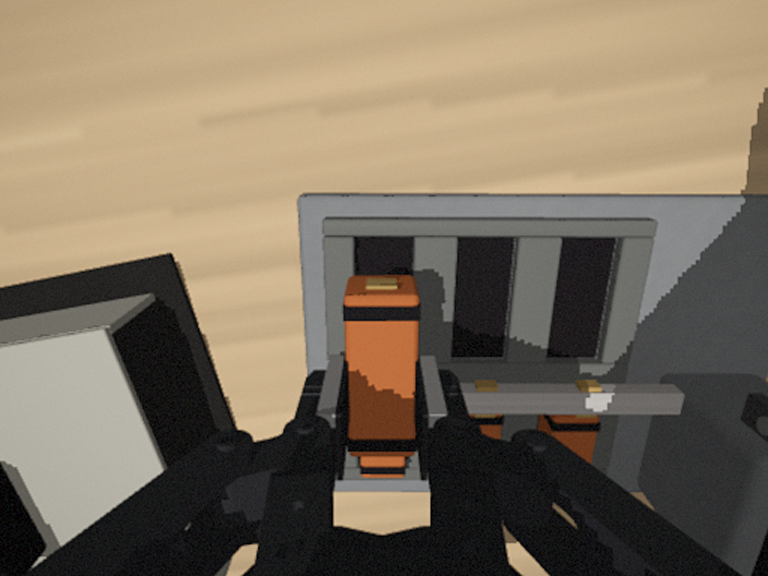

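Emit:
{"api": "drive_tool", "payload": {
  "targets": [
    {"dx":0.09,"dy":0,"dz":2,"ax":0,"ay":0,"az":0,"grip":-1},
    {"dx":0,"dy":0,"dz":2,"ax":0,"ay":0,"az":0,"grip":-1},
    {"dx":0,"dy":0,"dz":0.8,"ax":0,"ay":0,"az":0,"grip":-1},
    {"dx":0,"dy":0,"dz":0,"ax":0,"ay":0,"az":0,"grip":-1},
    {"dx":0,"dy":0,"dz":0,"ax":0,"ay":0,"az":0,"grip":-1}
  ]
}}

```text
time_s: 36.7
position: [485.7, -130.3, 217.8]
ee_rot: [[0.153, 0.988, 0.001], [0.988, -0.153, -0.001], [-0.0, 0.001, -1.0]]
contact_force: [0.8, -0.6, -0.2]
width: 0.255
```

Run:
```python
from h import *
c=np.load('w16.npy',allow_pickle=True).item()
print('far',inv(atz(c,382/1.5,454/1.5,101)),'near',inv(atz(c,382/1.5,300/1.5,101)),inv(atz(c,382/1.5,277/1.5,79)))
go(*cw(-37.5,-85),44,81.2)
c=vision.calibration('wrist');np.save('w17.npy',c,allow_pickle=True)
snap('wrist','w17',2.6,(170,110,450,320))
```

```text
far [-12.7 -85.5] near [-70.8 -85.6] [-71.  -85.5]
t 36.7 tcp [ 485.7 -130.3  217.8] grip [ 485.8 -130.4   63.1] yaw 81.2 w 0.255 F [ 0.8 -0.6 -0.2] q [-23.4  26.  -31.7  32.3  -0.  -14.6]
tool dx,dy,dz cm [-0.03 -0.    1.91]
az rad 0.0
```

View pics/w17.png

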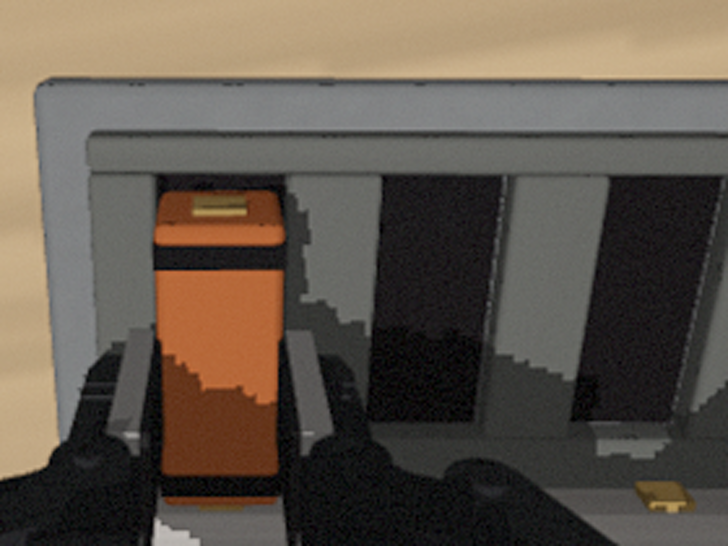

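Run:
```python
from h import *
c=np.load('w17.npy',allow_pickle=True).item()
D=lambda x,y:(x/2.6+170-.3,y/2.6+110-.3)
print('bay near edge',inv(atz(c,*D(440,175),20)),'bay far top',inv(atz(c,*D(430,432),20)))
print('pack near bottom',inv(atz(c,*D(220,190),31)),'top near',inv(atz(c,*D(220,238),53)),'top far',inv(atz(c,*D(220,503),53)))
```

```text
bay near edge [-71.7 -37.1] bay far top [ -5.9 -33.6]
pack near bottom [-71.8 -85. ] top near [-70. -85.] top far [-12.1 -85. ]
```

Emit:
{"api": "drive_tool", "payload": {
  "targets": [
    {"dx":0.02,"dy":0.38,"dz":0,"ax":0,"ay":0,"az":0,"grip":-1},
    {"dx":0,"dy":0,"dz":1,"ax":0,"ay":0,"az":0,"grip":-1},
    {"dx":0,"dy":0,"dz":0.5,"ax":0,"ay":0,"az":0,"grip":-1},
    {"dx":0,"dy":0,"dz":0.3,"ax":0,"ay":0,"az":0,"grip":-1},
    {"dx":0,"dy":0,"dz":0.2,"ax":0,"ay":0,"az":0,"grip":-1},
    {"dx":0,"dy":0,"dz":0,"ax":0,"ay":0,"az":0,"grip":-1},
    {"dx":0,"dy":0,"dz":0,"ax":0,"ay":0,"az":0,"grip":-1}
  ]
}}

```text
time_s: 37.45
position: [488.5, -130.4, 198.8]
ee_rot: [[0.153, 0.988, -0.0], [0.988, -0.153, -0.0], [-0.0, -0.0, -1.0]]
contact_force: [-7.2, 2.9, 24.4]
width: 0.258
```

Run:
```python
from h import *
go(*cw(-33.7,-85),44,81.2)
```

```text
t 37.45 tcp [ 488.5 -130.4  198.8] grip [ 488.4 -130.4   44.1] yaw 81.19 w 0.258 F [-7.2  2.9 24.4] q [-23.3  27.9 -32.1  30.   -0.  -14.5]
tool dx,dy,dz cm [-0.07  0.12  0.01]
az rad -0.0
```

Emit:
{"api": "drive_tool", "payload": {
  "targets": [
    {"dx":0,"dy":0,"dz":0,"ax":0,"ay":0,"az":0,"grip":-0.05},
    {"dx":0,"dy":0,"dz":0,"ax":0,"ay":0,"az":0,"grip":-0.05},
    {"dx":0,"dy":0,"dz":0,"ax":0,"ay":0,"az":0,"grip":-0.05},
    {"dx":0,"dy":0,"dz":-2,"ax":0,"ay":0,"az":0,"grip":-0.05},
    {"dx":0,"dy":0,"dz":-4,"ax":0,"ay":0,"az":0,"grip":-0.05},
    {"dx":0,"dy":-1,"dz":-4,"ax":0,"ay":0,"az":0,"grip":0.2},
    {"dx":0,"dy":-3,"dz":-4,"ax":0,"ay":0,"az":0,"grip":0.2},
    {"dx":0,"dy":0,"dz":0,"ax":0,"ay":0,"az":0,"grip":0.2}
  ]
}}

```text
time_s: 38.25
position: [448.6, -124.4, 341.1]
ee_rot: [[0.154, 0.988, 0.005], [0.988, -0.154, -0.002], [-0.002, 0.005, -1.0]]
contact_force: [0.3, -0.0, 0.4]
width: 0.599
```

Run:
```python
from h import *
go(438,392,130,108.5)
c=vision.calibration('wrist');np.save('w18.npy',c,allow_pickle=True)
snap('wrist','w18',1.5)
```

```text
t 38.25 tcp [ 448.6 -124.4  341.1] grip [ 449.3 -124.8  186.4] yaw 81.17 w 0.599 F [ 0.3 -0.   0.4] q [-24.6  13.  -29.   47.7  -0.  -15.8]
tool dx,dy,dz cm [50.9  -9.08  5.51]
az rad -0.477
```

View pics/w18.png

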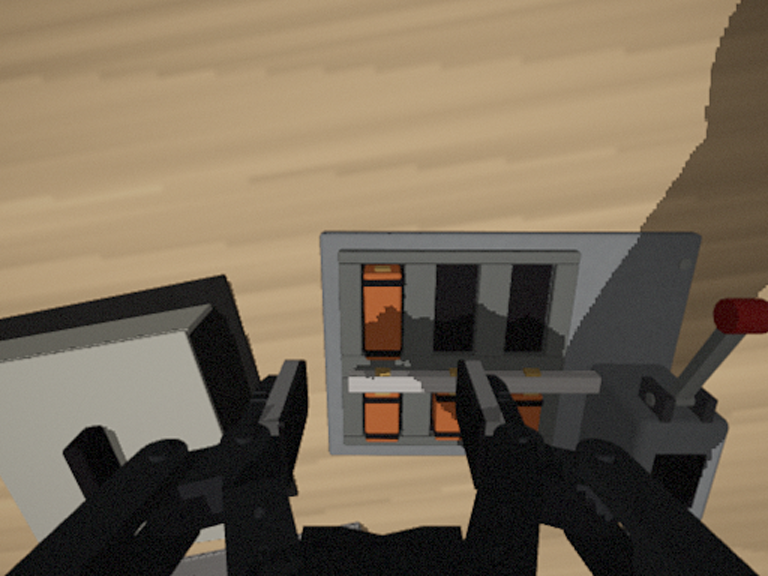

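Emit:
{"api": "drive_tool", "payload": {
  "targets": [
    {"dx":4.6,"dy":-0.8,"dz":0,"ax":0,"ay":0,"az":0,"grip":0.2},
    {"dx":4.6,"dy":-0.8,"dz":0,"ax":0,"ay":0,"az":0,"grip":0.2},
    {"dx":4.6,"dy":-0.8,"dz":0,"ax":0,"ay":0,"az":0,"grip":0.2},
    {"dx":4.6,"dy":-0.8,"dz":0,"ax":0,"ay":0,"az":0,"grip":0.2},
    {"dx":4.6,"dy":-0.8,"dz":0,"ax":0,"ay":0,"az":0,"grip":0.2},
    {"dx":4.6,"dy":-0.8,"dz":0,"ax":0,"ay":0,"az":0,"grip":0.2},
    {"dx":4.6,"dy":-0.8,"dz":0,"ax":0,"ay":0,"az":0,"grip":0.2},
    {"dx":4.6,"dy":-0.8,"dz":0,"ax":0,"ay":0,"az":0,"grip":0.2}
  ]
}}

```text
time_s: 39.1
position: [442.3, 251.1, 335.1]
ee_rot: [[0.153, 0.988, -0.002], [0.988, -0.153, -0.001], [-0.001, -0.002, -1.0]]
contact_force: [0.7, -0.5, 0.3]
width: 0.604
```

Emit:
{"api": "drive_tool", "payload": {
  "targets": [
    {"dx":4.6,"dy":-0.9,"dz":0,"ax":0,"ay":0,"az":0,"grip":0.2},
    {"dx":4.6,"dy":-0.9,"dz":0,"ax":0,"ay":0,"az":0,"grip":0.2},
    {"dx":4.6,"dy":-0.9,"dz":0,"ax":0,"ay":0,"az":0,"grip":0.2},
    {"dx":0,"dy":0,"dz":1,"ax":0,"ay":0,"az":-0.12,"grip":0.2},
    {"dx":0,"dy":0,"dz":1,"ax":0,"ay":0,"az":-0.12,"grip":0.2},
    {"dx":0,"dy":0,"dz":1,"ax":0,"ay":0,"az":-0.12,"grip":0.2},
    {"dx":0,"dy":0,"dz":2,"ax":0,"ay":0,"az":-0.12,"grip":0.2},
    {"dx":0,"dy":0,"dz":0,"ax":0,"ay":0,"az":0,"grip":0.2}
  ]
}}

```text
time_s: 39.9
position: [435.9, 388.9, 282.5]
ee_rot: [[-0.32, 0.947, -0.006], [0.947, 0.32, -0.004], [-0.002, -0.007, -1.0]]
contact_force: [-0.4, -0.1, 0.1]
width: 0.6
```

Run:
```python
from h import *
go(446.5,395,28,108.5)
c=vision.calibration('wrist');np.save('w19.npy',c,allow_pickle=True)
snap('wrist','w19',1.5)
print(proj(c,(446.5,395,22))*1.5)
```

```text
t 39.9 tcp [435.9 388.9 282.5] grip [435.  388.3 127.8] yaw 108.69 w 0.6 F [-0.4 -0.1  0.1] q [ 34.5  28.4 -15.2  46.8   0.   15.8]
tool dx,dy,dz cm [0.29 1.38 9.97]
az rad 0.003
[386.9735574  317.06357139]
```

View pics/w19.png

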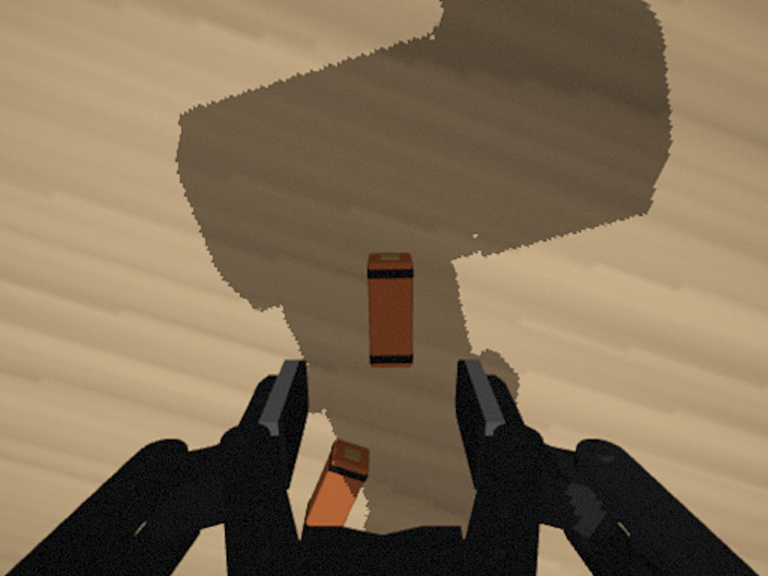

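Emit:
{"api": "drive_tool", "payload": {
  "targets": [
    {"dx":0.5,"dy":1.3,"dz":3,"ax":0,"ay":0,"az":0,"grip":0.2},
    {"dx":0,"dy":0,"dz":4,"ax":0,"ay":0,"az":0,"grip":0.2},
    {"dx":0,"dy":0,"dz":2.1,"ax":0,"ay":0,"az":0,"grip":0.2},
    {"dx":0,"dy":0,"dz":0.9,"ax":0,"ay":0,"az":0,"grip":0.2},
    {"dx":0,"dy":0,"dz":0,"ax":0,"ay":0,"az":0,"grip":-1},
    {"dx":0,"dy":0,"dz":0,"ax":0,"ay":0,"az":0,"grip":-1},
    {"dx":0,"dy":0,"dz":0,"ax":0,"ay":0,"az":0,"grip":-1},
    {"dx":0,"dy":0,"dz":0,"ax":0,"ay":0,"az":0,"grip":-1}
  ]
}}

```text
time_s: 40.75
position: [448.3, 398.7, 188.2]
ee_rot: [[-0.32, 0.947, 0.002], [0.947, 0.32, 0.001], [0.001, 0.002, -1.0]]
contact_force: [0.9, 0.1, 2.4]
width: 0.257
```

Run:
```python
from h import *
go(446.5,395,28,108.5)
```

```text
t 40.75 tcp [448.3 398.7 188.2] grip [448.6 399.   33.5] yaw 108.67 w 0.257 F [0.9 0.1 2.4] q [ 34.6  36.3 -17.7  35.9   0.   15.9]
tool dx,dy,dz cm [-0.31 -0.32  0.55]
az rad 0.003
```

Emit:
{"api": "drive_tool", "payload": {
  "targets": [
    {"dx":0,"dy":0,"dz":-2,"ax":0,"ay":0,"az":0,"grip":-1},
    {"dx":0,"dy":0,"dz":-4,"ax":0,"ay":0,"az":0,"grip":-1},
    {"dx":0,"dy":0,"dz":-4,"ax":0,"ay":0,"az":0,"grip":-1},
    {"dx":0,"dy":0,"dz":-4,"ax":0,"ay":0,"az":0.12,"grip":-1},
    {"dx":0,"dy":0,"dz":0,"ax":0,"ay":0,"az":0.12,"grip":-1},
    {"dx":0,"dy":0,"dz":0,"ax":0,"ay":0,"az":0.12,"grip":-1},
    {"dx":0,"dy":0,"dz":0,"ax":0,"ay":0,"az":0.12,"grip":-1},
    {"dx":0,"dy":0,"dz":0,"ax":0,"ay":0,"az":0,"grip":-1}
  ]
}}

```text
time_s: 41.55
position: [447.7, 398.4, 327.8]
ee_rot: [[0.153, 0.988, 0.001], [0.988, -0.153, 0.001], [0.001, 0.001, -1.0]]
contact_force: [-0.2, -0.1, -0.9]
width: 0.252
```

Run:
```python
from h import *
go(*cw(-36,-35),120,81.2)
```

```text
t 41.55 tcp [447.7 398.4 327.8] grip [447.9 398.5 173.1] yaw 81.2 w 0.252 F [-0.2 -0.1 -0.9] q [34.6 27.2 -9.9 52.9  0.  43.4]
tool dx,dy,dz cm [-46.72  11.99   5.27]
az rad -0.0
```

Emit:
{"api": "drive_tool", "payload": {
  "targets": [
    {"dx":-3.4,"dy":0.9,"dz":0,"ax":0,"ay":0,"az":0,"grip":-1},
    {"dx":-4.5,"dy":1.15,"dz":0,"ax":0,"ay":0,"az":0,"grip":-1},
    {"dx":-4.5,"dy":1.15,"dz":0,"ax":0,"ay":0,"az":0,"grip":-1},
    {"dx":-4.5,"dy":1.15,"dz":0,"ax":0,"ay":0,"az":0,"grip":-1},
    {"dx":-4.5,"dy":1.15,"dz":0,"ax":0,"ay":0,"az":0,"grip":-1},
    {"dx":-4.5,"dy":1.15,"dz":0,"ax":0,"ay":0,"az":0,"grip":-1},
    {"dx":-4.5,"dy":1.15,"dz":0,"ax":0,"ay":0,"az":0,"grip":-1},
    {"dx":-4.5,"dy":1.15,"dz":0,"ax":0,"ay":0,"az":0,"grip":-1}
  ]
}}

```text
time_s: 42.35
position: [482.6, 38.0, 327.5]
ee_rot: [[0.15, 0.989, 0.001], [0.989, -0.15, -0.0], [0.0, 0.001, -1.0]]
contact_force: [0.3, -0.8, -1.1]
width: 0.256
```

Emit:
{"api": "drive_tool", "payload": {
  "targets": [
    {"dx":-4.5,"dy":1.15,"dz":0,"ax":0,"ay":0,"az":0,"grip":-1},
    {"dx":-4.5,"dy":1.15,"dz":0,"ax":0,"ay":0,"az":0,"grip":-1},
    {"dx":-2.8,"dy":0.7,"dz":0,"ax":0,"ay":0,"az":0,"grip":-1},
    {"dx":0,"dy":0,"dz":3,"ax":0,"ay":0,"az":0,"grip":-1},
    {"dx":0,"dy":0,"dz":3,"ax":0,"ay":0,"az":0,"grip":-1},
    {"dx":0,"dy":0,"dz":0,"ax":0,"ay":0,"az":0,"grip":-1},
    {"dx":0,"dy":0,"dz":0,"ax":0,"ay":0,"az":0,"grip":-1}
  ]
}}

```text
time_s: 43.05
position: [494.1, -81.4, 267.2]
ee_rot: [[0.152, 0.988, -0.001], [0.988, -0.152, 0.0], [0.0, -0.001, -1.0]]
contact_force: [0.2, 0.5, -1.3]
width: 0.256
```

Run:
```python
from h import *
go(*cw(-36,-35),64,81.2)
c=vision.calibration('wrist');np.save('w20.npy',c,allow_pickle=True)
snap('wrist','w20',1.5)
```

```text
t 43.05 tcp [494.1 -81.4 267.2] grip [494.  -81.3 112.5] yaw 81.27 w 0.256 F [ 0.2  0.5 -1.3] q [-17.8  21.7 -29.2  39.2  -0.   -9.1]
tool dx,dy,dz cm [-0.01  0.1   4.85]
az rad 0.001
```

View pics/w20.png

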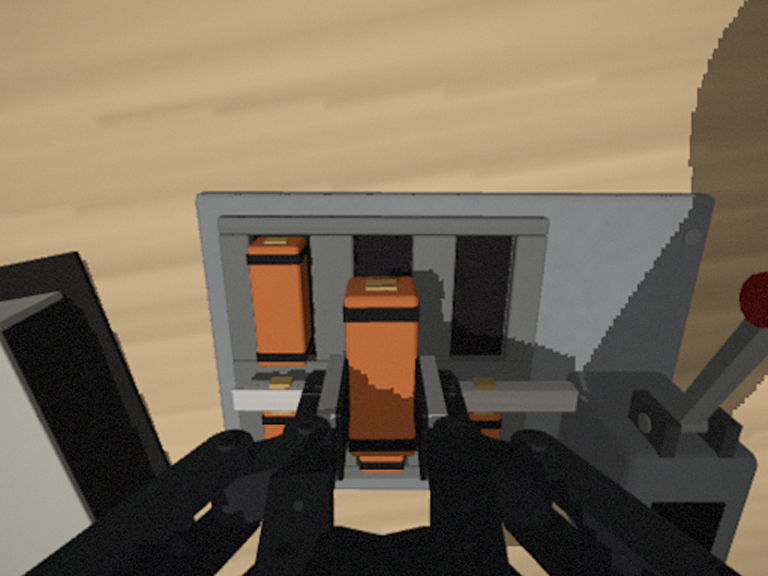

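Emit:
{"api": "drive_tool", "payload": {
  "targets": [
    {"dx":0.06,"dy":0.35,"dz":2,"ax":0,"ay":0,"az":0,"grip":-1},
    {"dx":0,"dy":0,"dz":2,"ax":0,"ay":0,"az":0,"grip":-1},
    {"dx":0,"dy":0,"dz":0.8,"ax":0,"ay":0,"az":0,"grip":-1},
    {"dx":0,"dy":0,"dz":0,"ax":0,"ay":0,"az":0,"grip":-1},
    {"dx":0,"dy":0,"dz":0,"ax":0,"ay":0,"az":0,"grip":-1}
  ]
}}

```text
time_s: 43.6
position: [498.4, -81.4, 220.0]
ee_rot: [[0.153, 0.988, 0.001], [0.988, -0.153, -0.0], [-0.0, 0.002, -1.0]]
contact_force: [-0.1, 0.4, -0.8]
width: 0.253
```

Run:
```python
from h import *
go(*cw(-34,-35),45.5,81.2)
c=vision.calibration('wrist');np.save('w21.npy',c,allow_pickle=True)
snap('wrist','w21',2.6,(140,110,420,320))
```

```text
t 43.6 tcp [498.4 -81.4 220. ] grip [498.6 -81.4  65.3] yaw 81.22 w 0.253 F [-0.1  0.4 -0.8] q [-17.7  25.9 -31.2  32.7  -0.   -8.9]
tool dx,dy,dz cm [-0.06 -0.17  1.98]
az rad 0.0
```

View pics/w21.png

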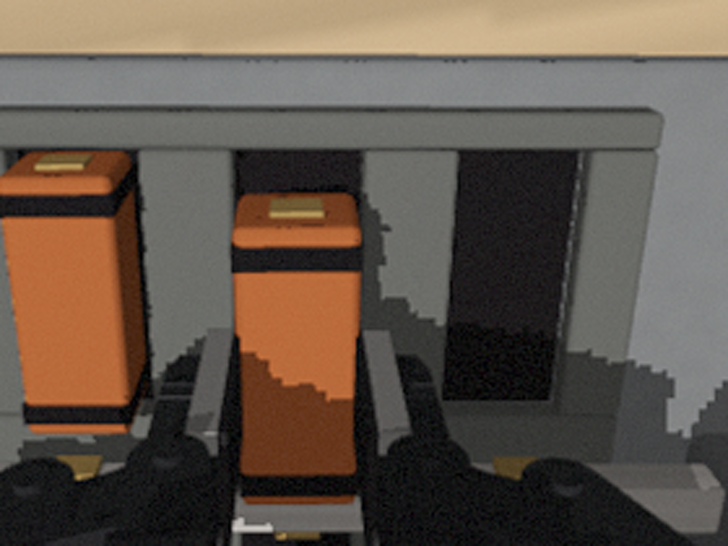

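Run:
```python
from h import *
c=np.load('w21.npy',allow_pickle=True).item()
D=lambda x,y:(x/2.6+140-.3,y/2.6+110-.3)
print('bay near edge',inv(atz(c,*D(510,151),20)))
print('pack near bottom',inv(atz(c,*D(298,192),32)),'top near',inv(atz(c,*D(298,243),54)),'top far',inv(atz(c,*D(298,503),54)))
print('L2 near top',inv(atz(c,*D(60,188),34)),'far',inv(atz(c,*D(78,431),34)),'near bot',inv(atz(c,*D(70,150),12)))
```

```text
bay near edge [-71.3  11.6]
pack near bottom [-65.8 -34.7] top near [-63.3 -34.7] top far [ -5.9 -34.7]
L2 near top [-67.3 -83.2] far [ -9.2 -84.7] near bot [-69.3 -86.8]
```

Emit:
{"api": "drive_tool", "payload": {
  "targets": [
    {"dx":0.02,"dy":-0.2,"dz":0.5,"ax":0,"ay":0,"az":0,"grip":-1},
    {"dx":0,"dy":0,"dz":0.6,"ax":0,"ay":0,"az":0,"grip":-1},
    {"dx":0,"dy":0,"dz":0.5,"ax":0,"ay":0,"az":0,"grip":-1},
    {"dx":0,"dy":0,"dz":0.3,"ax":0,"ay":0,"az":0,"grip":-1},
    {"dx":0,"dy":0,"dz":0.1,"ax":0,"ay":0,"az":0,"grip":-1},
    {"dx":0,"dy":0,"dz":0,"ax":0,"ay":0,"az":0,"grip":-1},
    {"dx":0,"dy":0,"dz":0,"ax":0,"ay":0,"az":0,"grip":-1}
  ]
}}

```text
time_s: 44.35
position: [495.5, -80.8, 200.1]
ee_rot: [[0.153, 0.988, -0.0], [0.988, -0.153, -0.0], [-0.0, -0.0, -1.0]]
contact_force: [-5.7, 2.4, 16.4]
width: 0.253
```

Emit:
{"api": "drive_tool", "payload": {
  "targets": [
    {"dx":0,"dy":0,"dz":0,"ax":0,"ay":0,"az":0,"grip":-0.05},
    {"dx":0,"dy":0,"dz":0,"ax":0,"ay":0,"az":0,"grip":-0.05},
    {"dx":0,"dy":0,"dz":0,"ax":0,"ay":0,"az":0,"grip":-0.05},
    {"dx":0,"dy":0,"dz":-2,"ax":0,"ay":0,"az":0,"grip":-0.05},
    {"dx":0,"dy":0,"dz":-4,"ax":0,"ay":0,"az":0,"grip":-0.05},
    {"dx":0,"dy":0,"dz":-4,"ax":0,"ay":0,"az":0,"grip":0.2},
    {"dx":0,"dy":0,"dz":-4,"ax":0,"ay":0,"az":0,"grip":0.2},
    {"dx":0,"dy":0,"dz":0,"ax":0,"ay":0,"az":0,"grip":0.2}
  ]
}}

```text
time_s: 45.15
position: [497.9, -81.5, 343.9]
ee_rot: [[0.153, 0.988, 0.009], [0.988, -0.153, -0.003], [-0.001, 0.009, -1.0]]
contact_force: [0.3, 0.2, -0.4]
width: 0.599
```

Run:
```python
from h import *
go(565,403,130,86)
snap('side','s12',1.5)
```

```text
t 45.15 tcp [497.9 -81.5 343.9] grip [499.3 -81.9 189.2] yaw 81.19 w 0.599 F [ 0.3  0.2 -0.4] q [-17.7  16.7 -23.4  49.4   0.   -8.9]
tool dx,dy,dz cm [48.93 -0.99  5.85]
az rad -0.084
```

View pics/s12.png

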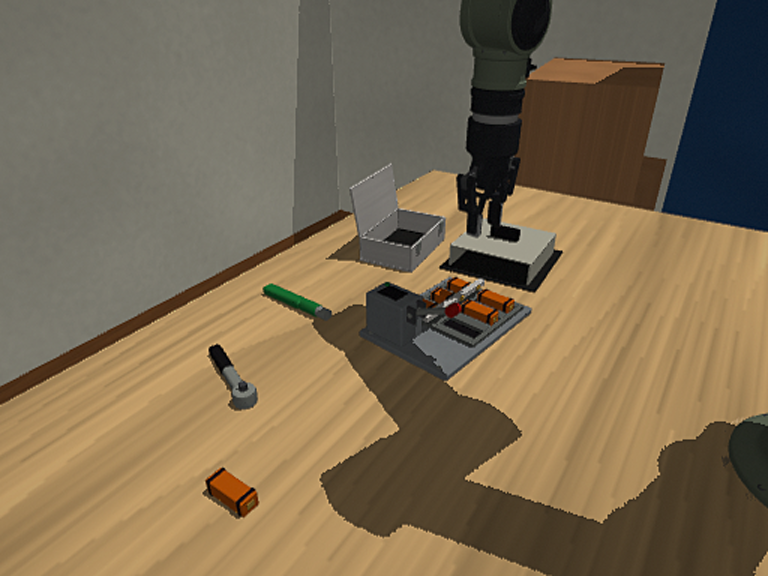

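L3 is unmoved at (232,492), and five packs sit in the bays. Now to L3.

Emit:
{"api": "drive_tool", "payload": {
  "targets": [
    {"dx":4.5,"dy":-0.1,"dz":0,"ax":0,"ay":0,"az":0,"grip":0.2},
    {"dx":4.5,"dy":-0.1,"dz":0,"ax":0,"ay":0,"az":0,"grip":0.2},
    {"dx":4.5,"dy":-0.1,"dz":0,"ax":0,"ay":0,"az":0,"grip":0.2},
    {"dx":4.5,"dy":-0.1,"dz":0,"ax":0,"ay":0,"az":0,"grip":0.2},
    {"dx":4.5,"dy":-0.1,"dz":0,"ax":0,"ay":0,"az":0,"grip":0.2},
    {"dx":4.5,"dy":-0.1,"dz":0,"ax":0,"ay":0,"az":0,"grip":0.2},
    {"dx":4.5,"dy":-0.1,"dz":0,"ax":0,"ay":0,"az":0,"grip":0.2},
    {"dx":4.5,"dy":-0.1,"dz":0,"ax":0,"ay":0,"az":0,"grip":0.2}
  ]
}}

```text
time_s: 46.0
position: [542.6, 277.8, 336.7]
ee_rot: [[0.153, 0.988, -0.003], [0.988, -0.153, -0.001], [-0.002, -0.003, -1.0]]
contact_force: [0.7, -0.5, 0.2]
width: 0.603
```

Emit:
{"api": "drive_tool", "payload": {
  "targets": [
    {"dx":4.5,"dy":-0.1,"dz":0,"ax":0,"ay":0,"az":0,"grip":0.2},
    {"dx":4.5,"dy":-0.1,"dz":1,"ax":0,"ay":0,"az":0,"grip":0.2},
    {"dx":4,"dy":0,"dz":1,"ax":0,"ay":0,"az":0,"grip":0.2},
    {"dx":0,"dy":0,"dz":2,"ax":0,"ay":0,"az":-0.084,"grip":0.2},
    {"dx":0,"dy":0,"dz":2,"ax":0,"ay":0,"az":0,"grip":0.2},
    {"dx":0,"dy":0,"dz":0,"ax":0,"ay":0,"az":0,"grip":0.2},
    {"dx":0,"dy":0,"dz":0,"ax":0,"ay":0,"az":0,"grip":0.2}
  ]
}}

```text
time_s: 46.7
position: [560.6, 404.5, 277.2]
ee_rot: [[0.07, 0.998, -0.003], [0.998, -0.07, -0.002], [-0.002, -0.003, -1.0]]
contact_force: [0.0, 0.7, 0.3]
width: 0.602
```

Run:
```python
from h import *
go(576,403,28,86)
c=vision.calibration('wrist');np.save('w22.npy',c,allow_pickle=True)
snap('wrist','w22',1.5)
print(proj(c,(576,403,22))*1.5)
```

```text
t 46.7 tcp [560.6 404.5 277.2] grip [560.1 404.2 122.5] yaw 85.99 w 0.602 F [0.  0.7 0.3] q [29.7 39.1  3.4 54.4  0.  33.7]
tool dx,dy,dz cm [0.01 1.62 9.44]
az rad -0.0
[381.999338   324.83097899]
```

View pics/w22.png

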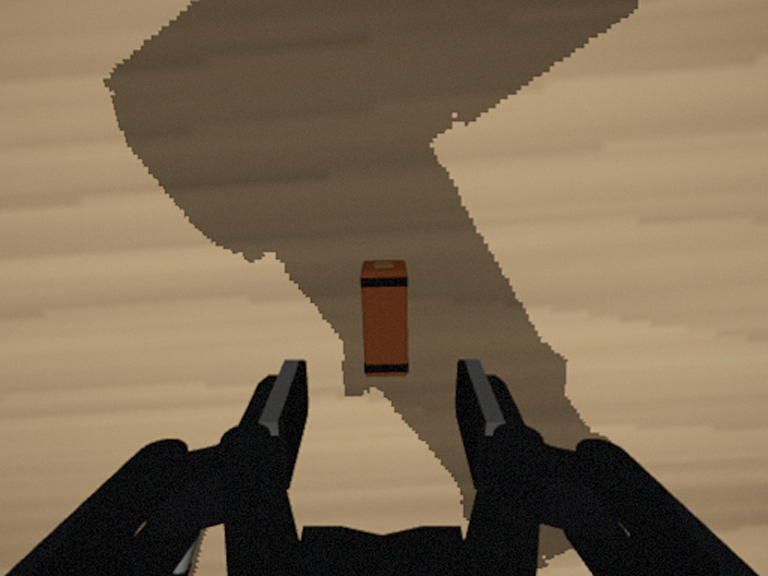

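Emit:
{"api": "drive_tool", "payload": {
  "targets": [
    {"dx":0.17,"dy":1.5,"dz":3,"ax":0,"ay":0,"az":-0.02,"grip":0.2},
    {"dx":0,"dy":0,"dz":4,"ax":0,"ay":0,"az":0,"grip":0.2},
    {"dx":0,"dy":0,"dz":1.7,"ax":0,"ay":0,"az":0,"grip":0.2},
    {"dx":0,"dy":0,"dz":0.7,"ax":0,"ay":0,"az":0,"grip":0.2},
    {"dx":0,"dy":0,"dz":0,"ax":0,"ay":0,"az":0,"grip":-1},
    {"dx":0,"dy":0,"dz":0,"ax":0,"ay":0,"az":0,"grip":-1},
    {"dx":0,"dy":0,"dz":0,"ax":0,"ay":0,"az":0,"grip":-1},
    {"dx":0,"dy":0,"dz":0,"ax":0,"ay":0,"az":0,"grip":-1}
  ]
}}

```text
time_s: 47.55
position: [576.9, 406.0, 187.1]
ee_rot: [[0.05, 0.999, 0.003], [0.999, -0.05, 0.002], [0.002, 0.003, -1.0]]
contact_force: [-0.5, -0.6, 5.6]
width: 0.26
```

Run:
```python
from h import *
go(576,403,28,86)
```

```text
t 47.55 tcp [576.9 406.  187.1] grip [577.4 406.3  32.4] yaw 87.15 w 0.26 F [-0.5 -0.6  5.6] q [29.1 45.5  1.3 45.6 -0.  32. ]
tool dx,dy,dz cm [-0.33 -0.13  0.44]
az rad 0.02
```

Emit:
{"api": "drive_tool", "payload": {
  "targets": [
    {"dx":0,"dy":0,"dz":-2,"ax":0,"ay":0,"az":0,"grip":-1},
    {"dx":0,"dy":0,"dz":-4,"ax":0,"ay":0,"az":0,"grip":-1},
    {"dx":0,"dy":0,"dz":-4,"ax":0,"ay":0,"az":0,"grip":-1},
    {"dx":0,"dy":0,"dz":-4,"ax":0,"ay":0,"az":0.1,"grip":-1},
    {"dx":0,"dy":0,"dz":0,"ax":0,"ay":0,"az":0,"grip":-1},
    {"dx":0,"dy":0,"dz":0,"ax":0,"ay":0,"az":0,"grip":-1}
  ]
}}

```text
time_s: 48.15
position: [576.4, 405.8, 326.8]
ee_rot: [[0.149, 0.989, 0.003], [0.989, -0.149, 0.002], [0.002, 0.003, -1.0]]
contact_force: [-1.4, -0.5, -2.1]
width: 0.26
```

Run:
```python
from h import *
go(*cw(-36,15),120,81.2)
```

```text
t 48.15 tcp [576.4 405.8 326.8] grip [576.9 406.  172.1] yaw 81.45 w 0.26 F [-1.4 -0.5 -2.1] q [29.1 38.2  9.3 60.9  0.  37.7]
tool dx,dy,dz cm [-44.44  -0.86   5.11]
az rad 0.004
```

Emit:
{"api": "drive_tool", "payload": {
  "targets": [
    {"dx":-3.2,"dy":0,"dz":0,"ax":0,"ay":0,"az":0,"grip":-1},
    {"dx":-4.5,"dy":-0.1,"dz":0,"ax":0,"ay":0,"az":0,"grip":-1},
    {"dx":-4.5,"dy":-0.1,"dz":0,"ax":0,"ay":0,"az":0,"grip":-1},
    {"dx":-4.5,"dy":-0.1,"dz":0,"ax":0,"ay":0,"az":0,"grip":-1},
    {"dx":-4.5,"dy":-0.1,"dz":0,"ax":0,"ay":0,"az":0,"grip":-1},
    {"dx":-4.5,"dy":-0.1,"dz":0,"ax":0,"ay":0,"az":0,"grip":-1},
    {"dx":-4.5,"dy":-0.1,"dz":0,"ax":0,"ay":0,"az":0,"grip":-1},
    {"dx":-4.5,"dy":-0.1,"dz":0,"ax":0,"ay":0,"az":0,"grip":-1}
  ]
}}

```text
time_s: 48.95
position: [516.0, 61.9, 323.4]
ee_rot: [[0.148, 0.989, -0.003], [0.989, -0.148, -0.0], [-0.0, -0.003, -1.0]]
contact_force: [1.2, -0.9, -1.3]
width: 0.258
```

Emit:
{"api": "drive_tool", "payload": {
  "targets": [
    {"dx":-4.5,"dy":-0.1,"dz":0,"ax":0,"ay":0,"az":0.004,"grip":-1},
    {"dx":-4.2,"dy":0,"dz":0,"ax":0,"ay":0,"az":0,"grip":-1},
    {"dx":-0.9,"dy":0,"dz":1,"ax":0,"ay":0,"az":0,"grip":-1},
    {"dx":0,"dy":0,"dz":2,"ax":0,"ay":0,"az":0,"grip":-1},
    {"dx":0,"dy":0,"dz":3,"ax":0,"ay":0,"az":0,"grip":-1},
    {"dx":0,"dy":0,"dz":0,"ax":0,"ay":0,"az":0,"grip":-1},
    {"dx":0,"dy":0,"dz":0,"ax":0,"ay":0,"az":0,"grip":-1}
  ]
}}

```text
time_s: 49.65
position: [501.2, -30.7, 263.9]
ee_rot: [[0.152, 0.988, -0.003], [0.988, -0.152, 0.001], [0.0, -0.004, -1.0]]
contact_force: [0.1, -0.2, -1.0]
width: 0.26
```

Run:
```python
from h import *
go(*cw(-36,15),64,81.2)
c=vision.calibration('wrist');np.save('w23.npy',c,allow_pickle=True)
snap('wrist','w23',1.5)
```

```text
t 49.65 tcp [501.2 -30.7 263.9] grip [500.6 -30.5 109.2] yaw 81.24 w 0.26 F [ 0.1 -0.2 -1. ] q [-11.9  22.2 -29.1  39.    0.   -3.2]
tool dx,dy,dz cm [-0.13  0.23  4.52]
az rad 0.001
```

View pics/w23.png

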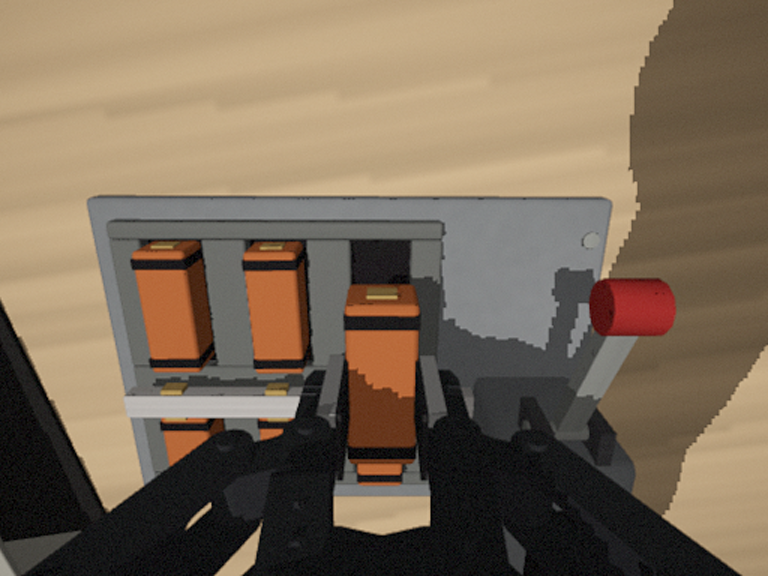

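Emit:
{"api": "drive_tool", "payload": {
  "targets": [
    {"dx":-0.06,"dy":0.15,"dz":2,"ax":0,"ay":0,"az":0,"grip":-1},
    {"dx":0,"dy":0,"dz":1.7,"ax":0,"ay":0,"az":0,"grip":-1},
    {"dx":0,"dy":0,"dz":0.8,"ax":0,"ay":0,"az":0,"grip":-1},
    {"dx":0,"dy":0,"dz":0,"ax":0,"ay":0,"az":0,"grip":-1},
    {"dx":0,"dy":0,"dz":0,"ax":0,"ay":0,"az":0,"grip":-1}
  ]
}}

```text
time_s: 50.2
position: [503.8, -32.0, 220.8]
ee_rot: [[0.153, 0.988, 0.001], [0.988, -0.153, -0.0], [-0.0, 0.001, -1.0]]
contact_force: [0.2, 0.3, -1.4]
width: 0.259
```

Run:
```python
from h import *
go(*cw(-36,15),44.4,81.2)
c=vision.calibration('wrist');np.save('w24.npy',c,allow_pickle=True)
snap('wrist','w24',2.6,(140,110,420,320))
```

```text
t 50.2 tcp [503.8 -32.  220.8] grip [503.9 -32.1  66.1] yaw 81.21 w 0.259 F [ 0.2  0.3 -1.4] q [-12.   25.9 -31.2  32.8  -0.   -3.2]
tool dx,dy,dz cm [-0.02 -0.14  2.17]
az rad 0.0
```

View pics/w24.png

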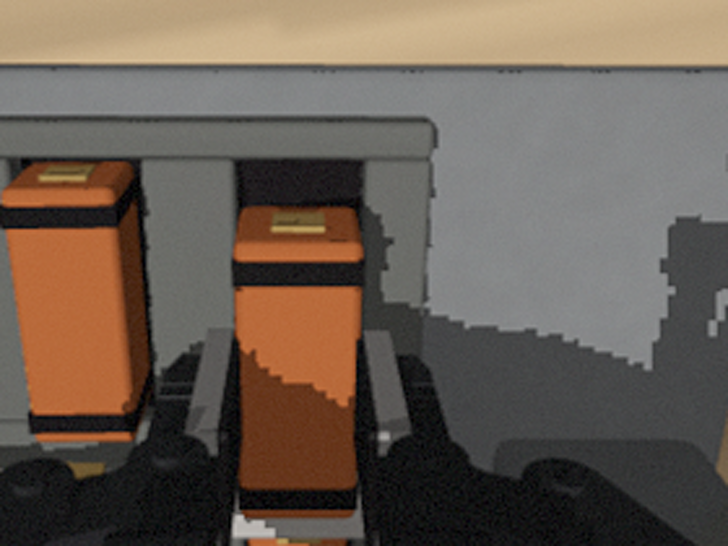

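Run:
```python
from h import *
c=np.load('w24.npy',allow_pickle=True).item()
D=lambda x,y:(x/2.6+140-.3,y/2.6+110-.3)
print('bay near edge',inv(atz(c,*D(300,161),20)))
print('pack near bottom',inv(atz(c,*D(298,206),33.5)),'top near',inv(atz(c,*D(298,257),55.5)),'top far',inv(atz(c,*D(298,516),55.5)))
print('L1 near top',inv(atz(c,*D(65,202),34)),'far',inv(atz(c,*D(82,441),34)))
```

```text
bay near edge [-71.1  15.4]
pack near bottom [-65.3  14.9] top near [-63.2  14.9] top far [-5.5 14.9]
L1 near top [-66.3 -33. ] far [ -8.3 -34.7]
```

Emit:
{"api": "drive_tool", "payload": {
  "targets": [
    {"dx":0,"dy":-0.2,"dz":0.6,"ax":0,"ay":0,"az":0,"grip":-1},
    {"dx":0,"dy":0,"dz":0.7,"ax":0,"ay":0,"az":0,"grip":-1},
    {"dx":0,"dy":0,"dz":0.5,"ax":0,"ay":0,"az":0,"grip":-1},
    {"dx":0,"dy":0,"dz":0.3,"ax":0,"ay":0,"az":0,"grip":-1},
    {"dx":0,"dy":0,"dz":0.1,"ax":0,"ay":0,"az":0,"grip":-1},
    {"dx":0,"dy":0,"dz":0,"ax":0,"ay":0,"az":0,"grip":-1},
    {"dx":0,"dy":0,"dz":0,"ax":0,"ay":0,"az":0,"grip":-1}
  ]
}}

```text
time_s: 50.95
position: [500.9, -31.7, 199.0]
ee_rot: [[0.153, 0.988, -0.001], [0.988, -0.153, -0.0], [-0.0, -0.001, -1.0]]
contact_force: [-5.4, -0.0, 15.8]
width: 0.255
```

Emit:
{"api": "drive_tool", "payload": {
  "targets": [
    {"dx":0,"dy":0,"dz":0,"ax":0,"ay":0,"az":0,"grip":-0.05},
    {"dx":0,"dy":0,"dz":0,"ax":0,"ay":0,"az":0,"grip":-0.05},
    {"dx":0,"dy":0,"dz":0,"ax":0,"ay":0,"az":0,"grip":-0.05},
    {"dx":0,"dy":0,"dz":-2,"ax":0,"ay":0,"az":0,"grip":-0.05},
    {"dx":0,"dy":0,"dz":-4,"ax":0,"ay":0,"az":0,"grip":-0.05},
    {"dx":0,"dy":-1,"dz":-5,"ax":0,"ay":0,"az":0,"grip":-0.05},
    {"dx":0,"dy":-3,"dz":-4,"ax":0,"ay":0,"az":0,"grip":-0.05},
    {"dx":0,"dy":-1,"dz":-3,"ax":0,"ay":0,"az":0,"grip":0.1}
  ]
}}

```text
time_s: 51.75
position: [450.4, -23.8, 378.9]
ee_rot: [[0.153, 0.988, -0.0], [0.988, -0.153, 0.0], [0.0, -0.0, -1.0]]
contact_force: [0.5, -1.2, -0.7]
width: 0.551
```

Emit:
{"api": "drive_tool", "payload": {
  "targets": [
    {"dx":0,"dy":0,"dz":0,"ax":0,"ay":0,"az":0,"grip":0.1},
    {"dx":0,"dy":0,"dz":0,"ax":0,"ay":0,"az":0,"grip":0.1}
  ]
}}

```text
time_s: 51.95
position: [452.3, -24.2, 377.4]
ee_rot: [[0.153, 0.988, 0.002], [0.988, -0.153, -0.0], [-0.0, 0.002, -1.0]]
contact_force: [-0.2, 0.0, -0.4]
width: 0.547
```

Run:
```python
from h import *
go(*cw(-69.5,92),103,81.2)
c=vision.calibration('wrist');np.save('w25.npy',c,allow_pickle=True)
snap('wrist','w25',1.5)
snap('side','s13',5,(240,170,390,270))
```

```text
t 51.95 tcp [452.3 -24.2 377.4] grip [452.6 -24.3 222.7] yaw 81.18 w 0.547 F [-0.2  0.  -0.4] q [-12.4   9.7 -27.3  52.9   0.   -3.6]
tool dx,dy,dz cm [ 7.69  1.67 11.97]
az rad -0.0
```

View pics/w25.png

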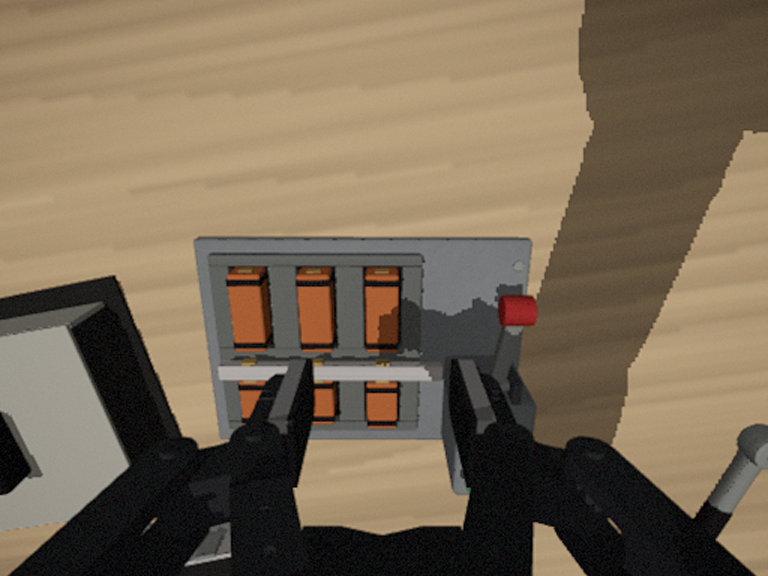

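View pics/s13.png

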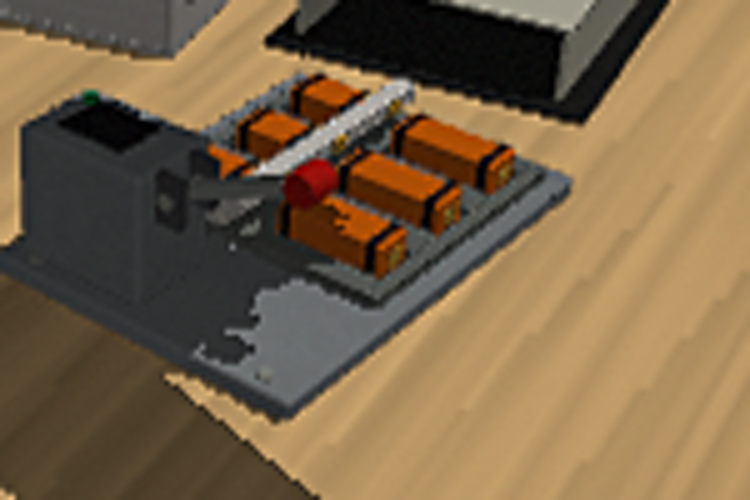

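Run:
```python
from h import *
c=np.load('w25.npy',allow_pickle=True).item();cs=vision.calibration('side')
k,e=tri(c,(517/1.5-.17,310/1.5-.17),cs,(312/5+240-.4,184/5+170-.4));print('knob',k.round(1),e.round(1),inv(k))
im=cv2.imread('pics/raw_w25.png')
cv2.imwrite('pics/w25c.png',cv2.resize(im[150:300,125:365],None,fx=3.3,fy=3.3,interpolation=cv2.INTER_CUBIC))
```

```text
knob [480.7  49.6 101.4] 0.1 [-70.   92.5]
```

View pics/w25c.png

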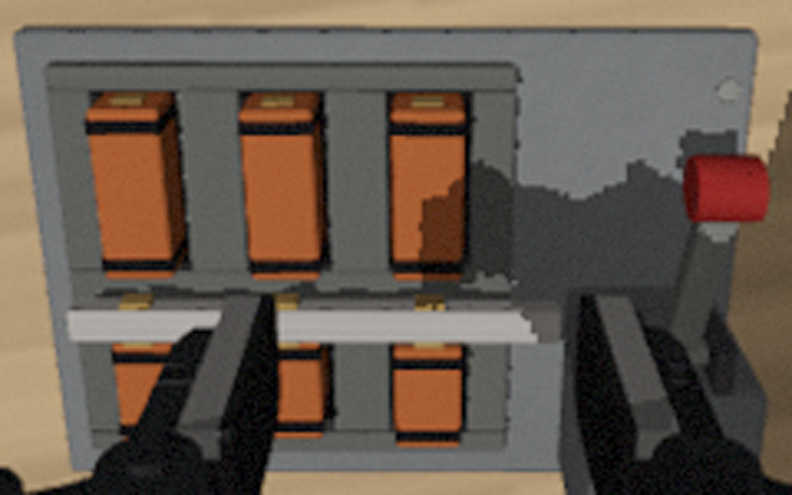

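Emit:
{"api": "drive_tool", "payload": {
  "targets": [
    {"dx":3.85,"dy":0.8,"dz":0,"ax":0,"ay":0,"az":0,"grip":0.1},
    {"dx":3.85,"dy":0.8,"dz":0,"ax":0,"ay":0,"az":0,"grip":0.1},
    {"dx":0,"dy":0,"dz":4,"ax":0,"ay":0,"az":0,"grip":0.1},
    {"dx":0,"dy":0,"dz":2,"ax":0,"ay":0,"az":0,"grip":0.1},
    {"dx":0,"dy":0,"dz":0,"ax":0,"ay":0,"az":0,"grip":0.1},
    {"dx":0,"dy":0,"dz":0,"ax":0,"ay":0,"az":0,"grip":0.1}
  ]
}}

```text
time_s: 52.65
position: [479.6, 49.4, 316.0]
ee_rot: [[0.153, 0.988, -0.003], [0.988, -0.153, 0.0], [-0.0, -0.003, -1.0]]
contact_force: [-0.6, -0.7, -0.0]
width: 0.551
```

Run:
```python
from h import *
go(481,49.8,102,81.2)
snap('wrist','w26',1.5)
```

```text
t 52.65 tcp [479.6  49.4 316. ] grip [479.2  49.4 161.3] yaw 81.18 w 0.551 F [-0.6 -0.7 -0. ] q [ -2.9  16.5 -28.4  45.3  -0.    5.9]
tool dx,dy,dz cm [0.07 0.19 5.93]
az rad -0.0
```

View pics/w26.png

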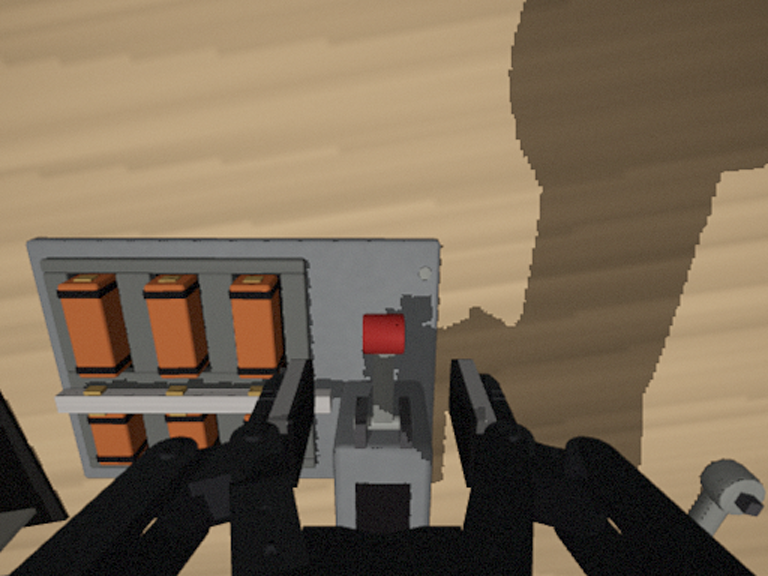

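Emit:
{"api": "drive_tool", "payload": {
  "targets": [
    {"dx":0.1,"dy":0.15,"dz":3,"ax":0,"ay":0,"az":0,"grip":0.1},
    {"dx":0,"dy":0,"dz":2,"ax":0,"ay":0,"az":0,"grip":0.1},
    {"dx":0,"dy":0,"dz":1,"ax":0,"ay":0,"az":0,"grip":0.1},
    {"dx":0,"dy":0,"dz":0,"ax":0,"ay":0,"az":0,"grip":0.1},
    {"dx":0,"dy":0,"dz":0,"ax":0,"ay":0,"az":0,"grip":-1},
    {"dx":0,"dy":0,"dz":0,"ax":0,"ay":0,"az":0,"grip":-1},
    {"dx":0,"dy":0,"dz":0,"ax":0,"ay":0,"az":0,"grip":-1},
    {"dx":0,"dy":0,"dz":0,"ax":0,"ay":0,"az":0,"grip":-1}
  ],
  "newtons": 40
}}

```text
time_s: 53.5
position: [481.9, 50.0, 257.9]
ee_rot: [[0.153, 0.988, 0.002], [0.988, -0.153, -0.001], [-0.001, 0.002, -1.0]]
contact_force: [-0.7, -2.6, 3.2]
width: 0.199
```

Run:
```python
from h import *
go(481,49.8,102,81.2)
```

```text
t 53.5 tcp [481.9  50.  257.9] grip [482.2  49.8 103.2] yaw 81.17 w 0.199 F [-0.7 -2.6  3.2] q [ -2.8  20.9 -32.2  36.7  -0.1   6. ]
tool dx,dy,dz cm [-0.02 -0.12  0.12]
az rad -0.0
```

Emit:
{"api": "drive_tool", "payload": {
  "targets": [
    {"dx":0,"dy":-0.43,"dz":1.15,"ax":0,"ay":0,"az":0,"grip":-1},
    {"dx":0,"dy":-0.2,"dz":1,"ax":0,"ay":0,"az":0,"grip":-1},
    {"dx":0,"dy":-0.07,"dz":1,"ax":0,"ay":0,"az":0,"grip":-1},
    {"dx":0,"dy":0.07,"dz":1,"ax":0,"ay":0,"az":0,"grip":-1},
    {"dx":0,"dy":0.2,"dz":1,"ax":0,"ay":0,"az":0,"grip":-1},
    {"dx":0,"dy":0.33,"dz":0.9,"ax":0,"ay":0,"az":0,"grip":-1},
    {"dx":0,"dy":0.05,"dz":0.2,"ax":0,"ay":0,"az":0,"grip":-1},
    {"dx":0,"dy":0,"dz":0,"ax":0,"ay":0,"az":0,"grip":-1}
  ]
}}

```text
time_s: 54.3
position: [480.9, 50.1, 194.6]
ee_rot: [[0.153, 0.988, 0.0], [0.988, -0.153, -0.001], [-0.001, 0.0, -1.0]]
contact_force: [-1.9, -2.1, 2.2]
width: 0.201
```

Run:
```python
from h import *
go(*cw(-71,92),41,81.2)
```

```text
t 54.3 tcp [480.9  50.1 194.6] grip [480.9  49.9  39.9] yaw 81.17 w 0.201 F [-1.9 -2.1  2.2] q [ -2.8  26.6 -35.5  27.8  -0.    6. ]
tool dx,dy,dz cm [-0.08 -0.12 -0.11]
az rad -0.0
```

Emit:
{"api": "drive_tool", "payload": {
  "targets": [
    {"dx":0,"dy":0.05,"dz":0.3,"ax":0,"ay":0,"az":0,"grip":-1},
    {"dx":0,"dy":0,"dz":0,"ax":0,"ay":0,"az":0,"grip":-1},
    {"dx":0,"dy":0,"dz":0,"ax":0,"ay":0,"az":0,"grip":-1}
  ]
}}

```text
time_s: 54.6
position: [481.4, 50.1, 193.3]
ee_rot: [[0.153, 0.988, 0.001], [0.988, -0.153, -0.001], [-0.001, 0.001, -1.0]]
contact_force: [-7.1, -2.9, 20.4]
width: 0.198
```

Firm stop at 20 N. I'll ease off, release and rise.

Emit:
{"api": "drive_tool", "payload": {
  "targets": [
    {"dx":0,"dy":0,"dz":-0.1,"ax":0,"ay":0,"az":0,"grip":0.1},
    {"dx":0,"dy":0,"dz":0,"ax":0,"ay":0,"az":0,"grip":0.1},
    {"dx":0,"dy":0,"dz":0,"ax":0,"ay":0,"az":0,"grip":0.1},
    {"dx":0,"dy":0,"dz":0,"ax":0,"ay":0,"az":0,"grip":0.1},
    {"dx":0,"dy":0,"dz":-3,"ax":0,"ay":0,"az":0,"grip":0.1},
    {"dx":0,"dy":0,"dz":-5,"ax":0,"ay":0,"az":0,"grip":0.1},
    {"dx":0,"dy":-2,"dz":-4,"ax":0,"ay":0,"az":0,"grip":0.1},
    {"dx":-4,"dy":-2,"dz":-4,"ax":0,"ay":0,"az":0,"grip":0.1}
  ]
}}

```text
time_s: 55.4
position: [440.1, 24.4, 347.8]
ee_rot: [[0.148, 0.989, 0.002], [0.989, -0.148, 0.001], [0.001, 0.002, -1.0]]
contact_force: [0.4, -1.2, 0.1]
width: 0.547
```

Emit:
{"api": "drive_tool", "payload": {
  "targets": [
    {"dx":-4,"dy":-1,"dz":-2,"ax":0,"ay":0,"az":0,"grip":0.1},
    {"dx":0,"dy":0,"dz":0,"ax":0,"ay":0,"az":0,"grip":0.1},
    {"dx":0,"dy":0,"dz":0,"ax":0,"ay":0,"az":0,"grip":0.1},
    {"dx":0,"dy":0,"dz":0,"ax":0,"ay":0,"az":0,"grip":0.1}
  ]
}}

```text
time_s: 55.8
position: [424.0, -14.7, 365.0]
ee_rot: [[0.153, 0.988, -0.001], [0.988, -0.153, 0.001], [0.001, -0.001, -1.0]]
contact_force: [-0.4, -0.2, -0.5]
width: 0.551
```

Run:
```python
from h import *
st()
c=vision.calibration('wrist');np.save('w27.npy',c,allow_pickle=True)
snap('wrist','w27',1.5)
snap('side','s14',5,(240,140,390,260))
```

```text
t 55.8 tcp [424.  -14.7 365. ] grip [423.8 -14.6 210.3] yaw 81.21 w 0.551 F [-0.4 -0.2 -0.5] q [-12.    7.4 -32.1  50.6   0.   -3.2]
```

View pics/w27.png

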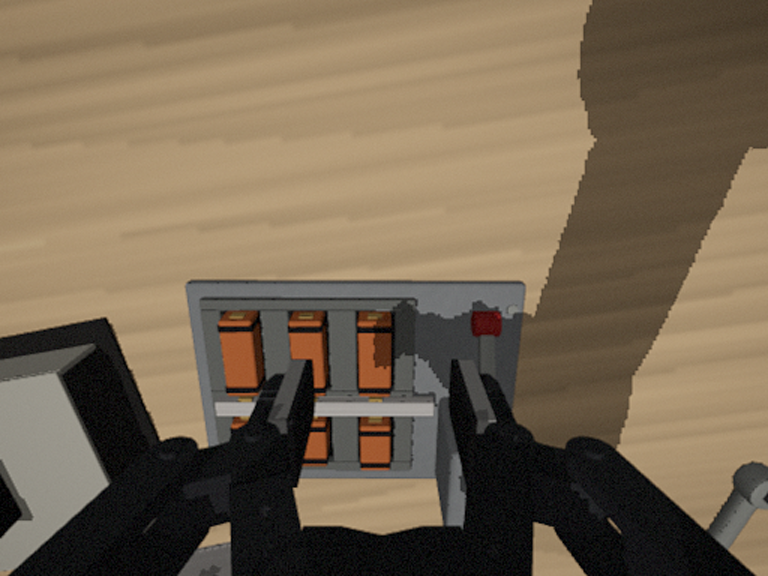

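View pics/s14.png

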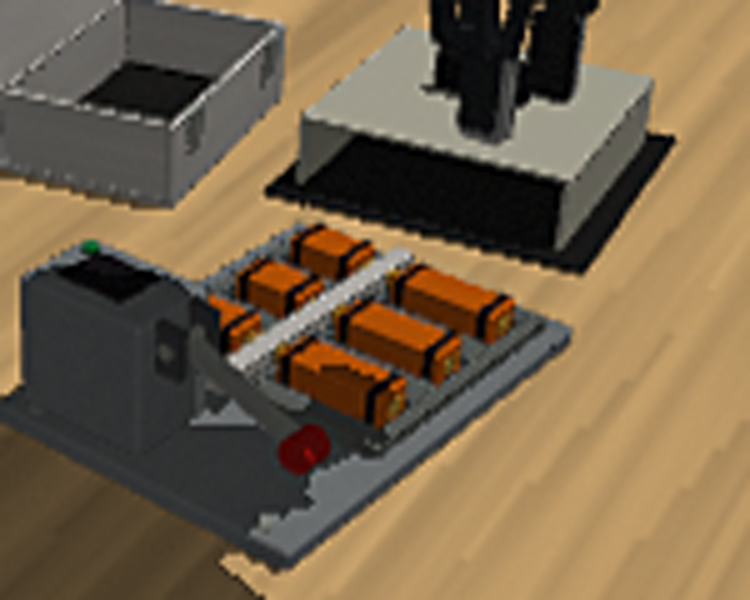

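Run:
```python
from h import *
c=np.load('w27.npy',allow_pickle=True).item();cs=vision.calibration('side')
k,e=tri(c,(487/1.5-.17,323/1.5-.17),cs,(304/5+240-.4,448/5+140-.4));print('knob',k.round(1),e.round(1),inv(k))
D=lambda p:(p[0]/1.5-.17,p[1]/1.5-.17)
for n,a,b in [('L-1',(235,325),(243,391)),('L0',(308,324),(314,391)),('L1',(375,325),(376,391)),('S0 far',None,(317,466)),('S1',(376,406),(376,467))]:
    print(n,None if a is None else inv(atz(c,*D(a),34)),inv(atz(c,*D(b),34)))
```

```text
knob [480.2  50.5  41.4] 0.6 [-70.7  93.2]
L-1 [-66.2 -83.9] [-12.2 -83.6]
L0 [-67.  -32.1] [-12.2 -30.4]
L1 [-66.2  15.5] [-12.2  16. ]
S0 far None [ 56.7 -31.3]
S1 [ 0.9 16. ] [57.7 15.7]
```

Run:
```python
from h import *
st(); print(env.finish_job())
```

```text
t 55.9 tcp [424.  -14.3 364.8] grip [423.7 -14.2 210.1] yaw 81.27 w 0.549 F [-0.4 -0.2 -0.1] q [-11.9   7.5 -32.   50.6   0.   -3.2]
the job is handed in; nothing more can be done
None
```

I handed the job in at 55.9 s; the hand-in gave no verdict. The cover stands upright on the mat. I raised the lever, laid all six packs (three long, three short) flat in their bays, and then pressed the lever back down to its stop.

What the last checks showed:
- **Lever:** the knob's centre measured 41.4 mm above the shelf, where fully down is 41. Before lowering it measured 101.4 mm, about 0.83 rad.
- **Packs:** all six look flat in the pictures. The long packs lie about 0–2 mm from their row's centre line, and the short packs no more than about 4 mm from theirs (limit 8 mm). The contact bar and the fingers hid parts of the short packs, so I measured those partly from their far ends and from earlier views.
- **Cover:** it is upright on the mat. I released it about 1 mm from the measured mat centre and did not measure it again afterwards.
- **Bystanders:** the arm never went near the case, brush or ratchet, and they looked unmoved in the pictures, but I did not measure them.
- **Robot:** at hand-in the arm stood clear, with no contact force.

**What disagreed:** pack lengths read 4–6 mm short in the wrist camera. I worked around this by checking each pack again over its bay before lowering it. No pack was knocked aside and I saw no loss of grip.

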